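# Lever open the chisel case and stand the chisels in the pipe rack

### The arm

A 7-joint arm with a two-finger parallel gripper is mounted at the origin on the work surface. World frame = base frame: x ahead of the robot, y to its left, z up, the work surface at z = 0. Lengths are in m, angles in rad, forces in N, time in s.
With the tool pointing down it reaches from about 0.375 to 0.925 m from the base axis. Payload 3.1 kg.
Tool frame: the origin (TCP) lies on the centre line of the jaws, within the pads' length; the fingertips stand 25 mm ahead of it and the grasp point (between the pads) lies 6 mm ahead of it (robot.finger_overhang is the distance from the TCP to the fingertips, in m); x points along the fingers, y is the direction in which the jaws open and shut, and the axes are right-handed (so a half turn about x gives the same grasp; the last joint's range is limited). The gripper opens to 85 mm and grips with 20 to 120 N. Pads are 22 mm wide; open, the fingers measure 114 mm over their backs; the gripper's body (76 mm by 85 mm) begins 54 mm behind the grasp point. The pads swing forward as they close: fully open they stand 13 mm farther back than shut.
Start: joints at [1.163, 0.383, 0.044, 1.598, -0.018, 1.161, -0.05], TCP at [0.198, -0.619, 0.256] pointing down, gripper open.
Joint ranges: [-2.61, 2.61], [-0.41, 2.15], [-1.48, 1.57], [0, 2.5], [-1.57, 4.71], [0.05, 1.97], [-2.85, 2.85]. Speed limits (rad/s): [2.79, 2.79, 3.14, 3.14, 3.14, 3.14, 3.14].

### API

Orientations are given as [roll, pitch, yaw] about the fixed x, y, z axes, in that order (R = Rz(yaw) Ry(pitch) Rx(roll)).
In Python, from plant import robot, grab_frame, get_calibration gives the robot as it stands.
- The arm moves only by the tool send_rows, never from a script. Its arguments are lists of equal length, an entry for each row: "angular": the turn, a rotation vector about the tool's x, y, z in degrees, a list of three; "linear": the shift along the tool's x, y, z in mm, a list of three; "fingers": the closure, from 0 (fully open) to 1 (shut). A call has 1 to 10 rows; each row is the pose to reach, as a shift and turn from the pose commanded when the call began, along the tool's axes at that moment; what a row does not reach only later rows make up. A row lasts 1/10 s, in which the tool goes at most 50 mm and 8.59 degrees, less where a joint would pass 70% of its speed; a pose out of reach is approached as far as the arm can. A call with a gripper value outside its range is refused whole. The fingers move at their own pace and stop on an object; "force" is the grip in N (left out, the last holds). Time passes only in rows, so rows that repeat a pose let the fingers close. It gives the time, the measured TCP pose, the force and the opening at its end, in the units of the state.
- robot.read_state(): the state, without advancing time (a new reading comes with each control period).
- grab_frame(name): name is "side" or "top"; returns the picture (400x640x3 uint8, red, green, blue); there is no depth.
- get_calibration(name): a dict with "mtx" (3x3 intrinsics, pixels), "k1" (the pictures are not rectified: a ray, as slopes to the right and down, at radius r is drawn at 1 + k1 r^2 times it, then the intrinsics apply), "rvec" (rotation vector, rad) and "tvec" (3), from world to camera coordinates, as OpenCV has them. Camera axes: x right, y down, z forward; pixel columns grow to the right and rows downward; lengths in m; the calibration is good to about 2 mm. A picture is of the moment at which its call begins. get_calibration takes no time and is no camera call.
- robot.hand_in(): hands the job in, once; it reports no verdict.
The state is a dict: "clock": time; "q": joint angles; "dq": joint speeds; "joint_efforts": joint torques, N m; "tool_pos": TCP position; "ee_rot": TCP orientation; "ft_force": force on the tool from outside, world axes, zero at the start; "ft_torque": the same for the moment, N m; "finger_gap": finger opening in m.
Only numpy, scipy, OpenCV 4.12 (cv2) and the standard library are available. Lean on these libraries where they do the work, as an engineer would, in place of code of your own. Each camera call takes 0.05 s, during which the arm holds its last target.

### The job

Use the blade of the scraper in the slot to lever open the lid of the blue chisel case, then take out every chisel and punch in it and stand each one in a pipe of its own on the rack, struck head down at the bottom of the pipe and cutting end up. When all of them stand there, shut the lid fully, with the scraper laid flat on the bench clear of the case, and leave the spray can, the steel angle and the parts tray where they are.

Things in the scene. Friction and masses are not known exactly. Their poses are not given: they have to be found in the camera images.
- case: Blue steel case fixed to the bench, 200 (x) by 230 mm (y), walls 3 mm thick, 50 mm high; origin under its centre, on the bench. Hinge on its +y side, pry slot in its -y wall. Two notched rubber bars inside (along y, 10 mm thick, at x -56 and +66 mm, 38.5 mm high) carry up to four tools lying along x at y -72, -26, 20, 66 mm, axes 36 mm above the bench; floor 3 mm thick.
- slot (a point): Middle of the pry slot's mouth, on the outer face of the case's -y wall under the lid's edge: a notch in the top of the wall, 66 mm wide (along x) and 7 mm high (43 to 50 mm above the bench), open to the inside. The edge of the lid is flush with the wall; it has no handle. Axes parallel to the case's.
- hinge (a point): Middle of the lid's hinge line, 50 mm above the bench on the case's +y side; the line runs along case x. Axes parallel to the case's.
- lid (a joint): Lid angle, rad: 0 shut, 2.0 fully open (its stop, leaning back beyond upright). The lid is a 4 mm flat blue plate of 220 g that reaches 230 mm from the hinge, its underside on the hinge line's level; the stiff hinge (0.36 N m) keeps it at any angle; lifting it at its edge takes about 3 N.
- rack: Tool rack bolted to the bench: steel plate 70 mm (x) by 222 mm (y), 6 mm thick, with four upright yellow pipes in a row along y. Origin on the bench under the plate's centre.
- tube1 (a point): Centre of the mouth of pipe 1 at rack y = -81 mm: 64 mm above the bench, inner diameter 28 mm, outer 34 mm, 58 mm deep down to the plate. One tool fits in each pipe.
- tube2 (a point): Centre of the mouth of pipe 2 at rack y = -27 mm: 64 mm above the bench, inner diameter 28 mm, outer 34 mm, 58 mm deep down to the plate. One tool fits in each pipe.
- tube3 (a point): Centre of the mouth of pipe 3 at rack y = 27 mm: 64 mm above the bench, inner diameter 28 mm, outer 34 mm, 58 mm deep down to the plate. One tool fits in each pipe.
- tube4 (a point): Centre of the mouth of pipe 4 at rack y = 81 mm: 64 mm above the bench, inner diameter 28 mm, outer 34 mm, 58 mm deep down to the plate. One tool fits in each pipe.
- chisel1_mid (a point): Centre of a flat cold chisel with a 19 mm wide edge, half-way along its axis, near its centre of mass. 170 mm long, 180 g; steel shank 13 mm thick with an eight-sided orange grip sleeve, about 20 mm across, from 25 mm on the edge side to 50 mm on the head side. x axis points along it to the struck head (85 mm off), -x to the cutting end. Starts level in the case, head toward case +x. May be absent.
- chisel2_mid (a point): Centre of a cape (narrow) chisel with a 5 mm edge, half-way along its axis, near its centre of mass. 170 mm long, 180 g; steel shank 13 mm thick with an eight-sided orange grip sleeve, about 20 mm across, from 25 mm on the edge side to 50 mm on the head side. x axis points along it to the struck head (85 mm off), -x to the cutting end. Starts level in the case, head toward case +x. May be absent.
- chisel3_mid (a point): Centre of a centre punch with a conical point, half-way along its axis, near its centre of mass. 170 mm long, 180 g; steel shank 13 mm thick with an eight-sided orange grip sleeve, about 20 mm across, from 25 mm on the edge side to 50 mm on the head side. x axis points along it to the struck head (85 mm off), -x to the cutting end. Starts level in the case, head toward case +x. May be absent.
- chisel4_mid (a point): Centre of a flat cold chisel with a 19 mm wide edge, half-way along its axis, near its centre of mass. 170 mm long, 180 g; steel shank 13 mm thick with an eight-sided orange grip sleeve, about 20 mm across, from 25 mm on the edge side to 50 mm on the head side. x axis points along it to the struck head (85 mm off), -x to the cutting end. Starts level in the case, head toward case +x. May be absent.
- scraper_grip (a point): Centre of the wooden handle of a stiff scraper, 130 g: handle 100 mm long (x), 26 mm wide (y), 20 mm thick (z), lying on the bench. x points along the tool to the blade.
- scraper_edge (a point): Middle of the scraper's blade edge, 120 mm ahead of the handle's centre along x; blade 70 mm long, 36 mm wide, 2 mm thick, in the handle's mid-plane.
- spray: Bystander: white and green spray can, 60 mm in diameter, 163 mm tall; origin under its centre. Leave alone.
- angle: Bystander: offcut of steel angle, 50 x 50 x 6 mm, 120 mm long along its y; origin under its centre. Leave alone.
- nut_tray: Bystander: square steel parts tray 90 x 90 x 22 mm; origin under its centre. Leave alone.

How it is judged:
By the outcome, as a careful person would: the job done as asked, in the order asked, and still so for the second after the job is handed in, with the robot touching nothing.
Of chisel1, chisel2, chisel3, chisel4 only 2 to 4 are there at a start; the rules pass over those that are not, and their reading is None.
At some moment in a run one of scraper, chisel1, chisel2, chisel3, chisel4 may be knocked a few centimetres aside while the robot is not near it.
Once in a run the grip may slacken for a moment while it holds something.
It also fails if it takes over 210 s, if anything falls off the work surface, if the arm or the gripper's body presses on something with over 40 N, if the wrist force passes 120 N, or if a joint passes its speed limit or range.

## Working session

There is one attempt and no reset: what is moved stays moved. The work goes in short steps, Python scripts to look and compute and a tool call to move; the robot and the scene stay as the last step left them, time stands still between calls to the robot, and variables do not carry over. Pictures are saved under pics/ and viewed, and the job is handed in when it is done.

Besides the shell and the picture viewer there is one more tool, called as name(argument=value, ...) on one line, values as JSON. send_rows: Moves the arm, as the interface text tells. Its arguments: {"type":"object","properties":{"angular":{"type":"array","items":{"type":"array","items":{"type":"number"}}},"linear":{"type":"array","items":{"type":"array","items":{"type":"number"}}},"fingers":{"type":"array","items":{"type":"number"}},"force":{"type":"number"}},"required":["angular","linear","fingers"]}

```bash
ls; mkdir -p pics
python3 - <<'E'
from plant import robot, grab_frame, get_calibration
import cv2
for n in("side","top"):
    im=grab_frame(n); cv2.imwrite(f"pics/{n}0.png",im[:,:,::-1]); print(get_calibration(n))
print(robot.read_state(), robot.finger_overhang)
E
```

```text
pics
{'mtx': array([[517.03951368,   0.        , 324.03957687],
       [  0.        , 517.03951368, 197.54907302],
       [  0.        ,   0.        ,   1.        ]]), 'k1': -0.07899894198843868, 'rvec': array([ 0.25304872, -2.5972379 ,  1.5507576 ]), 'tvec': array([0.51250602, 0.11172585, 1.43015307])}
{'mtx': array([[414.44856401,   0.        , 319.51596807],
       [  0.        , 414.44856401, 199.90229061],
       [  0.        ,   0.        ,   1.        ]]), 'k1': -0.10845161405787739, 'rvec': array([ 2.15691716, -2.19162033,  0.12138606]), 'tvec': array([0.01054507, 0.53062962, 1.11379701])}
{'clock': 0.1, 'q': array([ 1.1632121 ,  0.38378265,  0.04381598,  1.59941493, -0.01788254,
        1.16120024, -0.04989929]), 'dq': array([ 5.86306106e-04, -1.91051898e-03,  5.72260227e-05, -2.68241734e-03,
       -8.51253968e-04, -3.76697112e-04,  1.03540467e-03]), 'joint_efforts': array([ 3.51287024e-03, -4.34723353e+01,  1.02933571e+00, -2.50453091e+01,
        1.06933457e-02,  5.41916364e-03, -7.43100173e-06]), 'tool_pos': array([ 0.19792179, -0.61829958,  0.25499431]), 'ee_rot': array([-1.51444191,  1.56838317,  1.93704171]), 'ft_force': array([ 0.09816266,  0.10907093, -0.02393375]), 'ft_torque': array([ 0.05978957,  0.01532927, -0.01963574]), 'finger_gap': 0.08502696588748959} 0.025
```

View pics/side0.png

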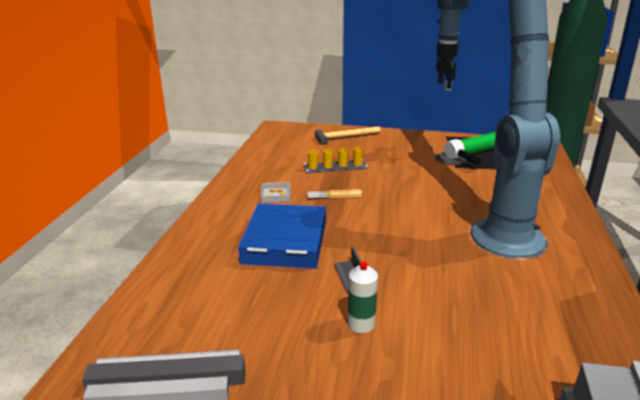

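View pics/top0.png

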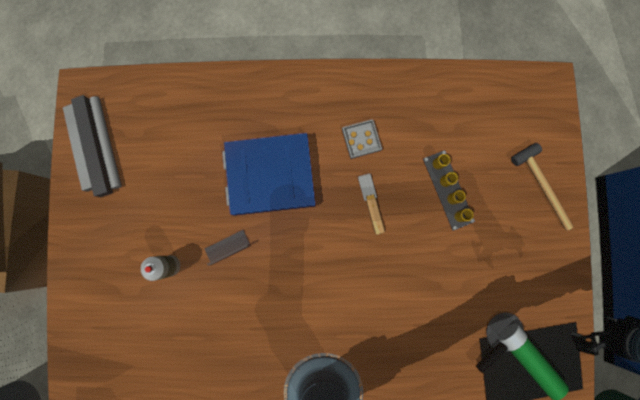

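```bash
cat > h.py <<'E'
import numpy as np, cv2
from scipy.spatial.transform import Rotation as R
from plant import robot, grab_frame, get_calibration
C={n:get_calibration(n) for n in("side","top")}
def proj(n,P):
    c=C[n]; return cv2.projectPoints(np.atleast_2d(np.array(P,float)),c["rvec"],c["tvec"],c["mtx"],np.array([c["k1"],0,0,0]))[0][:,0]
def ray(n,uv):
    c=C[n]; u=cv2.undistortPoints(np.array(uv,float).reshape(-1,1,2),c["mtx"],np.array([c["k1"],0,0,0]))[:,0]
    M=cv2.Rodrigues(c["rvec"])[0]; o=-M.T@c["tvec"]
    return o,(np.c_[u,np.ones(len(u))]@M)
def onz(n,uv,z):
    o,d=ray(n,uv); return o+d*((z-o[2])/d[:,2])[:,None]
def tri(uvs,uvt):
    o1,d1=ray("side",[uvs]);o2,d2=ray("top",[uvt]);d1=d1[0]/np.linalg.norm(d1[0]);d2=d2[0]/np.linalg.norm(d2[0])
    t=np.linalg.lstsq(np.c_[d1,-d2],o2-o1,rcond=None)[0]
    a=o1+t[0]*d1;b=o2+t[1]*d2
    return (a+b)/2,np.linalg.norm(a-b)
def crop(im,box,s,name):
    x0,y0,x1,y1=box; cv2.imwrite(name,cv2.resize(im[y0:y1,x0:x1,::-1],None,fx=s,fy=s,interpolation=cv2.INTER_CUBIC))
def pose():
    s=robot.read_state(); return s["tool_pos"],R.from_euler("xyz",s["ee_rot"])
E
python3 - <<'E'
from h import *
im=cv2.imread("pics/top0.png")[:,:,::-1]; crop(im,(200,100,500,290),2.6,"pics/t1.png")
im=cv2.imread("pics/side0.png")[:,:,::-1]; crop(im,(220,120,400,350),2.6,"pics/s1.png")
E
```

```text
(no output)
```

View pics/t1.png

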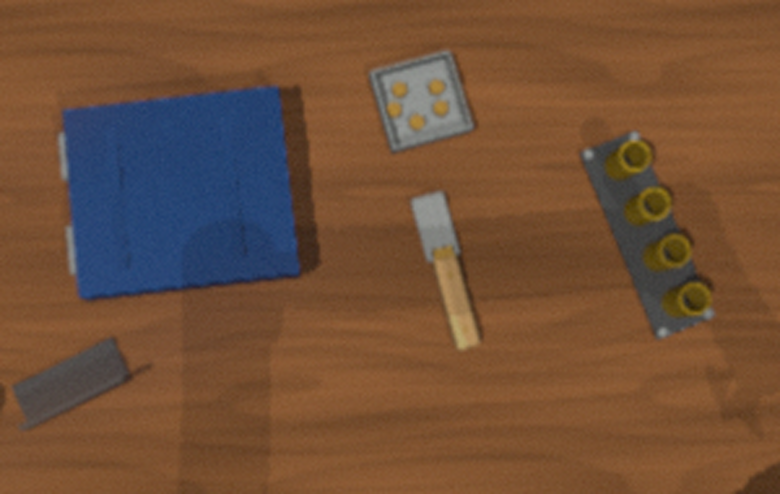

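View pics/s1.png

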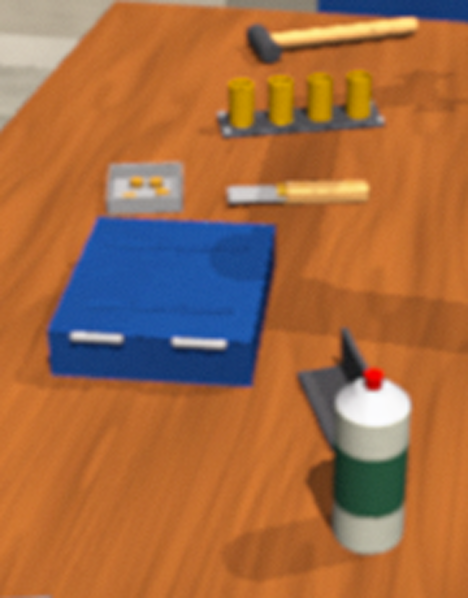

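Run:
```python
from h import *
im=cv2.imread("pics/top0.png"); hsv=cv2.cvtColor(im,cv2.COLOR_BGR2HSV)
def mask(lo,hi,box):
    m=cv2.inRange(hsv,lo,hi); k=np.zeros_like(m); x0,y0,x1,y1=box; k[y0:y1,x0:x1]=255; return m&k
def big(m):
    cs,_=cv2.findContours(m,cv2.RETR_EXTERNAL,cv2.CHAIN_APPROX_NONE); return max(cs,key=cv2.contourArea)
c=big(mask((100,120,40),(125,255,255),(200,100,330,240)))
p=onz("top",c[:,0],0.054)[:,:2]
r=cv2.minAreaRect((p*1000).astype(np.float32)); print("case",r); print(cv2.boxPoints(r))
# scraper: handle (bright yellow-ish), blade gray
m=mask((15,60,150),(30,200,255),(355,185,395,245)); c=big(m); p=onz("top",c[:,0],0.010)[:,:2]; r=cv2.minAreaRect((p*1000).astype(np.float32)); print("handle",r,len(c))
m=mask((0,0,110),(180,60,255),(350,165,395,215)); c=big(m); p=onz("top",c[:,0],0.010)[:,:2]; r=cv2.minAreaRect((p*1000).astype(np.float32)); print("blade",r,len(c))
print(hsv[180,366],hsv[210,375])
# pipes: mouth
m=mask((20,120,60),(32,255,255),(420,140,490,235))
cs,_=cv2.findContours(m,cv2.RETR_EXTERNAL,cv2.CHAIN_APPROX_NONE)
for c in cs:
    if cv2.contourArea(c)>20: print(cv2.boundingRect(c),cv2.contourArea(c))
# guess mouth centres from crop
mc=np.array([(635,156),(656,203),(675,250),(694,298)])/2.6+[200,100]
P=onz("top",mc,0.064); print(P)
pc=np.array([(588,155),(634,136),(709,314),(662,332)])/2.6+[200,100]
print(onz("top",pc,0.008))
```

```text
case ((602.3209228515625, 138.5965118408203), (199.05763244628906, 226.7735137939453), 5.601309299468994)
[[492.20013  241.7273  ]
 [514.33453   16.036577]
 [712.4417    35.46573 ]
 [690.3073   261.15643 ]]
handle ((485.001708984375, -152.22689819335938), (97.904052734375, 23.162019729614258), 14.394509315490723) 79
blade ((568.0553588867188, -131.9001922607422), (70.37493133544922, 37.14451599121094), 13.946120262145996) 72
[ 38   7 149] [ 16 121 160]
(455, 208, 18, 14) 173.5
(447, 190, 19, 14) 176.0
(440, 171, 18, 16) 175.0
(433, 154, 18, 15) 172.5
[[ 0.63104888 -0.33935413  0.064     ]
 [ 0.58096908 -0.35922494  0.064     ]
 [ 0.5312906  -0.37700731  0.064     ]
 [ 0.48087611 -0.3948269   0.064     ]]
[[ 0.64360449 -0.30468013  0.008     ]
 [ 0.66451993 -0.35751648  0.008     ]
 [ 0.46640699 -0.43177917  0.008     ]
 [ 0.44791898 -0.37809269  0.008     ]]
```

```bash
cat >> h.py <<'E'
def frame(a,yd):
    a=np.array(a,float);a/=np.linalg.norm(a);y=np.array(yd,float);y-=a*(a@y);y/=np.linalg.norm(y);return R.from_matrix(np.c_[a,y,np.cross(a,y)])
def plan(p,Rt,log=True):
    s=robot.read_state();p0,R0=pose()
    if log: open("log.txt","a").write(repr([list(s["q"]),list(p0),list(R0.as_quat())])+"\n")
    lin=R0.inv().apply(np.array(p)-p0)*1000; rv=(R0.inv()*Rt).as_rotvec(degrees=True)
    print("clock %.2f"%s["clock"],"gap %.1f"%(s["finger_gap"]*1000),"pos",p0.round(4),"F",s["ft_force"].round(1)); print("linear",lin.round(1),"angular",rv.round(2),"rows>=",round(max(np.linalg.norm(lin)/50,np.linalg.norm(rv)/8.59),1)); print("q",s["q"].round(3))
    return lin,rv
def yaw(d): d=np.radians(d); return np.array([np.cos(d),np.sin(d),0])
E
python3 - <<'E'
from h import *
p,r=pose(); print(r.as_matrix().round(3))
for s in(1,-1): plan([.485,-.152,.1],frame([0,0,-1],s*yaw(104.2)))
E
```

```text
[[-0.001  0.305 -0.952]
 [ 0.002 -0.952 -0.305]
 [-1.    -0.002  0.   ]]
clock 0.10 gap 85.0 pos [ 0.1979 -0.6183  0.255 ] F [ 0.1  0.1 -0. ]
linear [ 155.8 -356.2 -415.6] angular [-1.7644e+02 -2.1000e-01  2.0000e-02] rows>= 20.5
q [ 1.163  0.384  0.044  1.599 -0.018  1.161 -0.05 ]
clock 0.10 gap 85.0 pos [ 0.1979 -0.6183  0.255 ] F [ 0.1  0.1 -0. ]
linear [ 155.8 -356.2 -415.6] angular [3.56 0.01 0.14] rows>= 11.4
q [ 1.163  0.384  0.044  1.599 -0.018  1.161 -0.05 ]
```

send_rows(angular=[[3.6,0,0],[3.6,0,0],[3.6,0,0],[3.6,0,0],[3.6,0,0],[3.6,0,0],[3.6,0,0],[3.6,0,0],[3.6,0,0],[3.6,0,0]], linear=[[5,-15,-20],[15,-50,-60],[25,-90,-105],[35,-130,-150],[45,-170,-195],[60,-205,-240],[75,-245,-285],[90,-285,-330],[105,-320,-375],[115,-356,-416]], fingers=[0.2,0.3,0.3,0.3,0.3,0.3,0.3,0.3,0.3,0.3], force=80)

```text
clock: 1.1
tool_pos: [0.4425, -0.2212, 0.159]
ee_rot: [-0.356, 1.57, 3.032]
ft_force: [0.6, -0.8, 0.1]
finger_gap: 0.0596
```

Run:
```python
from h import *
plan([.485,-.152,.032],frame([0,0,-1],-yaw(104.2)))
im=grab_frame("top"); crop(im,(330,130,480,250),4,"pics/t2.png")
```

```text
clock 1.10 gap 59.6 pos [ 0.4425 -0.2212  0.159 ] F [ 0.6 -0.8  0.1]
linear [127.  -56.7 -58.1] angular [-0.07  0.02  0.01] rows>= 3.0
q [ 0.593  0.223 -0.234  2.041  0.066  0.885 -1.002]
```

View pics/t2.png

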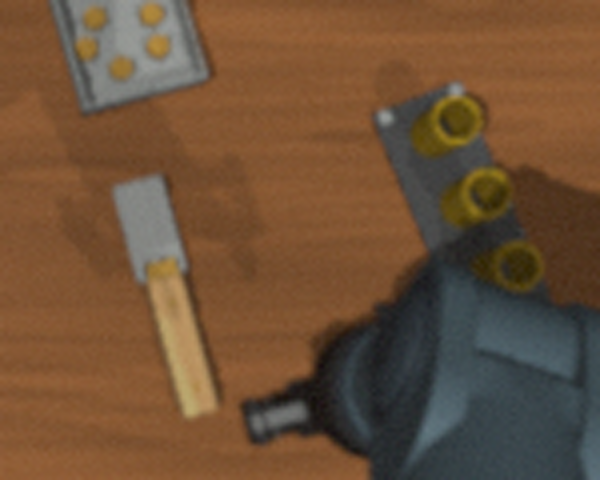

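send_rows(angular=[[0,0,0],[0,0,0],[0,0,0]], linear=[[0,0,0],[0,0,0],[0,0,0]], fingers=[0.3,0.3,0.3])

```text
clock: 1.45
tool_pos: [0.4414, -0.2248, 0.1597]
ee_rot: [0.742, 1.57, -2.155]
ft_force: [0.6, 0.2, 0.4]
finger_gap: 0.0597
```

Run:
```python
from h import *
plan([.485,-.152,.032],frame([0,0,-1],-yaw(104.2)))
```

```text
clock 1.45 gap 59.7 pos [ 0.4414 -0.2248  0.1597] F [0.6 0.2 0.4]
linear [127.7 -60.2 -60. ] angular [-0.22  0.04 -0.03] rows>= 3.1
q [ 0.597  0.222 -0.23   2.04   0.066  0.886 -0.997]
```

send_rows(angular=[[0,0,0],[0,0,0],[0,0,0],[0,0,0],[0,0,0],[0,0,0],[0,0,0],[0,0,0]], linear=[[20,-20,-20],[40,-40,-40],[60,-60,-60],[85,-60,-60],[100,-60,-60],[115,-60,-60],[125,-60,-60],[125,-60,-60]], fingers=[0.3,0.3,0.3,0.3,0.3,0.3,0.3,0.3])

```text
clock: 2.25
tool_pos: [0.4844, -0.1511, 0.0335]
ee_rot: [-0.341, 1.568, 3.046]
ft_force: [0.3, -0.6, 0.4]
finger_gap: 0.0596
```

Run:
```python
from h import *
plan([.485,-.152,.029],frame([0,0,-1],-yaw(104.2)))
im=grab_frame("top"); crop(im,(330,130,480,250),4,"pics/t3.png")
im=grab_frame("side"); crop(im,(250,120,400,240),4,"pics/s3.png")
```

```text
clock 2.25 gap 59.6 pos [ 0.4844 -0.1511  0.0335] F [ 0.3 -0.6  0.4]
linear [ 4.5  1.  -0.4] angular [-0.17  0.15  0.05] rows>= 0.1
q [ 0.43   0.458 -0.239  2.065  0.177  0.64  -1.254]
```

View pics/s3.png

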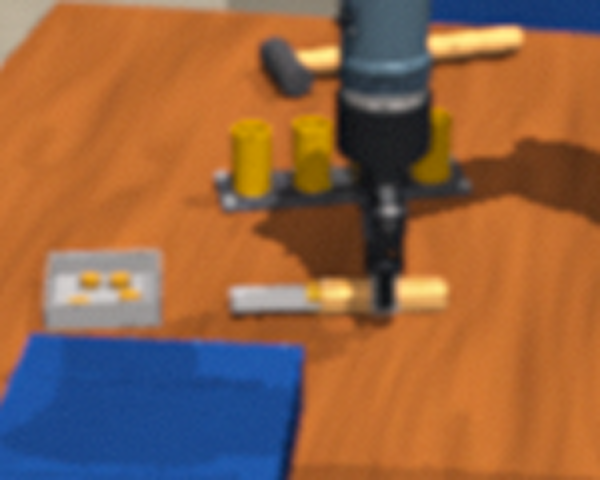

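send_rows(angular=[[0,0,0],[0,0,0],[0,0,0],[0,0,0],[0,0,0],[0,0,0],[0,0,0],[0,0,0]], linear=[[3,1,0],[3,1,0],[3,1,0],[3,1,0],[3,1,0],[3,1,0],[3,1,0],[3,1,0]], fingers=[0.5,0.7,0.9,1,1,1,1,1], force=100)

```text
clock: 3.15
tool_pos: [0.4867, -0.1515, 0.0327]
ee_rot: [2.386, 1.569, -0.509]
ft_force: [-1.5, 0.2, 5.9]
finger_gap: 0.0235
```

Run:
```python
from h import *
plan([.485,-.152,.16],frame([0,0,-1],-yaw(104.2)))
```

```text
clock 3.15 gap 23.5 pos [ 0.4867 -0.1515  0.0327] F [-1.5  0.2  5.9]
linear [-127.3    0.2    1.7] angular [-0.06 -0.06 -0.06] rows>= 2.5
q [ 0.43   0.461 -0.239  2.062  0.179  0.636 -1.254]
```

send_rows(angular=[[0,0,0],[0,0,0],[0,0,0],[0,0,0],[0,0,0],[0,0,0],[0,0,0]], linear=[[-10,0,0],[-30,0,0],[-60,0,0],[-90,0,0],[-120,0,0],[-120,0,0],[-120,0,0]], fingers=[1,1,1,1,1,1,1])

```text
clock: 3.85
tool_pos: [0.4862, -0.1511, 0.1524]
ee_rot: [2.51, 1.569, -0.385]
ft_force: [-0.8, 0.2, -1.9]
finger_gap: 0.0234
```

Run:
```python
from h import *
plan([.62,-.18,.16],frame([0,0,-1],yaw(5.6)))
im=grab_frame("top"); crop(im,(300,110,480,250),4,"pics/t4.png")
im=grab_frame("side"); crop(im,(250,80,430,220),4,"pics/s4.png")
```

```text
clock 3.85 gap 23.4 pos [ 0.4862 -0.1511  0.1524] F [-0.8  0.2 -1.9]
linear [  -7.4   60.7 -122.6] angular [-8.144e+01 -2.000e-02 -9.000e-02] rows>= 9.5
q [ 0.474  0.261 -0.283  2.013  0.094  0.878 -1.184]
```

View pics/s4.png

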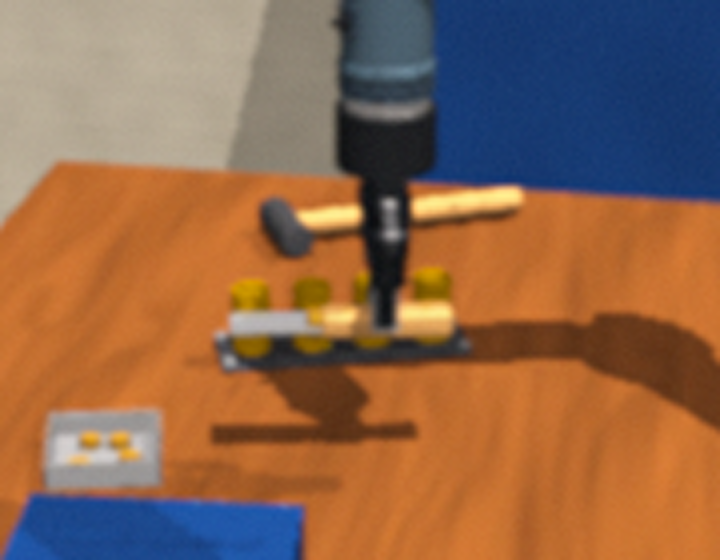

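View pics/t4.png

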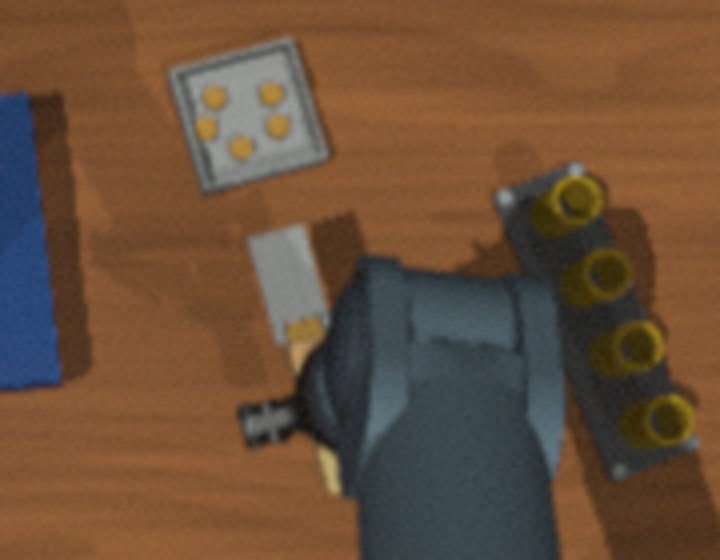

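```bash
cat >> h.py <<'E'
CY=5.6; cx=yaw(CY); cy=yaw(CY+90); case0=np.array([.6023,.1386,0])
def cw(x,y,z): return case0+cx*x+cy*y+np.array([0,0,z])
E
python3 - <<'E'
from h import *
print(cw(0,-.115,.0465)); print(cw(-.006,-.115-.148,.15))
plan(cw(-.006,-.115-.148,.15),frame([0,0,-1],yaw(5.6)))
E
```

```text
[0.61352203 0.02414885 0.0465    ]
[ 0.62199294 -0.1237303   0.15      ]
clock 3.95 gap 23.2 pos [ 0.4846 -0.1508  0.1504] F [ 0.6 -0.8 -2.2]
linear [ 1.000e-01  7.400e+00 -1.398e+02] angular [-8.144e+01  6.000e-02  1.800e-01] rows>= 9.5
q [ 0.474  0.263 -0.283  2.015  0.094  0.879 -1.184]
```

send_rows(angular=[[-8,0,0],[-16,0,0],[-24,0,0],[-32,0,0],[-40,0,0],[-48,0,0],[-56,0,0],[-64,0,0],[-72,0,0],[-81.4,0,0]], linear=[[0,1,-14],[0,2,-28],[0,3,-42],[0,4,-56],[0,4,-70],[0,5,-84],[0,6,-98],[0,7,-112],[0,7,-126],[0,7,-140]], fingers=[1,1,1,1,1,1,1,1,1,1])

```text
clock: 4.95
tool_pos: [0.6225, -0.1234, 0.1491]
ee_rot: [-1.926, 1.566, 2.875]
ft_force: [-0.4, -0.6, -1.7]
finger_gap: 0.0234
```

send_rows(angular=[[0,0,0],[0,0,0]], linear=[[0,0,0],[0,0,0]], fingers=[1,1])

```text
clock: 5.15
tool_pos: [0.6221, -0.1234, 0.1498]
ee_rot: [-1.948, 1.567, 2.845]
ft_force: [-0.8, 0.6, -1.1]
finger_gap: 0.0229
```

Run:
```python
from h import *
plan(cw(-.006,-.115-.148,.0692),frame([0,0,-1],yaw(5.6)))
im=grab_frame("top"); crop(im,(220,110,400,250),4,"pics/t5.png")
im=grab_frame("side"); crop(im,(220,100,400,240),4,"pics/s5.png")
```

```text
clock 5.15 gap 22.9 pos [ 0.6221 -0.1234  0.1498] F [-0.8  0.6 -1.1]
linear [80.6  0.1  0.4] angular [-1.01 -0.08  0.21] rows>= 1.6
q [ 0.532  0.521 -0.516  1.699  0.294  1.004 -0.008]
```

View pics/s5.png

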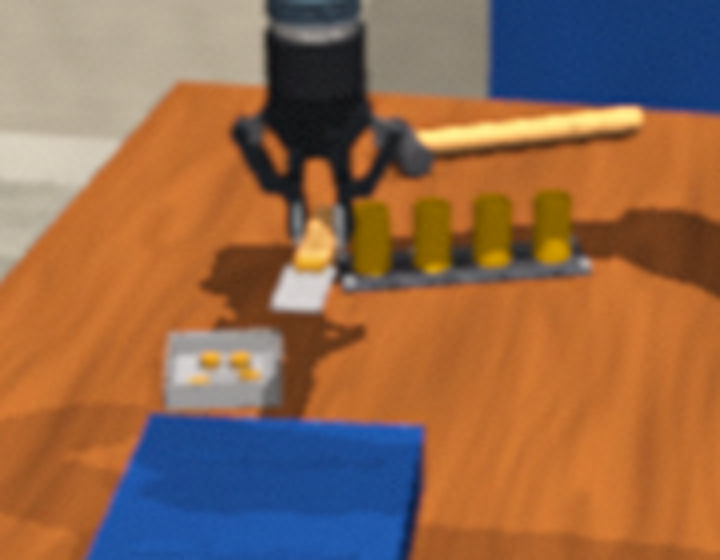

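View pics/t5.png

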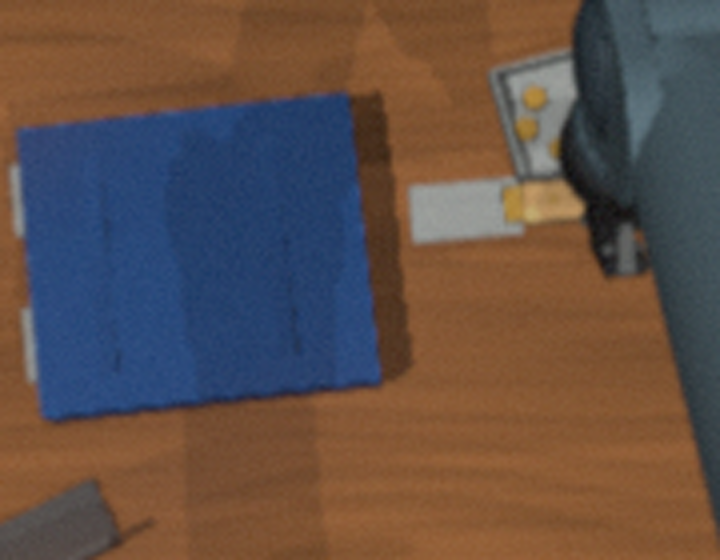

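Run:
```python
from h import *
def T(s,t): return tri((s[0]/4+220-.375,s[1]/4+100-.375),(t[0]/4+220-.375,t[1]/4+110-.375))
for s,t in (((299,310),(412.5,215)),((274,308),(411,186)),((323,311),(414,244)),((331,268),(523,236))):
    P,e=T(s,t); d=P-case0; print(P.round(4),e.round(4),"case",(d@cx).round(4),(d@cy).round(4))
# case lid corners on both
for t in ((19,130),(347,95),(380,381),(43,418)):
    P=onz("top",[(t[0]/4+220-.375,t[1]/4+110-.375)],.054)[0]; d=P-case0; print("lid",P.round(4),(d@cx).round(4),(d@cy).round(4))
for t in ((152,416),(425,427)):
    P=onz("side",[(t[0]/4+220-.375,t[1]/4+100-.375)],.054)[0]; d=P-case0; print("lid side",P.round(4),(d@cx).round(4),(d@cy).round(4))
```

```text
[ 0.6116 -0.0067  0.1289] 0.003 case -0.0049 -0.1456
[ 0.6301 -0.0061  0.1292] 0.0033 case 0.0135 -0.1468
[ 0.5935 -0.0073  0.1294] 0.002 case -0.023 -0.1443
[ 0.6006 -0.0756  0.1309] 0.0045 case -0.0226 -0.213
lid [0.6912 0.2605 0.054 ] 0.1003 0.1127
lid [0.7116 0.0353 0.054 ] 0.0987 -0.1134
lid [0.5148 0.0157 0.054 ] -0.0991 -0.1138
lid [0.4933 0.2424 0.054 ] -0.0984 0.1139
lid side [0.7121 0.0349 0.054 ] 0.0991 -0.1139
lid side [0.5142 0.0139 0.054 ] -0.0998 -0.1155
```

send_rows(angular=[[-0.5,0,0],[-0.5,0,0],[-1,0,0],[-1,0,0],[-1,0,0],[-1,0,0],[-1,0,0]], linear=[[20,0,0],[40,0,0],[60,0,0],[81,0,0],[81,0,-10],[81,0,-20],[81,0,-20]], fingers=[1,1,1,1,1,1,1])

```text
clock: 5.95
tool_pos: [0.6227, -0.0998, 0.0723]
ee_rot: [2.199, 1.568, 0.733]
ft_force: [0.6, -0.4, -1.4]
finger_gap: 0.0235
```

Run:
```python
from h import *
plan(cw(-.006,-.115-.128,.0683),frame([0,0,-1],yaw(5.6)))
im=grab_frame("top"); crop(im,(270,130,370,205),7,"pics/t6.png")
im=grab_frame("side"); crop(im,(240,160,340,235),7,"pics/s6.png")
```

```text
clock 5.95 gap 23.5 pos [ 0.6227 -0.0998  0.0723] F [ 0.6 -0.4 -1.4]
linear [ 4.  -3.1  3.7] angular [ 0.36 -0.1  -0.14] rows>= 0.1
q [ 0.474  0.612 -0.488  1.748  0.358  0.868 -0.068]
```

View pics/s6.png

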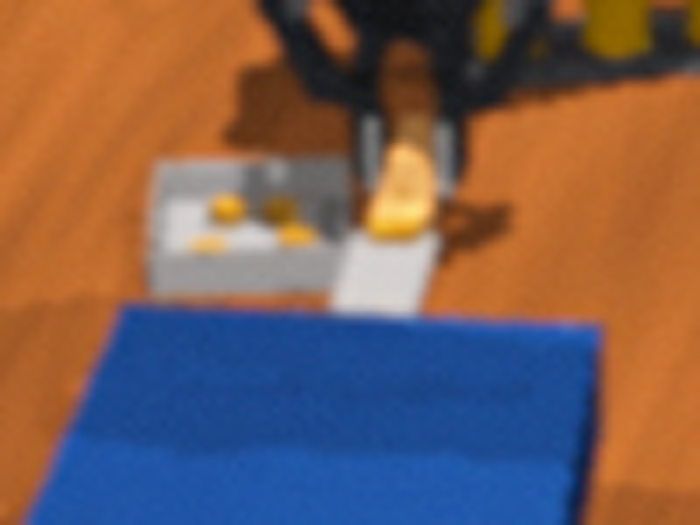

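View pics/t6.png

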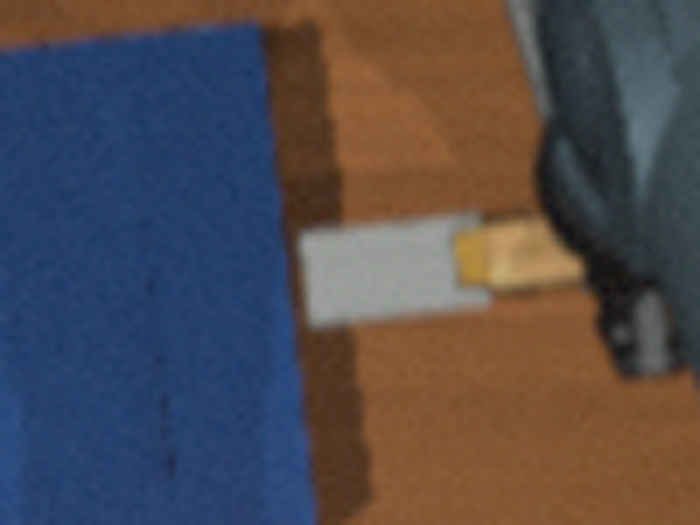

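Run:
```python
from h import *
for i in range(3):
  print(robot.read_state()["tool_pos"])
def T(s,t): return tri((s[0]/7+240-.43,s[1]/7+160-.43),(t[0]/7+270-.43,t[1]/7+130-.43))
for s,t in (((344,231),(478,212)),((441,235),(490,303))):
    P,e=T(s,t); d=P-case0; print(P.round(4),e.round(4),"case",(d@cx).round(4),(d@cy).round(4))
    print(onz("top",[(t[0]/7+270-.43,t[1]/7+130-.43)],.05))
P,e=T((118,304),(262,22));print(P,e)
P,e=T((603,326),(316,525));print(P,e)
for t in ((300,233),(311,327)):
    P=onz("top",[(t[0]/7+270-.43,t[1]/7+130-.43)],.048)[0]; d=P-case0; print("tip",P.round(4),(d@cx).round(4),(d@cy).round(4))
```

```text
[ 0.62309453 -0.10248133  0.0725036 ]
[ 0.62309453 -0.10248133  0.0725036 ]
[ 0.62309453 -0.10248133  0.0725036 ]
[ 0.6387 -0.0489  0.0537] 0.0042 case 0.018 -0.1902
[[ 0.63737414 -0.04948532  0.05      ]]
[ 0.5999 -0.0533  0.0539] 0.0018 case -0.0212 -0.1907
[[ 0.60139859 -0.05336819  0.05      ]]
[0.71458373 0.03387403 0.0549173 ] 0.00272700895620887
[0.51492739 0.0153949  0.05556727] 0.001045092781379491
tip [0.6304 0.02   0.048 ] 0.0164 -0.1208
tip [0.5933 0.0162 0.048 ] -0.0209 -0.1209
```

send_rows(angular=[[0,0,0],[0,0,0],[0,0,0],[0,0,0],[0,0,0],[0,0,0],[0,0,0]], linear=[[4.5,0,2],[4.5,0,2],[4.5,0,0],[4.5,0,-4],[4.5,0,-7],[4.5,0,-10],[4.5,0,-10]], fingers=[1,1,1,1,1,1,1])

```text
clock: 6.75
tool_pos: [0.621, -0.0937, 0.0663]
ee_rot: [0.232, 1.57, -1.238]
ft_force: [0.9, -0.3, -1.8]
finger_gap: 0.0234
```

Run:
```python
from h import *
plan(cw(-.006,-.115-.118+.025,.068),frame([0,0,-1],yaw(5.6)))
im=grab_frame("top"); crop(im,(270,130,370,205),7,"pics/t7.png")
```

```text
clock 6.75 gap 23.4 pos [ 0.621  -0.0937  0.0663] F [ 0.9 -0.3 -1.8]
linear [ -1.7  -1.8 -25. ] angular [ 0.18  0.03 -0.01] rows>= 0.5
q [ 0.461  0.617 -0.484  1.756  0.364  0.859 -0.086]
```

View pics/t7.png

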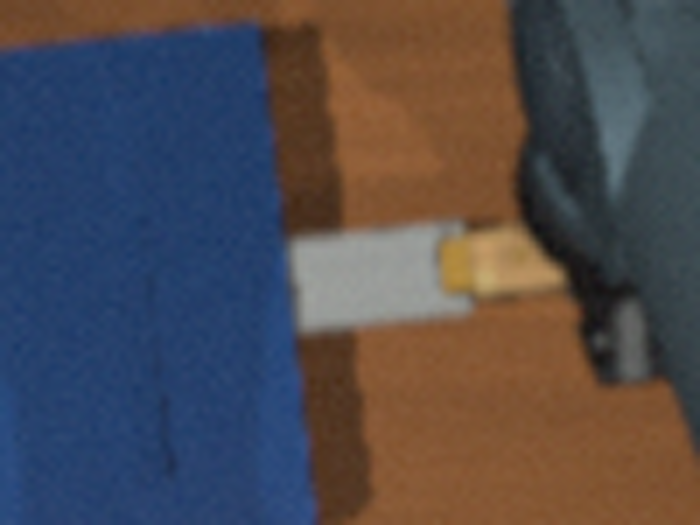

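send_rows(angular=[[0,0,0],[0,0,0],[0,0,0],[0,0,0],[0,0,0]], linear=[[-0.5,0,-3],[-0.5,0,-6],[-0.5,0,-9],[-0.5,0,-12],[-0.5,0,-12]], fingers=[1,1,1,1,1])

```text
clock: 7.3
tool_pos: [0.6203, -0.093, 0.0674]
ee_rot: [-0.021, 1.557, -1.497]
ft_force: [0.2, -13.5, 1.0]
finger_gap: 0.0231
```

Run:
```python
from h import *
plan(cw(-.006,-.115-.118+.025,.068),frame([0,0,-1],yaw(5.6)))
im=grab_frame("top"); crop(im,(270,130,370,205),7,"pics/t8.png")
im=grab_frame("side"); crop(im,(240,160,340,235),7,"pics/s8.png")
print(robot.read_state()["ft_force"])
```

```text
clock 7.30 gap 23.1 pos [ 0.6203 -0.093   0.0674] F [  0.2 -13.5   1. ]
linear [ -0.9  -1.4 -24.2] angular [-0.19  0.76  0.02] rows>= 0.5
q [ 0.449  0.611 -0.476  1.76   0.373  0.858 -0.106]
[  0.63276375 -13.64295475  -0.78943385]
```

View pics/t8.png

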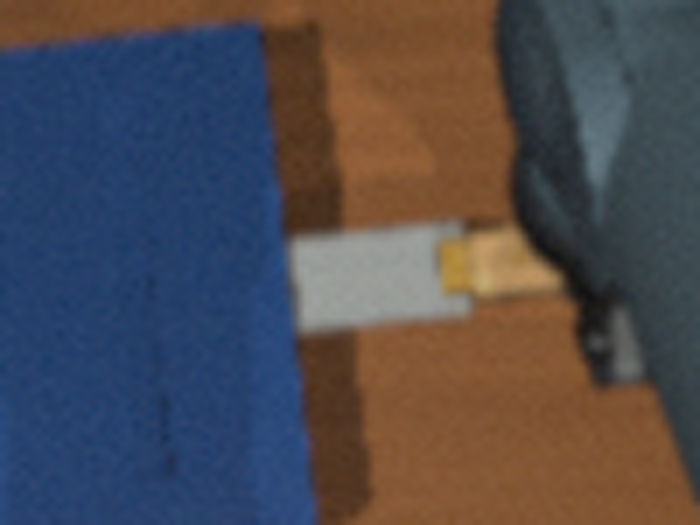

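View pics/s8.png

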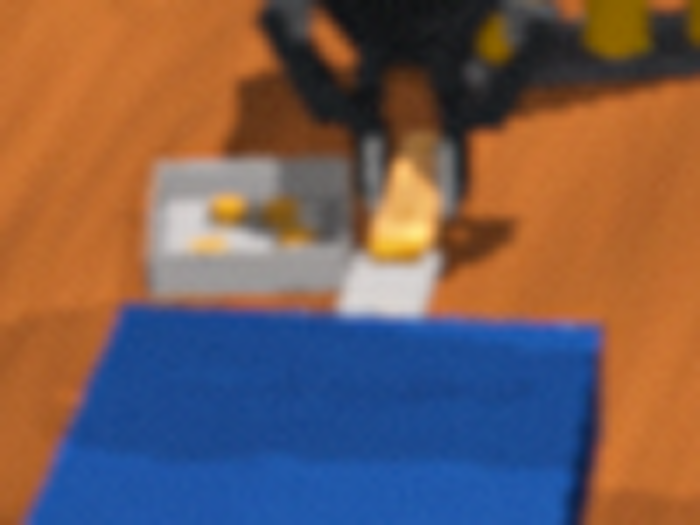

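Run:
```python
from h import *
def T(s,t): return tri((s[0]/7+240-.43,s[1]/7+160-.43),(t[0]/7+270-.43,t[1]/7+130-.43))
for s,t in (((351,255),(462,222)),((442,257),(471,312))):
    P,e=T(s,t); d=P-case0; print(P.round(4),e.round(4),"case",(d@cx).round(4),(d@cy).round(4))
ts=cv2.imread("pics/s8.png"); 
print(proj("side",cw(-.02,-.115,.05)), proj("side",cw(-.0212,-.19+.006,.0465)), proj("side",cw(.018,-.184,.0465)))
print(((np.array([[351,255],[442,257]])/7)+[240,160]-.43))
```

```text
[ 0.6355 -0.0432  0.0455] 0.0022 case 0.0153 -0.1842
[ 0.5977 -0.0462  0.047 ] 0.0015 case -0.0226 -0.1835
[[298.32682122 206.45326591]] [[302.04431437 196.30269028]] [[289.15178281 195.75517318]]
[[289.71285714 195.99857143]
 [302.71285714 196.28428571]]
```

send_rows(angular=[[0,0,0],[0,0,0],[0,0,0],[0,0,0],[0,0,0],[0,0,0],[0,0,0],[0,0,0]], linear=[[0,0,8],[0,0,14],[-2,0,14],[-2,0,14],[-2,0,10],[-2,0,6],[-2,0,3],[-2,0,3]], fingers=[1,1,1,1,1,1,1,1])

```text
clock: 8.2
tool_pos: [0.6199, -0.0831, 0.0687]
ee_rot: [-3.115, 1.57, 1.7]
ft_force: [-0.3, -0.4, -1.5]
finger_gap: 0.0232
```

Run:
```python
from h import *
plan(cw(-.006,-.115-.118+.025,.068),frame([0,0,-1],yaw(5.6)))
```

```text
clock 8.20 gap 23.2 pos [ 0.6199 -0.0831  0.0687] F [-0.3 -0.4 -1.5]
linear [  0.7  -1.8 -14.3] angular [ 0.27 -0.06  0.  ] rows>= 0.3
q [ 0.45   0.611 -0.488  1.761  0.361  0.86  -0.1  ]
```

send_rows(angular=[[0,0,0],[0,0,0],[0,0,0],[0,0,0],[0,0,0]], linear=[[0,0,-3],[0,0,-6],[0,0,-9],[0,0,-12],[0,0,-12]], fingers=[1,1,1,1,1])

```text
clock: 8.7
tool_pos: [0.6187, -0.0719, 0.0688]
ee_rot: [3.017, 1.57, 1.547]
ft_force: [0.2, 0.2, -1.5]
finger_gap: 0.0232
```

Run:
```python
from h import *
plan(cw(-.006,-.115-.118+.025,.068),frame([0,0,-1],yaw(5.6)))
im=grab_frame("top"); crop(im,(270,130,370,205),7,"pics/t9.png")
```

```text
clock 8.70 gap 23.2 pos [ 0.6187 -0.0719  0.0688] F [ 0.2  0.2 -1.5]
linear [ 0.8 -1.8 -3.1] angular [ 0.21 -0.03 -0.  ] rows>= 0.1
q [ 0.434  0.607 -0.49   1.768  0.362  0.857 -0.12 ]
```

View pics/t9.png

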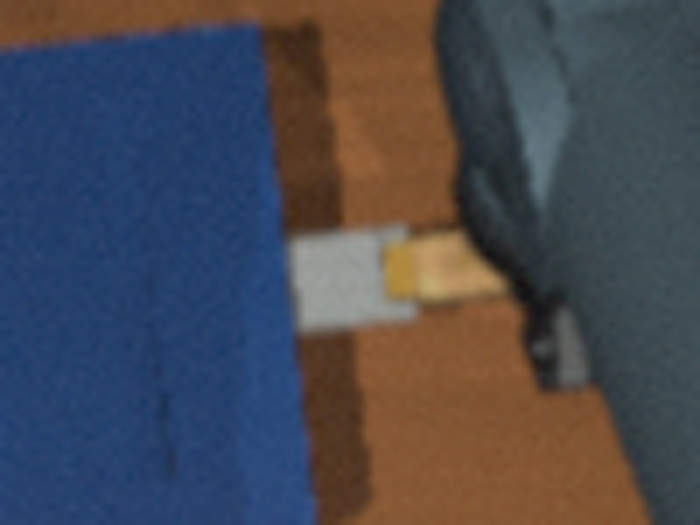

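send_rows(angular=[[0,0,0],[0,0,0],[0,0,0],[0,0,0],[0,0,0],[0,0,0],[0,0,0],[0,0,0],[0,0,0],[0,0,0]], linear=[[-10,0,0],[-20,0,-1],[-30,0,-2],[-40,0,-3],[-57,0,-7],[-74,0,-13],[-90,0,-20],[-106,0,-28],[-106,0,-28],[-106,0,-28]], fingers=[1,1,1,1,1,1,1,1,1,1], force=110)

```text
clock: 9.75
tool_pos: [0.6174, -0.0433, 0.1764]
ee_rot: [1.86, 1.566, 0.39]
ft_force: [-0.4, -0.1, -1.9]
finger_gap: 0.0228
```

Run:
```python
from h import *
plan(cw(-.006,-.115-.118+.025,.068),frame([0,0,-1],yaw(5.6)))
im=grab_frame("top"); crop(im,(200,110,380,250),4,"pics/t10.png")
im=grab_frame("side"); crop(im,(200,100,380,280),3,"pics/s10.png")
```

```text
clock 9.75 gap 22.8 pos [ 0.6174 -0.0433  0.1764] F [-0.4 -0.1 -1.9]
linear [108.4  -3.8  25.6] angular [ 0.19 -0.07 -0.24] rows>= 2.2
q [ 0.443  0.464 -0.552  1.725  0.276  1.027 -0.105]
```

View pics/t10.png

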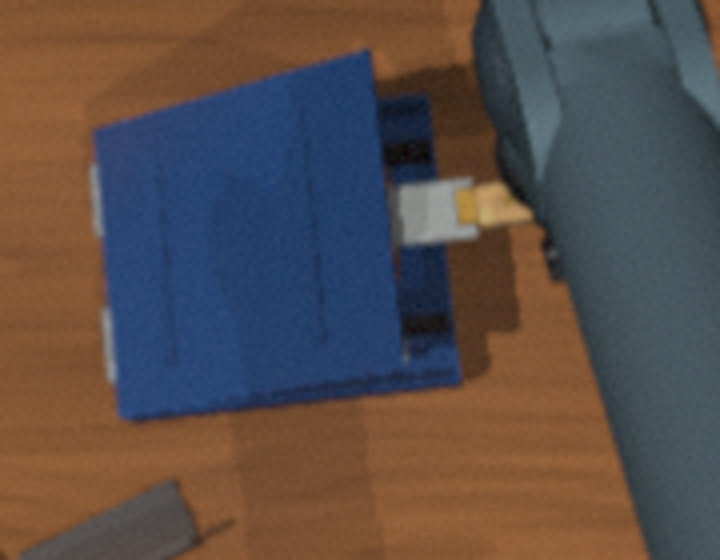

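View pics/s10.png

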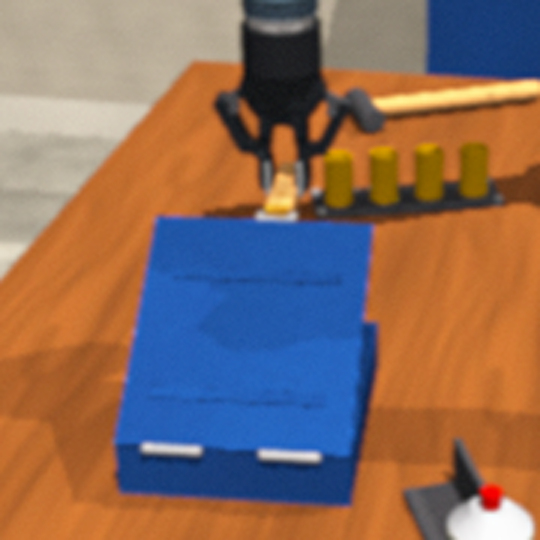

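send_rows(angular=[[0,0,0],[0,0,0],[0,0,0],[0,0,0],[0,0,0],[0,0,0],[0,0,0],[0,0,0],[0,0,0],[0,0,0]], linear=[[-15,0,-10],[-30,0,-21],[-43,0,-33],[-56,0,-47],[-67,0,-61],[-77,0,-77],[-85,0,-93],[-92,0,-110],[-98,0,-127],[-102,0,-145]], fingers=[1,1,1,1,1,1,1,1,1,1])

```text
clock: 10.85
tool_pos: [0.6016, 0.1008, 0.2774]
ee_rot: [1.898, 1.57, 0.427]
ft_force: [0.2, -1.0, -2.9]
finger_gap: 0.0228
```

send_rows(angular=[[0,0,0],[0,0,0],[0,0,0],[0,0,0],[0,0,0],[0,0,0]], linear=[[0,0,-18],[0,0,-36],[0,0,-54],[0,0,-72],[0,0,-72],[0,0,-72]], fingers=[1,1,1,1,1,1])

```text
clock: 11.45
tool_pos: [0.5939, 0.1729, 0.2771]
ee_rot: [2.859, 1.569, 1.39]
ft_force: [0.1, -0.2, -1.9]
finger_gap: 0.0232
```

Run:
```python
from h import *
plan(cw(-.006,-.115-.118+.297,.24),frame([0,0,-1],yaw(5.6)))
im=grab_frame("top"); crop(im,(180,90,360,230),4,"pics/t11.png")
im=grab_frame("side"); crop(im,(200,100,380,280),3,"pics/s11.png")
```

```text
clock 11.45 gap 23.2 pos [0.5939 0.1729 0.2771] F [ 0.1 -0.2 -1.9]
linear [ 37.2  -0.9 -29. ] angular [ 0.28 -0.1  -0.03] rows>= 0.9
q [ 0.173  0.382 -0.658  1.628  0.244  1.214 -0.432]
```

View pics/t11.png

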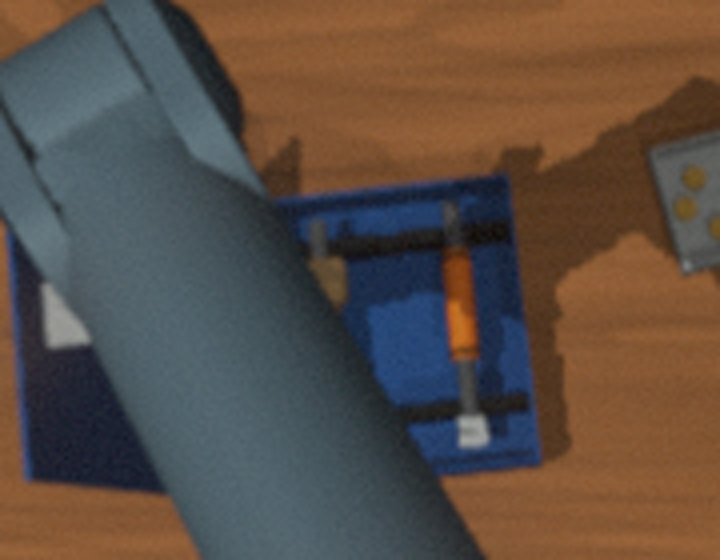

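View pics/s11.png

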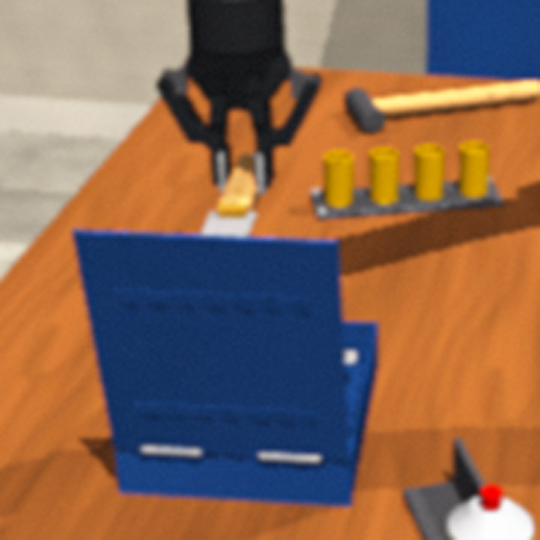

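send_rows(angular=[[0,0,0],[0,0,0],[0,0,0],[0,0,0],[0,0,0],[0,0,0]], linear=[[4,0,-15],[10,0,-30],[15,0,-42],[18,0,-52],[18,0,-52],[18,0,-52]], fingers=[1,1,1,1,1,1])

```text
clock: 12.15
tool_pos: [0.5889, 0.22, 0.2581]
ee_rot: [-0.45, 1.565, -1.921]
ft_force: [-1.1, -6.2, 2.7]
finger_gap: 0.0225
```

Run:
```python
from h import *
plan(cw(-.006,-.115-.118+.297,.24),frame([0,0,-1],yaw(5.6)))
im=grab_frame("side"); crop(im,(200,100,380,280),3,"pics/s12.png")
```

```text
clock 12.15 gap 22.5 pos [0.5889 0.22   0.2581] F [-1.1 -6.2  2.7]
linear [18.2 -0.6 18.2] angular [0.11 0.32 0.16] rows>= 0.5
q [ 0.089  0.424 -0.66   1.619  0.279  1.199 -0.532]
```

View pics/s12.png

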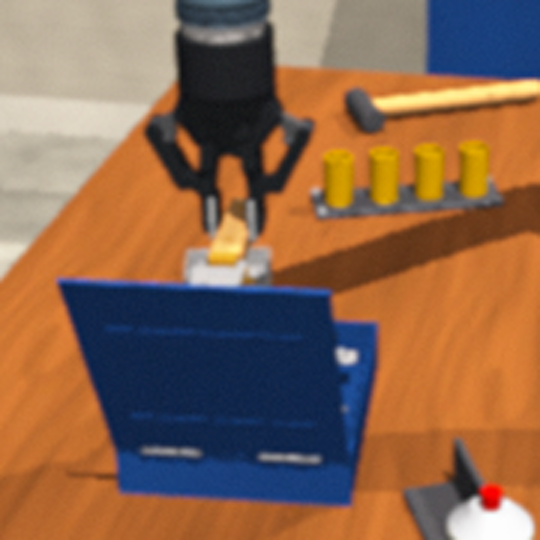

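Run:
```python
from h import *
plan([.486,-.151,.12],frame([0,0,-1],-yaw(104.2)))
```

```text
clock 12.20 gap 22.8 pos [0.5889 0.22   0.2582] F [-1.1 -6.5  1.7]
linear [ 140.5 -138.9  358.2] angular [81.5   0.37 -0.1 ] rows>= 9.5
q [ 0.089  0.424 -0.66   1.619  0.278  1.198 -0.532]
```

send_rows(angular=[[0,0,0],[0,0,0],[5,0,0],[13,0,0],[21,0,0],[29,0,0],[37,0,0],[45,0,0],[53,0,0],[61,0,0]], linear=[[0,0,30],[0,0,65],[0,-10,105],[0,-25,145],[0,-40,180],[0,-55,215],[0,-75,250],[0,-95,280],[20,-110,305],[40,-120,325]], fingers=[1,1,1,1,1,1,1,1,1,1])

```text
clock: 13.2
tool_pos: [0.5017, -0.1134, 0.2186]
ee_rot: [2.233, 1.57, -0.308]
ft_force: [-1.1, 0.1, -1.8]
finger_gap: 0.0225
```

Run:
```python
from h import *
plan([.486,-.151,.08],frame([0,0,-1],-yaw(104.2)))
```

```text
clock 13.20 gap 22.5 pos [ 0.5017 -0.1134  0.2186] F [-1.1  0.1 -1.8]
linear [138.6  22.   34.3] angular [20.2  -0.05 -0.04] rows>= 2.9
q [ 0.503  0.193 -0.397  1.942  0.087  1.021 -0.903]
```

send_rows(angular=[[7,0,0],[14,0,0],[20,0,0],[20,0,0],[20,0,0],[20,0,0],[20,0,0],[20,0,0]], linear=[[15,7,11],[40,15,23],[70,22,34],[100,22,34],[125,22,34],[138,22,34],[138,22,34],[138,22,34]], fingers=[1,1,1,1,1,1,1,1])

```text
clock: 14.0
tool_pos: [0.4877, -0.1495, 0.0812]
ee_rot: [-3.029, 1.57, 0.371]
ft_force: [-0.8, -0.4, -0.9]
finger_gap: 0.0227
```

Run:
```python
from h import *
plan([.486,-.151,.034],frame([0,0,-1],-yaw(104.2)))
im=grab_frame("top"); crop(im,(200,90,380,230),4,"pics/t13.png")
im=grab_frame("side"); crop(im,(260,110,400,220),5,"pics/s13.png")
```

```text
clock 14.00 gap 22.7 pos [ 0.4877 -0.1495  0.0812] F [-0.8 -0.4 -0.9]
linear [47.2  1.1  2.1] angular [ 0.62 -0.06  0.01] rows>= 0.9
q [ 0.483  0.38  -0.302  2.046  0.164  0.737 -1.233]
```

View pics/s13.png

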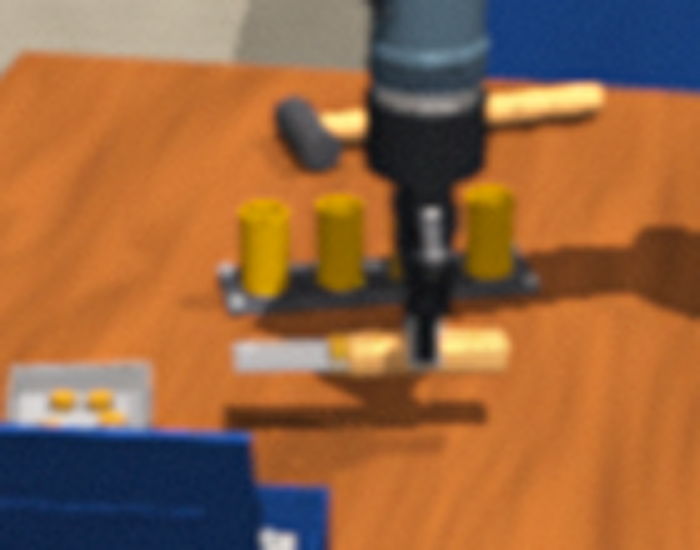

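View pics/t13.png

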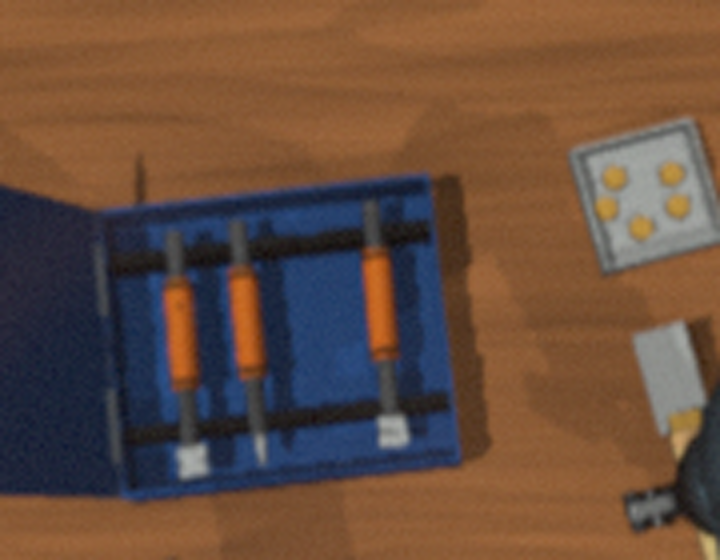

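send_rows(angular=[[0,0,0],[0,0,0],[0,0,0],[0,0,0],[0,0,0],[0,0,0],[0,0,0],[0,0,0]], linear=[[12,0,0],[24,0,0],[36,0,0],[42,0,0],[45,0,0],[47,0,0],[48,0,0],[48,0,0]], fingers=[1,1,1,1,1,1,1,1], force=60)

```text
clock: 14.9
tool_pos: [0.4871, -0.1503, 0.033]
ee_rot: [2.679, 1.57, -0.205]
ft_force: [-0.5, -0.1, -1.8]
finger_gap: 0.0226
```

send_rows(angular=[[0,0,0],[0,0,0],[0,0,0],[0,0,0]], linear=[[1,0,0],[2,0,0],[3,0,0],[3,0,0]], fingers=[1,1,1,1])

```text
clock: 15.3
tool_pos: [0.4874, -0.1504, 0.0327]
ee_rot: [0.93, 1.57, -1.954]
ft_force: [-7.7, 2.4, 19.7]
finger_gap: 0.0228
```

send_rows(angular=[[0,0,0],[0,0,0],[0,0,0],[0,0,0],[0,0,0],[0,0,0],[0,0,0],[0,0,0],[0,0,0]], linear=[[-2,0,0],[-2,0,0],[-2,0,0],[-2,0,0],[-20,0,0],[-60,0,0],[-105,0,0],[-150,0,0],[-150,0,0]], fingers=[0.3,0.3,0.3,0.3,0.3,0.3,0.3,0.3,0.3])

```text
clock: 16.2
tool_pos: [0.492, -0.1514, 0.1864]
ee_rot: [2.58, 1.557, -0.304]
ft_force: [0.8, -0.2, 0.3]
finger_gap: 0.0596
```

Run:
```python
from h import *
plan([.486,-.151,.2],frame([0,0,-1],-yaw(104.2)))
im=grab_frame("side"); crop(im,(240,110,400,290),3.3,"pics/s14.png")
im=grab_frame("top"); cv2.imwrite("pics/t14full.png",im[:,:,::-1])
```

```text
clock 16.20 gap 59.6 pos [ 0.492  -0.1514  0.1864] F [ 0.8 -0.2  0.3]
linear [-13.7  -1.8   5.6] angular [ 0.54 -0.69 -0.43] rows>= 0.3
q [ 0.521  0.221 -0.336  1.981  0.092  0.939 -1.173]
```

View pics/s14.png

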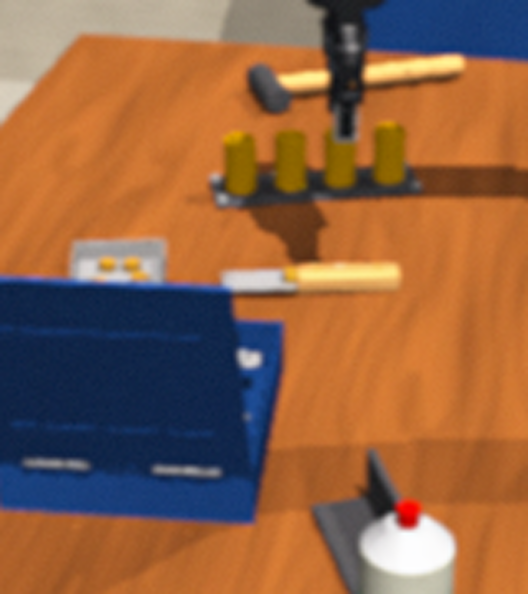

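```bash
cat > kin.py <<'E'
import numpy as np, itertools, ast
from scipy.spatial.transform import Rotation as R
from scipy.optimize import least_squares
def fk(q,P,S):
    h,L1,L2,L3,o1,o7,e1,e2,e3=P
    s1,s3,s5,s7=S
    z=np.array([0,0,1.])
    r=R.from_euler('z',s1*q[0]+o1); p=np.array([0,0,h])
    p=p+r.apply([e1,0,0])
    r=r*R.from_euler('y',q[1])*R.from_euler('z',s3*q[2]); p=p+r.apply([e2,0,L1])
    r=r*R.from_euler('y',q[3])*R.from_euler('z',s5*q[4]); p=p+r.apply([e3,0,L2])
    r=r*R.from_euler('y',q[5])*R.from_euler('z',s7*q[6]+o7); p=p+r.apply([0,0,L3])
    M=r.as_matrix(); return p,R.from_matrix(np.c_[M[:,2],M[:,0],M[:,1]])
def load():
    D=[ast.literal_eval(l) for l in open("log.txt")]
    return [(np.array(a),np.array(b),R.from_quat(c)) for a,b,c in D]
def fit():
    D=load(); best=None
    for S in itertools.product((1,-1),repeat=4):
        for o7 in (0,np.pi/2,np.pi,-np.pi/2):
          def f(P):
            o=[]
            for q,p,r in D:
                pp,rr=fk(q,P,S); o+=list((pp-p)*5)+list((rr.inv()*r).as_rotvec())
            return np.array(o)
          s=least_squares(f,[.3,.4,.4,.25,0,o7,0,0,0],max_nfev=200)
          if best is None or s.cost<best[0]: best=(s.cost,S,s.x,s.fun)
    return best
if __name__=="__main__":
    c,S,x,f=fit(); print(c,S,x.round(4),len(f)//6); f=f.reshape(-1,6); print(np.abs(f[:,:3]).max()/5,np.abs(f[:,3:]).max()); np.savez("kin.npz",S=S,x=x)
E
python3 kin.py
```

```text
Traceback (most recent call last):
  File "kin.py", line 30, in <module>
    c,S,x,f=fit(); print(c,S,x.round(4),len(f)//6); f=f.reshape(-1,6); print(np.abs(f[:,:3]).max()/5,np.abs(f[:,3:]).max()); np.savez("kin.npz",S=S,x=x)
            ~~~^^
  File "kin.py", line 18, in fit
    D=load(); best=None
  File "kin.py", line 15, in load
    D=[ast.literal_eval(l) for l in open("log.txt")]
       ~~~~~~~~~~~~~~~~^^^
ValueError: malformed node or string on line 1: <ast.Call object at 0x7fb88cde3f10>
```

```bash
sed -i 's/np.float64(\([^)]*\))/\1/g' log.txt; sed -i 's/repr(\[list(s\["q"\]),list(p0),list(R0.as_quat())\])/repr([s["q"].tolist(),p0.tolist(),R0.as_quat().tolist()])/' h.py; time python3 kin.py
```

```text
0.007886732521692618 (-1, -1, -1, -1) [ 1.6150e-01  4.8180e-01  4.9990e-01  1.5290e-01 -7.3300e-02  3.0683e+00
 -5.2000e-03  1.1300e-02  1.1000e-03] 21
0.00825770738450482 0.0009738971233391642
real	1m54.585s
user	1m54.186s
sys	0m0.077s
```

```bash
cat > kin.py <<'E'
import numpy as np, ast
from scipy.spatial.transform import Rotation as R
from scipy.optimize import least_squares
LO=np.array([-2.61,-.41,-1.48,0,-1.57,.05,-2.85]);HI=np.array([2.61,2.15,1.57,2.5,4.71,1.97,2.85])
def fk(q,P):
    h,L1,L2,L3,o1,o7=P[:6]; e=P[6:]
    r=R.from_euler('z',-q[0]+o1); p=np.array([0,0,h]); p=p+r.apply([e[0],e[1],0])
    r=r*R.from_euler('YZ',[q[1],-q[2]]); p=p+r.apply([e[2],e[3],L1])
    r=r*R.from_euler('YZ',[q[3],-q[4]]); p=p+r.apply([e[4],e[5],L2])
    r=r*R.from_euler('YZ',[q[5],-q[6]+o7]); p=p+r.apply([0,0,L3])
    M=r.as_matrix(); return p,R.from_matrix(np.c_[M[:,2],M[:,0],M[:,1]])
def fit():
    D=[ast.literal_eval(l) for l in open("log.txt")]
    def f(P):
        o=[]
        for q,p,r in D:
            pp,rr=fk(q,P); o+=list((pp-p)*5)+list((rr.inv()*R.from_quat(r)).as_rotvec())
        return np.array(o+list(P[6:]*.05))
    s=least_squares(f,[.16,.48,.5,.15,-.07,3.07]+[0]*6); return s.x,s.fun[:len(D)*6].reshape(-1,6)
def ik(P,p,Rt,q0,n=60,seed=0):
    rng=np.random.default_rng(seed); out=[]
    for i in range(n):
        s=q0 if i==0 else rng.uniform(LO,HI)
        def f(q):
            pp,rr=fk(q,P); return np.r_[(pp-p)*10,(rr.inv()*Rt).as_rotvec()*3,(q-q0)*.01]
        r=least_squares(f,np.clip(s,LO+1e-3,HI-1e-3),bounds=(LO,HI),max_nfev=100)
        pp,rr=fk(r.x,P); e=np.linalg.norm(pp-p)+.1*(rr.inv()*Rt).magnitude()
        if e<.01: out.append((np.abs(r.x-q0).max(),r.x,e))
    out.sort(key=lambda t:t[0]); return out
if __name__=="__main__":
    x,f=fit(); print(x.round(4)); print(np.abs(f[:,:3]).max()/5,np.abs(f[:,3:]).max()); np.save("kin.npy",x)
E
python3 kin.py
```

```text
[ 3.0030e-01  4.9140e-01  5.0660e-01  2.9840e-01 -0.0000e+00  3.1416e+00
 -0.0000e+00 -2.1200e-02  0.0000e+00 -1.9700e-02  0.0000e+00 -4.0000e-04]
2.03236963014497e-06 1.0005832373760631e-07
```

```bash
cat > p1.py <<'E'
from h import *; import kin
P=np.load("kin.npy"); z=np.array([0,0,1.])
def case_pose(x,y,a,s,up=0,zc=.036):
    A=np.radians(a); ax=np.sin(A)*cx-np.cos(A)*z
    return cw(x,y,zc+up)-.006*ax, frame(ax,s*cy)
def rack_pose(c,b,a,s,zz=.091):
    A=np.radians(a); ax=-np.sin(A)*z+np.cos(A)*yaw(b)
    return np.array([c[0],c[1],zz])-.006*ax, frame(ax,s*yaw(b-90))
if __name__=="__main__":
    q0=robot.read_state()["q"]; rc=np.array([.556,-.3676]); u=yaw(20.3)[:2]
    for a in (30,):
        for s in (1,-1):
            for y in(-.072,.066):
                o=kin.ik(P,*case_pose(0,y,a,s,.0),q0,12); print("case",a,s,y,len(o), o[0][1].round(2) if o else "")
            for b in (-69.7,110.3):
                for k in(-.081,.081):
                    o=kin.ik(P,*rack_pose(rc+u*k,b,a,s),q0,30); print("rack",a,s,b,k,len(o), [t[1].round(2) for t in o[:2]])
E
time python3 p1.py
```

```text
case 30 1 -0.072 5 [ 0.25  0.5  -0.5   2.17  1.63  0.25 -0.03]
case 30 1 0.066 5 [-0.01  0.54 -0.54  2.11  1.53  0.42 -0.16]
rack 30 1 -69.7 -0.081 18 [array([-0.21,  0.61,  0.52,  2.3 ,  2.01,  0.65,  1.72]), array([-0.1 ,  0.58,  0.4 ,  2.3 ,  2.  ,  0.71,  1.78])]
rack 30 1 -69.7 0.081 26 [array([-0.82,  1.29,  1.22,  2.01, -0.7 ,  0.13, -2.37]), array([-0.82,  1.29,  1.22,  2.01, -0.7 ,  0.13, -2.37])]
rack 30 1 110.3 -0.081 14 [array([ 1.14,  1.21, -0.72,  1.03,  0.06,  1.94,  0.85]), array([ 1.14,  1.21, -0.72,  1.03,  0.06,  1.94,  0.85])]
rack 30 1 110.3 0.081 14 [array([ 0.85,  1.3 , -0.6 ,  0.74, -0.11,  1.97,  0.76]), array([ 0.85,  1.3 , -0.6 ,  0.74, -0.11,  1.97,  0.76])]
case 30 -1 -0.072 9 [-0.43  0.46  0.26  2.19 -1.57  0.05 -0.15]
case 30 -1 0.066 8 [-0.95  0.54  0.53  2.16 -0.98  0.05 -1.06]
rack 30 -1 -69.7 -0.081 24 [array([ 0.42,  0.54, -0.16,  2.27,  2.  ,  0.95, -1.18]), array([ 0.43,  0.54, -0.18,  2.27,  2.  ,  0.95, -1.17])]
rack 30 -1 -69.7 0.081 26 [array([-0.48,  0.82,  0.69,  2.  ,  1.45,  0.5 , -1.04]), array([-0.41,  0.78,  0.61,  2.  ,  1.49,  0.56, -1.04])]
rack 30 -1 110.3 -0.081 15 [array([ 0.84,  1.1 , -0.09,  1.06, -0.34,  1.95, -1.99]), array([ 0.84,  1.1 , -0.09,  1.06, -0.34,  1.95, -1.99])]
rack 30 -1 110.3 0.081 13 [array([ 0.85,  1.3 , -0.6 ,  0.74, -0.11,  1.97, -2.38]), array([ 0.85,  1.3 , -0.6 ,  0.74, -0.11,  1.97, -2.38])]
real	1m1.131s
user	0m58.572s
sys	0m0.165s
```

```bash
cat > p2.py <<'E'
from p1 import *
from scipy.spatial.transform import Slerp
def step(q,p,Rt):
    f=lambda v:(lambda pr:np.r_[(pr[0]-p)*10,(pr[1].inv()*Rt).as_rotvec()*3,(v-q)*.02])(kin.fk(v,P))
    r=least_squares(f,np.clip(q,kin.LO+1e-4,kin.HI-1e-4),bounds=(kin.LO,kin.HI),max_nfev=30)
    pr=kin.fk(r.x,P); return r.x,np.linalg.norm(pr[0]-p)+.1*(pr[1].inv()*Rt).magnitude()
from scipy.optimize import least_squares
def run(q,way,verbose=False):
    worst=0;marg=9
    p,Rc=kin.fk(q,P)
    for (pt,Rt,nm) in way:
        n=max(2,int(max(np.linalg.norm(pt-p)/.03,np.degrees((Rc.inv()*Rt).magnitude())/7)))
        sl=Slerp([0,1],R.concatenate([Rc,Rt])); dqm=0; e=0
        for t in np.linspace(0,1,n+1)[1:]:
            q1,e1=step(q,p+(pt-p)*t,sl(t)); dqm=max(dqm,np.abs(q1-q).max()); q=q1; e=max(e,e1)
            marg=min(marg,np.minimum(q-kin.LO,kin.HI-q).min())
        worst=max(worst,e)
        if verbose: print("  ",nm,n,q.round(2),"dq/row",round(dqm,2),"err",round(e,4))
        p,Rc=pt,Rt
    return q,worst,marg
if __name__=="__main__":
    q0=robot.read_state()["q"]; rc=np.array([.556,-.3676]); u=yaw(20.3)[:2]
    for s in (1,-1):
        for a in (10,20,30):
            for b in (-69.7,-50):
                q=q0; print("s",s,"a",a,"b",b)
                w=[(*case_pose(0,-.072,0,s,.15),"above"),(*case_pose(0,-.072,a,s,.15),"tilt"),(*case_pose(0,-.072,a,s),"grasp"),(*case_pose(0,-.072,a,s,.25),"lift")]
                c=rc+u*-.027
                w+=[(*rack_pose(c,b,a,s,.28),"rackhi"),(*rack_pose(c,b,a,s,.091),"in")]
                q,wr,m=run(q,w,True); print(" worst",round(wr,4),"margin",round(m,3))
E
time python3 p2.py
```

```text
s 1 a 10 b -69.7
   above 24 [ 0.51  0.54 -0.89  1.71  0.46  1.11  1.15] dq/row 0.1 err 0.0
   tilt 2 [ 0.57  0.44 -0.91  1.85  0.49  0.89  1.12] dq/row 0.11 err 0.0
   grasp 5 [ 0.41  0.63 -0.72  1.92  0.72  0.66  0.93] dq/row 0.05 err 0.0
   lift 8 [ 0.64  0.33 -0.98  1.75  0.35  1.06  1.23] dq/row 0.05 err 0.0
   rackhi 18 [ 0.64  0.41 -0.56  2.21  1.98  1.34  2.19] dq/row 0.15 err 0.0
   in 6 [ 0.55  0.86 -0.44  2.16  2.17  1.57  1.9 ] dq/row 0.08 err 0.0
 worst 0.0 margin 0.283
s 1 a 10 b -50
   above 24 [ 0.51  0.54 -0.89  1.71  0.46  1.11  1.15] dq/row 0.1 err 0.0
   tilt 2 [ 0.57  0.44 -0.91  1.85  0.49  0.89  1.12] dq/row 0.11 err 0.0
   grasp 5 [ 0.41  0.63 -0.72  1.92  0.72  0.66  0.93] dq/row 0.05 err 0.0
   lift 8 [ 0.64  0.33 -0.98  1.75  0.35  1.06  1.23] dq/row 0.05 err 0.0
   rackhi 20 [ 0.82  0.3  -0.55  2.36  2.45  1.06  2.03] dq/row 0.21 err 0.0
   in 6 [ 0.74  0.83 -0.43  2.3   2.68  1.48  1.88] dq/row 0.09 err 0.0
 worst 0.0 margin 0.132
s 1 a 20 b -69.7
   above 24 [ 0.51  0.54 -0.89  1.71  0.46  1.11  1.15] dq/row 0.1 err 0.0
   tilt 2 [ 0.6   0.35 -0.9   1.97
[... 4097 characters left out ...]
khi 18 [ 0.63  0.22 -0.46  2.13  1.56  0.92 -0.58] dq/row 0.14 err 0.0
   in 6 [ 0.56  0.61 -0.4   2.17  1.94  1.06 -1.05] dq/row 0.09 err 0.0
 worst 0.0043 margin 0.0
s -1 a 30 b -50
   above 8 [ 0.14  0.41 -0.39  1.73  0.18  1.04 -1.79] dq/row 0.08 err 0.0
   tilt 4 [ 0.12  0.18 -0.35  2.12  0.34  0.35 -1.97] dq/row 0.18 err 0.0
   grasp 5 [-0.21  0.45  0.01  2.17  1.19  0.05 -2.85] dq/row 0.6 err 0.0043
   lift 8 [ 0.49  0.07 -0.71  2.01  0.19  0.56 -1.81] dq/row 0.21 err 0.0
   rackhi 20 [ 0.77  0.11 -0.43  2.25  1.95  0.52 -0.68] dq/row 0.21 err 0.0
   in 6 [ 0.77  0.57 -0.44  2.29  2.44  0.9  -1.12] dq/row 0.12 err 0.0
 worst 0.0043 margin 0.0
real	0m32.896s
user	0m32.579s
sys	0m0.242s
```

```bash
cat > chis.py <<'E'
from h import *
def chisels(im,z=.041,box=(180,120,340,240)):
    hsv=cv2.cvtColor(np.ascontiguousarray(im[:,:,::-1]),cv2.COLOR_BGR2HSV); m=cv2.inRange(hsv,(5,180,120),(20,255,255))
    k=np.zeros_like(m); k[box[1]:box[3],box[0]:box[2]]=255; m&=k
    cs,_=cv2.findContours(m,cv2.RETR_EXTERNAL,cv2.CHAIN_APPROX_NONE); o=[]
    for c in cs:
        if cv2.contourArea(c)<30: continue
        p=onz("top",c[:,0],z)[:,:2]*1000; r=cv2.minAreaRect(p.astype(np.float32)); b=cv2.boxPoints(r); 
        e=max((b[1]-b[0],b[2]-b[1]),key=np.linalg.norm); e=e*np.sign(e[0]); ctr=np.array(r[0])/1000; mid=ctr-.0125*e/np.linalg.norm(e); d=np.r_[mid,0]-case0
        o.append((mid.round(4),np.degrees(np.arctan2(e[1],e[0])).round(1),np.sort(r[1]).round(1),"case",(d@cx).round(4),(d@cy).round(4)))
    return o
if __name__=="__main__":
    im=cv2.imread("pics/t14full.png")[:,:,::-1]
    for o in chisels(im): print(*o)
    crop(im,(170,100,350,240),4,"pics/t15.png")
E
python3 chis.py
```

```text
[0.5956 0.2051] 3.2 [14.6 64.2] case -0.0002 0.0668
[0.6031 0.1598] 5.1 [14.9 64.6] case 0.0029 0.021
[0.6132 0.0679] 5.7 [16.  70.2] case 0.004 -0.0714
```

View pics/t15.png

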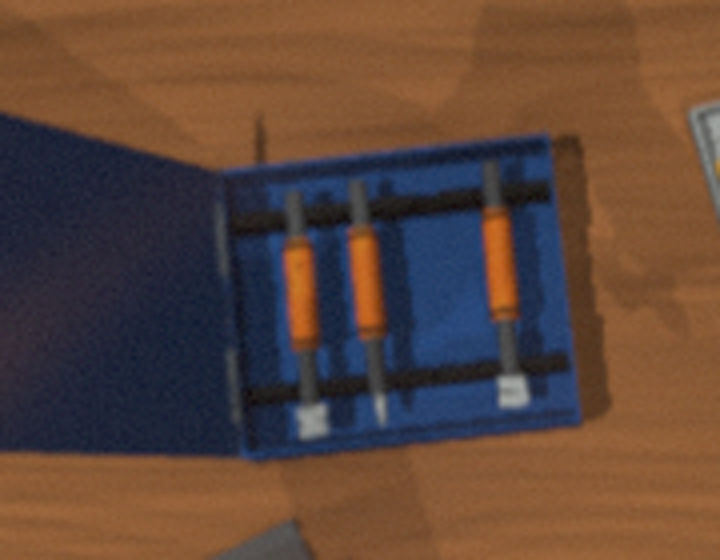

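```bash
cat > p3.py <<'E'
from p2 import *
A=20; S=-1; CH={1:(.004,-.0714),3:(.003,.0205),4:(.001,.0665)}
RC=np.array([.556,-.3676]); U=yaw(20.3)[:2]; PIPE={1:-.081,2:-.027,3:.027,4:.081}
def G(c,up=0): return case_pose(*CH[c],A,S,up,.039)
def K(k,zz,b=-69.7): return rack_pose(RC+U*PIPE[k],b,A,S,zz)
E
python3 - <<'E'
from p3 import *
q0=robot.read_state()["q"]
for k in (4,1,3):
    for c in (1,4):
        q,w,m=run(q0,[(*G(c,.15),"above"),(*G(c),"grasp"),(*G(c,.2),"lift"),(*K(k,.25),"hi"),(*K(k,.09),"in")],k!=3); print(k,c,w,m)
plan(*G(1,.12))
E
```

```text
above 8 [ 0.16  0.25 -0.4   1.98  0.23  0.6  -1.85] dq/row 0.11 err 0.0
   grasp 5 [-0.01  0.48 -0.22  2.06  0.44  0.3  -2.06] dq/row 0.06 err 0.0
   lift 6 [ 0.16  0.18 -0.39  1.94  0.17  0.69 -1.79] dq/row 0.07 err 0.0
   hi 18 [ 0.14  0.45 -0.09  2.    1.67  1.08 -0.82] dq/row 0.13 err 0.0
   in 5 [ 0.12  0.75 -0.08  1.98  1.83  1.13 -1.13] dq/row 0.07 err 0.0
4 1 4.312290342404186e-06 0.24725053183846674
   above 12 [-0.07  0.28 -0.43  1.94  0.4   0.65 -2.23] dq/row 0.11 err 0.0
   grasp 5 [-0.24  0.5  -0.24  2.01  0.67  0.38 -2.5 ] dq/row 0.06 err 0.0
   lift 6 [-0.06  0.22 -0.43  1.9   0.33  0.74 -2.16] dq/row 0.07 err 0.0
   hi 18 [ 0.14  0.45 -0.1   2.    1.67  1.08 -0.82] dq/row 0.14 err 0.0
   in 5 [ 0.13  0.75 -0.08  1.98  1.83  1.13 -1.13] dq/row 0.07 err 0.0
4 4 4.7027280687854745e-06 0.32916889361252744
   above 8 [ 0.16  0.25 -0.4   1.98  0.23  0.6  -1.85] dq/row 0.11 err 0.0
   grasp 5 [-0.01  0.48 -0.22  2.06  0.44  0.3  -2.06] dq/row 0.06 err 0.0
   lift 6 [ 0.16  0.18 -0.39  1.94  0.17  0.69 -1.79] dq/row 0.07 err 0.0
   hi 18 [ 0.31  0.25 -0.1   2.31  1.87  0.99 -0.96] dq/row 0.18 err 0.0
   in 5 [ 0.31  0.65 -0.09  2.28  2.09  1.16 -1.35] dq/row 0.09 err 0.0
1 1 4.312290342404186e-06 0.1854356723349726
   above 12 [-0.07  0.28 -0.43  1.94  0.4   0.65 -2.23] dq/row 0.11 err 0.0
   grasp 5 [-0.24  0.5  -0.24  2.01  0.67  0.38 -2.5 ] dq/row 0.06 err 0.0
   lift 6 [-0.06  0.22 -0.43  1.9   0.33  0.74 -2.16] dq/row 0.07 err 0.0
   hi 20 [ 0.3   0.25 -0.08  2.31  1.87  0.99 -0.97] dq/row 0.17 err 0.0
   in 5 [ 0.3   0.65 -0.08  2.28  2.08  1.16 -1.35] dq/row 0.09 err 0.0
1 4 4.7027280687854745e-06 0.1849067869031975
3 1 4.312290342404186e-06 0.24725053183846674
3 4 4.7027280687854745e-06 0.32916889361252744
clock 16.30 gap 59.5 pos [ 0.4877 -0.1506  0.1809] F [-0.2 -0.7 -1.2]
linear [  16.4 -179.8 -174.9] angular [ 9.06 19.81  1.5 ] rows>= 5.0
q [ 0.521  0.227 -0.335  1.988  0.092  0.938 -1.174]
```

Good margins everywhere. Moving above chisel 1.

send_rows(angular=[[1.5,3.2,0.2],[3,6.6,0.5],[4.5,9.9,0.7],[6,13.2,1],[7.5,16.5,1.2],[9,19.8,1.5],[9,19.8,1.5],[9,19.8,1.5]], linear=[[-2,-30,-29],[0,-60,-58],[5,-90,-87],[10,-120,-116],[14,-150,-146],[16,-180,-175],[16,-180,-175],[16,-180,-175]], fingers=[0.6,0.6,0.6,0.6,0.6,0.6,0.6,0.6])

```text
clock: 17.1
tool_pos: [0.6081, 0.07, 0.1608]
ee_rot: [-3.137, 1.23, 0.107]
ft_force: [-0.9, -0.7, 0.3]
finger_gap: 0.0345
```

Run:
```python
from p3 import *
plan(*G(1,0.0)); p,r=pose(); print(r.inv().apply([0,0,1]))
im=grab_frame("side"); crop(im,(200,60,380,260),3,"pics/s16.png")
```

```text
clock 17.10 gap 34.5 pos [0.6081 0.07   0.1608] F [-0.9 -0.7  0.3]
linear [110.4   2.8  36.1] angular [0.25 0.49 0.18] rows>= 2.3
q [ 0.136  0.29  -0.374  2.006  0.27   0.539 -1.884]
[-0.94257796 -0.00148765 -0.3339829 ]
```

View pics/s16.png

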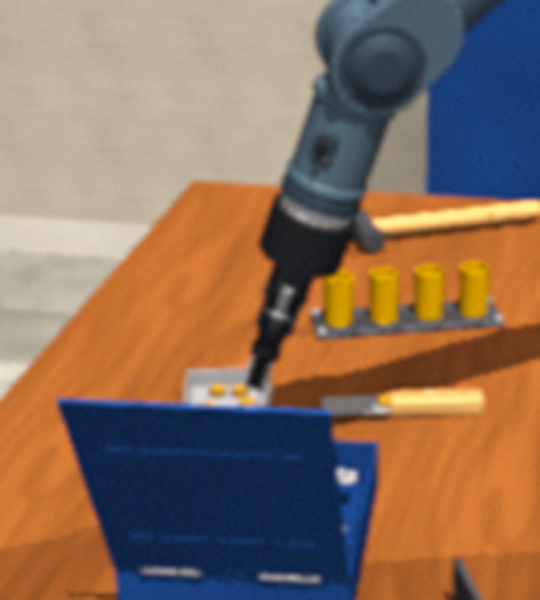

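Now descend straight down (linear ~[110, 3, 36]) and close.

send_rows(angular=[[0,0.5,0],[0,0.5,0],[0,0.5,0],[0,0.5,0],[0,0.5,0],[0,0.5,0],[0,0.5,0]], linear=[[22,1,7],[44,2,14],[66,3,21],[88,3,29],[100,3,33],[110,3,36],[110,3,36]], fingers=[0.6,0.6,0.6,0.6,0.6,0.6,0.6])

```text
clock: 17.85
tool_pos: [0.6129, 0.0647, 0.0464]
ee_rot: [-3.14, 1.219, 0.099]
ft_force: [-0.3, -0.2, -0.8]
finger_gap: 0.0342
```

Run:
```python
from p3 import *
plan(*G(1,0.0))
im=grab_frame("top"); crop(im,(170,100,350,240),4,"pics/t17.png")
```

```text
clock 17.85 gap 34.2 pos [0.6129 0.0647 0.0464] F [-0.3 -0.2 -0.8]
linear [ 1.2 -3.2  2. ] angular [-0.02 -0.17  0.03] rows>= 0.1
q [ 0.011  0.474 -0.227  2.054  0.45   0.299 -2.055]
```

View pics/t17.png

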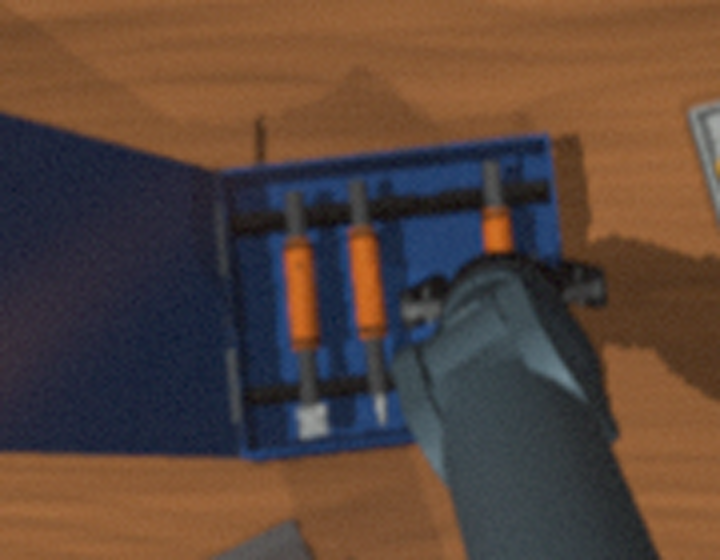

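send_rows(angular=[[0,0,0],[0,0,0],[0,0,0],[0,0,0],[0,0,0],[0,0,0],[0,0,0]], linear=[[1,-2,0],[1,-2,0],[1,-2,0],[1,-2,0],[1,-2,0],[1,-2,0],[1,-2,0]], fingers=[0.6,0.8,1,1,1,1,1], force=100)

```text
clock: 18.6
tool_pos: [0.6151, 0.0683, 0.0487]
ee_rot: [-3.137, 1.213, 0.103]
ft_force: [-2.5, 0.9, 5.8]
finger_gap: 0.0169
```

Run:
```python
from p3 import *
plan(*G(1,0.2))
```

```text
clock 18.60 gap 16.9 pos [0.6151 0.0683 0.0487] F [-2.5  0.9  5.8]
linear [-1.849e+02 -1.000e-01 -6.490e+01] angular [ 0.05 -0.49  0.1 ] rows>= 3.9
q [ 0.004  0.472 -0.225  2.052  0.452  0.297 -2.062]
```

send_rows(angular=[[0,0,0],[0,0,0],[0,0,0],[0,0,0],[0,0,0],[0,0,0],[0,0,0],[0,0,0]], linear=[[-10,0,-4],[-30,0,-11],[-60,0,-22],[-95,0,-34],[-130,0,-46],[-165,0,-58],[-185,0,-65],[-185,0,-65]], fingers=[1,1,1,1,1,1,1,1])

```text
clock: 19.4
tool_pos: [0.6131, 0.0678, 0.2482]
ee_rot: [-3.139, 1.207, 0.101]
ft_force: [1.5, -0.1, -0.7]
finger_gap: 0.0163
```

Run:
```python
from p3 import *
plan(*K(4,0.26))
im=grab_frame("side"); crop(im,(200,20,380,220),3,"pics/s18.png")
im=grab_frame("top"); crop(im,(170,100,350,240),4,"pics/t18.png")
```

```text
clock 19.40 gap 16.3 pos [0.6131 0.0678 0.2482] F [ 1.5 -0.1 -0.7]
linear [-21.4 401.7  16.4] angular [-102.91  -62.31   47.13] rows>= 15.0
q [ 0.206  0.178 -0.435  1.939  0.179  0.686 -1.799]
```

View pics/s18.png

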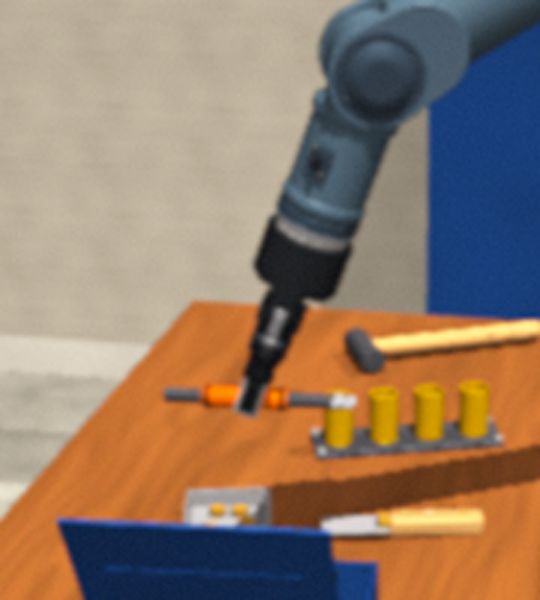

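View pics/t18.png

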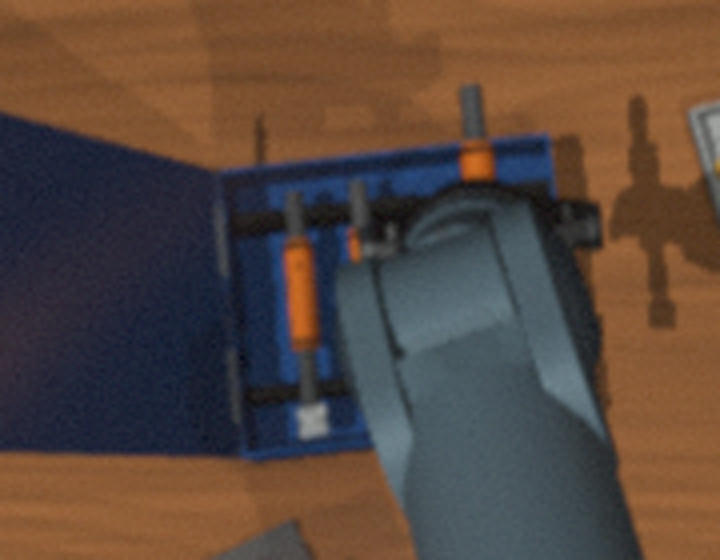

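send_rows(angular=[[-6.4,-3.9,2.9],[-12.9,-7.8,5.9],[-19.3,-11.7,8.8],[-25.7,-15.6,11.8],[-32.2,-19.5,14.7],[-38.6,-23.4,17.7],[-45,-27.3,20.6],[-51.5,-31.2,23.6],[-57.9,-35,26.5],[-64.3,-38.9,29.5]], linear=[[-5,25,1],[-10,50,2],[-15,75,3],[-20,100,4],[-25,125,5],[-28,150,6],[-28,175,7],[-28,200,8],[-26,225,9],[-24,250,10]], fingers=[1,1,1,1,1,1,1,1,1,1])

```text
clock: 20.5
tool_pos: [0.617, -0.1835, 0.2584]
ee_rot: [0.546, 0.819, -1.44]
ft_force: [0.8, 0.2, -2.2]
finger_gap: 0.0165
```

Run:
```python
from p3 import *
plan(*K(4,0.26))
```

```text
clock 20.50 gap 16.5 pos [ 0.617  -0.1835  0.2584] F [ 0.8  0.2 -2.2]
linear [100.5  52.8 100.1] angular [-37.71 -23.35  17.93] rows>= 5.6
q [ 0.164  0.375 -0.32   1.801  0.955  1.206 -1.018]
```

send_rows(angular=[[-6,-3.8,2.9],[-12.3,-7.6,5.9],[-18.6,-11.5,8.9],[-25,-15.5,11.9],[-31.3,-19.4,14.9],[-37.7,-23.3,17.9],[-37.7,-23.3,17.9],[-37.7,-23.3,17.9]], linear=[[16,9,16],[33,17,33],[50,26,50],[67,35,67],[84,44,84],[100,53,100],[100,53,100],[100,53,100]], fingers=[1,1,1,1,1,1,1,1])

```text
clock: 21.3
tool_pos: [0.6284, -0.3337, 0.2619]
ee_rot: [0.004, 0.354, -1.221]
ft_force: [-0.1, 0.4, -1.1]
finger_gap: 0.0169
```

Run:
```python
from p3 import *
plan(*K(4,0.20))
im=grab_frame("side"); crop(im,(250,60,430,200),4,"pics/s19.png")
im=grab_frame("top"); crop(im,(380,120,530,260),4,"pics/t19.png")
```

```text
clock 21.30 gap 16.9 pos [ 0.6284 -0.3337  0.2619] F [-0.1  0.4 -1.1]
linear [ 21.7   1.1 -55.8] angular [-0.31 -0.29  0.27] rows>= 1.2
q [ 0.192  0.433 -0.158  1.993  1.664  1.097 -0.792]
```

View pics/s19.png

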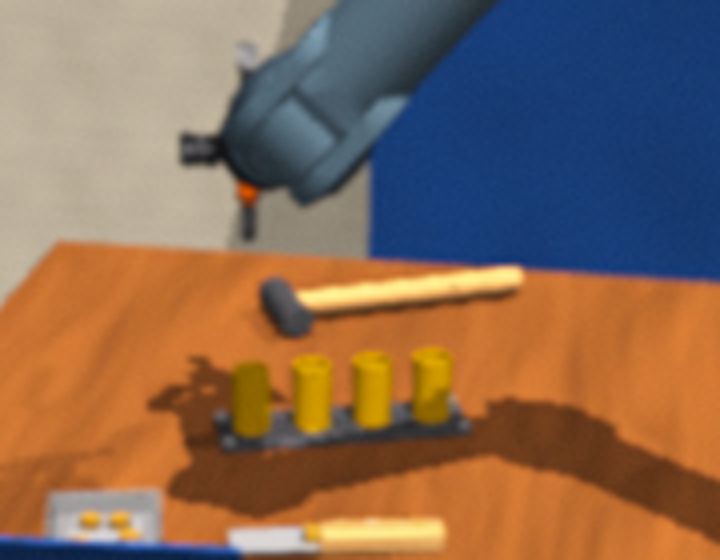

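View pics/t19.png

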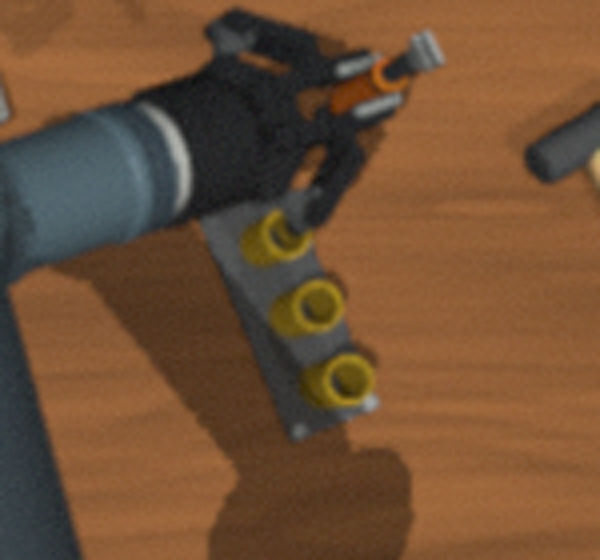

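```bash
cat > up.py <<'E'
from p3 import *
def check(st,tt,sb,k):
    """side px of tip, top px of tip, side px of head bottom"""
    P,e=tri(st,tt); g,_=pose(); r=_; grip=g+.006*r.as_matrix()[:,0]
    pc=RC+U*PIPE[k]; print("tip",P.round(4),"err",e.round(4),"grip",grip.round(4),"pipe",pc.round(4),"tip-grip",(P-grip).round(4))
    # bottom point: side ray at depth nearest: intersect with vertical plane perpendicular to view through tip
    o,d=ray("side",[sb]); d=d[0]; n=np.array([0,1.,0]); t=((P-o)@n)/(d@n); print("bottom on plane y=tip.y",(o+t*d).round(4))
E
python3 - <<'E'
from up import *
check((246/4+250-.4,47/4+60-.4),(428/4+380-.4,50/4+120-.4),(248/4+250-.4,238/4+60-.4),4)
E
```

```text
tip [ 0.6323 -0.3405  0.3487] err 0.0013 grip [ 0.633  -0.3371  0.2623] pipe [ 0.632  -0.3395] tip-grip [-0.0007 -0.0034  0.0863]
bottom on plane y=tip.y [ 0.6328 -0.3405  0.1851]
```

send_rows(angular=[[0,0,0],[0,0,0],[0,0,0],[0,0,0],[0,0,0],[0,0,0],[0,0,0],[0,0,0]], linear=[[7,1,-19],[14,1,-38],[21,1,-57],[28,1,-76],[33,1,-90],[38,1,-104],[38,1,-104],[38,1,-104]], fingers=[1,1,1,1,1,1,1,1])

```text
clock: 22.2
tool_pos: [0.6324, -0.3329, 0.1552]
ee_rot: [0.008, 0.349, -1.218]
ft_force: [0.6, 0.9, -1.1]
finger_gap: 0.0172
```

Run:
```python
from up import *
plan(*K(4,0.092))
im=grab_frame("side"); crop(im,(250,80,400,200),5,"pics/s20.png")
im=grab_frame("top"); crop(im,(400,100,520,220),5,"pics/t20.png")
```

```text
clock 22.20 gap 17.2 pos [ 0.6324 -0.3329  0.1552] F [ 0.6  0.9 -1.1]
linear [ 21.2  -3.2 -57.3] angular [-0.51  0.02  0.1 ] rows>= 1.2
q [ 0.175  0.633 -0.141  1.992  1.785  1.136 -1.015]
```

View pics/s20.png

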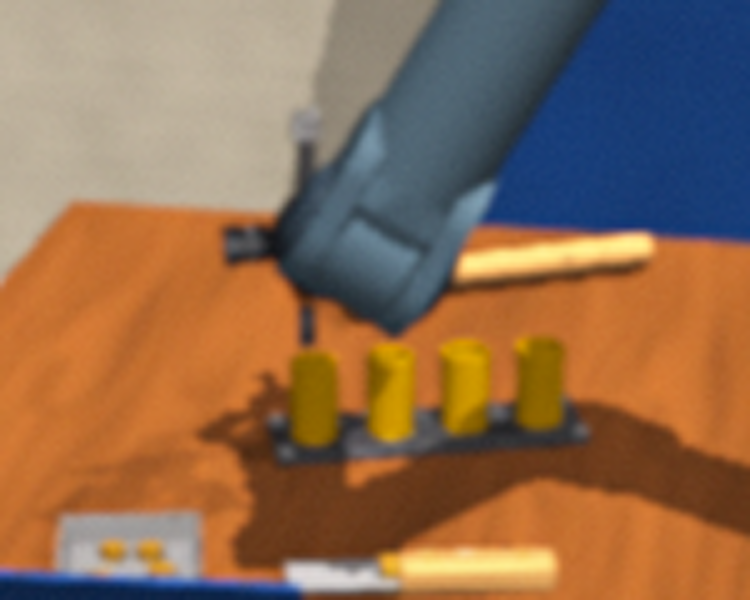

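View pics/t20.png

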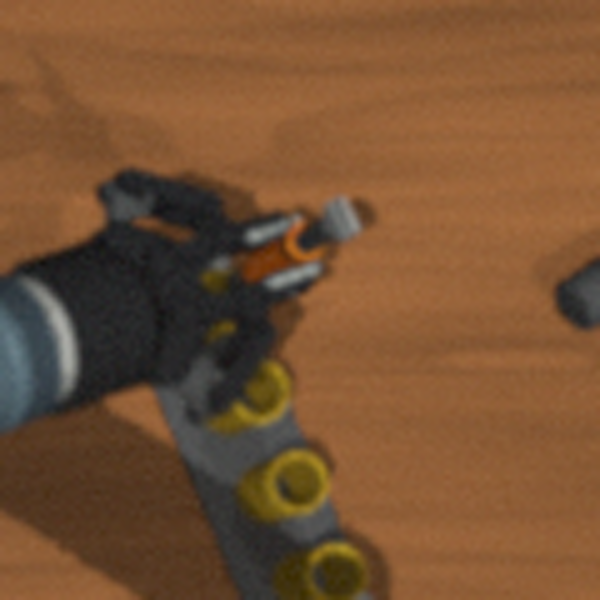

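Run:
```python
from up import *
print(proj("side",np.r_[RC+U*PIPE[4],.064]),(315/5+250-.4,352/5+80-.4))
check((306/5+250-.4,108/5+80-.4),(345/5+400-.4,212/5+100-.4),(307/5+250-.4,343/5+80-.4),4)
plan(*K(4,0.096))
```

```text
[[312.33374377 152.16164405]] (312.6, 150.0)
tip [ 0.6354 -0.3397  0.2482] err 0.0022 grip [ 0.6347 -0.3386  0.1543] pipe [ 0.632  -0.3395] tip-grip [ 0.0007 -0.0011  0.0939]
bottom on plane y=tip.y [ 0.6365 -0.3397  0.0785]
clock 22.30 gap 16.9 pos [ 0.6327 -0.3333  0.1563] F [-1.2  0.5 -0.2]
linear [ 19.8  -3.4 -54.8] angular [-0.6   0.07  0.09] rows>= 1.2
q [ 0.175  0.632 -0.141  1.992  1.786  1.136 -1.015]
```

send_rows(angular=[[0,0,0],[0,0,0],[0,0,0],[0,0,0],[0,0,0],[0,0,0],[0,0,0],[0,0,0],[0,0,0]], linear=[[0,-3,0],[3,-3.4,-9],[7,-3.4,-19],[11,-3.4,-29],[15,-3.4,-39],[19,-3.4,-49],[21,-3.4,-57],[22.5,-3.4,-61],[22.5,-3.4,-61]], fingers=[1,1,1,1,1,1,1,1,1])

```text
clock: 23.2
tool_pos: [0.6336, -0.3393, 0.1083]
ee_rot: [0.017, 0.307, -1.224]
ft_force: [-13.7, 11.5, 38.7]
finger_gap: 0.017
```

Run:
```python
from up import *
plan(*K(4,0.092))
im=grab_frame("side"); crop(im,(250,80,400,200),5,"pics/s21.png")
im=grab_frame("top"); crop(im,(400,100,520,220),5,"pics/t21.png")
```

```text
clock 23.20 gap 17.0 pos [ 0.6336 -0.3393  0.1083] F [-13.7  11.5  38.7]
linear [ -1.4  -1.9 -15.4] angular [-1.09  2.42  0.38] rows>= 0.3
q [ 0.166  0.75  -0.126  1.971  1.856  1.195 -1.133]
```

View pics/s21.png

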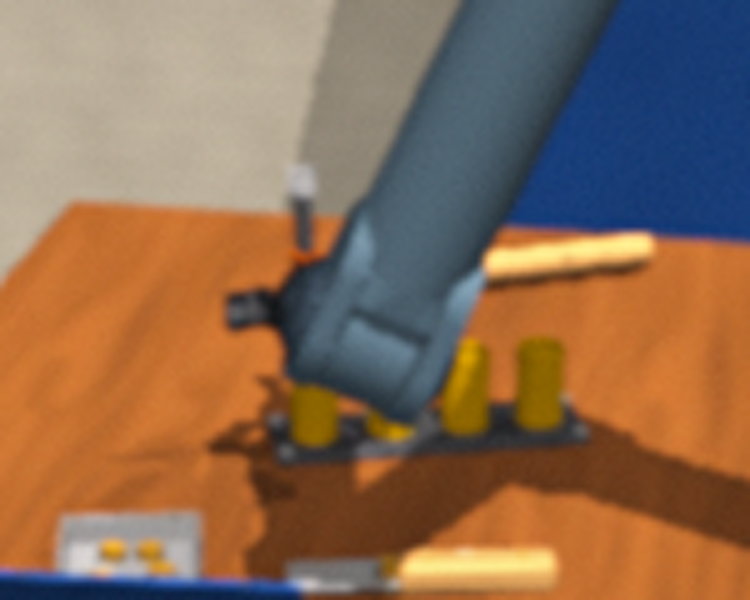

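View pics/t21.png

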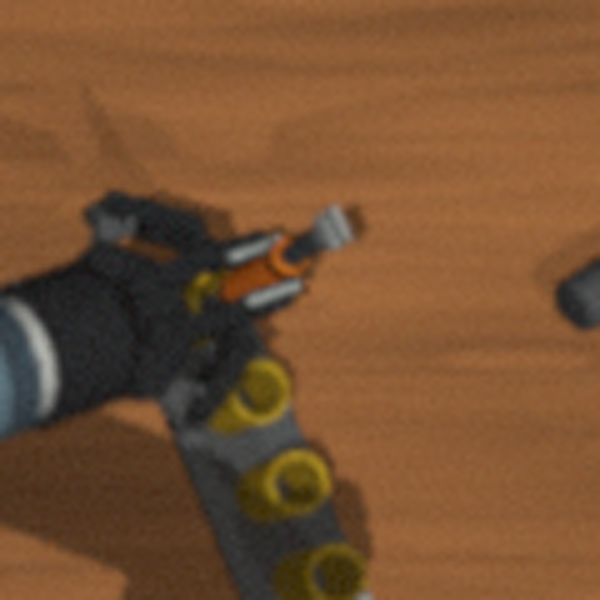

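send_rows(angular=[[0,0,0],[0,0,0],[0,0,0],[0,0,0]], linear=[[-4,0,10],[-9,0,26],[-9,0,26],[-9,0,26]], fingers=[1,1,1,1])

```text
clock: 23.7
tool_pos: [0.6292, -0.3347, 0.1165]
ee_rot: [0.008, 0.35, -1.219]
ft_force: [-0.3, 1.2, -2.0]
finger_gap: 0.0168
```

Run:
```python
from up import *
plan(*K(4,0.092))
im=grab_frame("side"); crop(im,(290,90,350,180),8,"pics/s22.png")
im=grab_frame("top"); crop(im,(420,110,500,190),8,"pics/t22.png")
```

```text
clock 23.70 gap 16.8 pos [ 0.6292 -0.3347  0.1165] F [-0.3  1.2 -2. ]
linear [  7.5   0.7 -21.2] angular [-0.5  -0.07  0.12] rows>= 0.4
q [ 0.172  0.705 -0.133  1.989  1.825  1.148 -1.088]
```

View pics/s22.png

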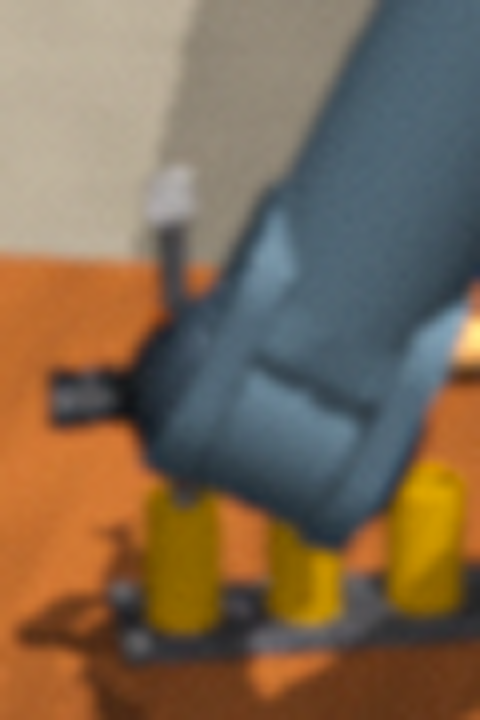

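View pics/t22.png

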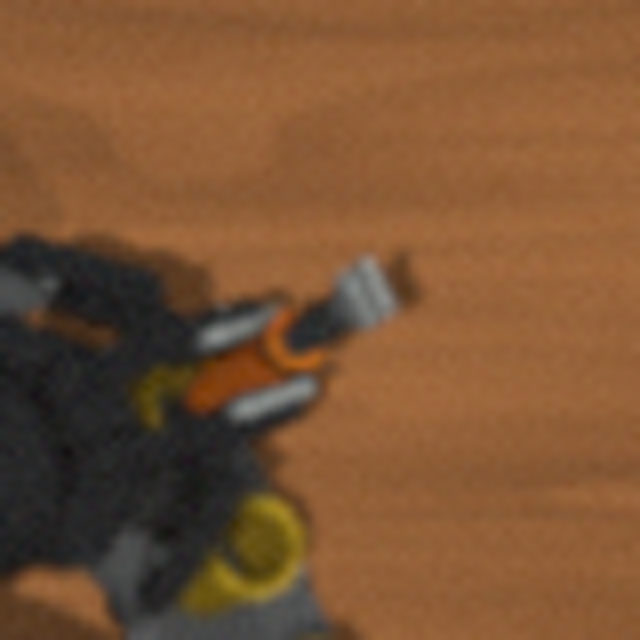

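Run:
```python
from up import *
check((171/8+290-.44,170/8+90-.44),(372/8+420-.44,282/8+110-.44),(183/8+290-.44,488/8+90-.44),4)
m=proj("top",np.r_[RC+U*PIPE[4],.064])[0]; print("mouth top crop",(m-[420,110]+.44)*8)
m=proj("top",np.r_[RC+U*PIPE[3],.064])[0]; print("mouth3 top crop",(m-[420,110]+.44)*8)
# chisel axis points if vertical at pipe centre
for zz in (.064,.081,.116,.2): print(zz,(proj("top",np.r_[RC+U*PIPE[4],zz])[0]-[420,110]+.44)*8)
```

```text
tip [ 0.6372 -0.347   0.2122] err 0.0023 grip [ 0.6305 -0.3399  0.1134] pipe [ 0.632  -0.3395] tip-grip [ 0.0067 -0.0071  0.0988]
bottom on plane y=tip.y [ 0.6332 -0.347   0.0668]
mouth top crop [197.63666863 400.86290914]
mouth3 top crop [259.08402186 547.13688914]
0.064 [197.63666863 400.86290914]
0.081 [213.054952  390.9281899]
0.116 [246.27111755 369.51726779]
0.2 [335.11282582 312.19460176]
```

send_rows(angular=[[1,-2.5,0.4],[2,-5,0.7],[2,-5,0.7],[2,-5,0.7]], linear=[[0,0.7,0],[0,1.4,0],[0,1.4,0],[0,1.4,0]], fingers=[1,1,1,1])

```text
clock: 24.2
tool_pos: [0.6302, -0.3341, 0.1158]
ee_rot: [0.043, 0.264, -1.209]
ft_force: [-0.5, 0.9, -1.5]
finger_gap: 0.0171
```

Run:
```python
from up import *
plan(*K(4,0.092)); p,r=pose(); print("down100",r.inv().apply([0,0,-100]))
im=grab_frame("side"); crop(im,(290,90,350,180),8,"pics/s23.png")
im=grab_frame("top"); crop(im,(420,110,500,190),8,"pics/t23.png")
```

```text
clock 24.20 gap 17.1 pos [ 0.6302 -0.3341  0.1158] F [-0.5  0.9 -1.5]
linear [  5.7  -1.1 -21. ] angular [-2.36  4.87 -0.53] rows>= 0.6
q [ 0.145  0.751 -0.115  1.991  1.883  1.233 -1.192]
down100 [ 26.07686608  -4.1981642  -96.44880752]
```

View pics/s23.png

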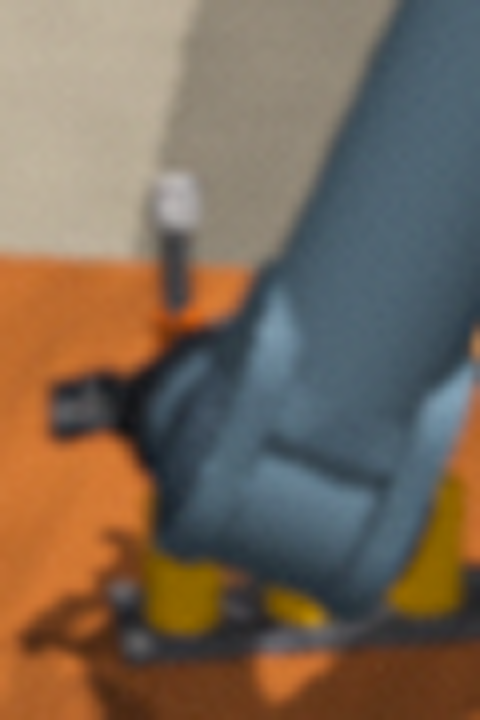

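View pics/t23.png

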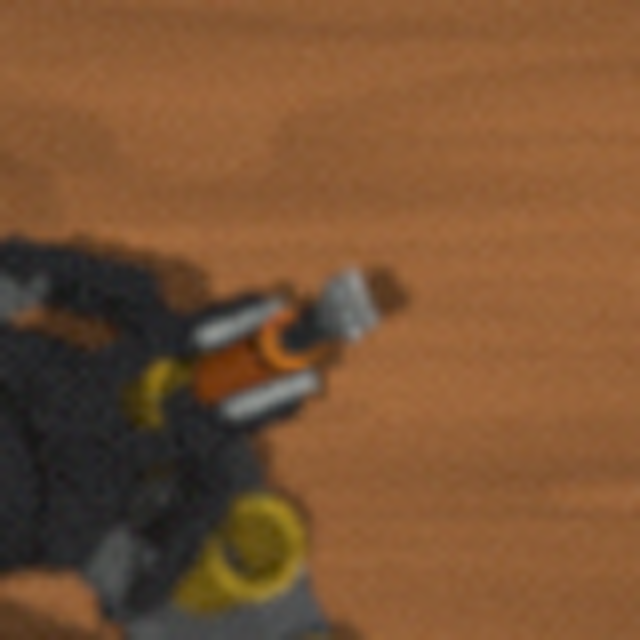

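Run:
```python
from up import *
check((177/8+290-.44,178/8+90-.44),(352/8+420-.44,300/8+110-.44),(183/8+290-.44,488/8+90-.44),4)
```

```text
tip [ 0.6327 -0.341   0.2109] err 0.0011 grip [ 0.6327 -0.34    0.1156] pipe [ 0.632  -0.3395] tip-grip [-0.     -0.001   0.0952]
bottom on plane y=tip.y [ 0.6318 -0.341   0.0695]
```

send_rows(angular=[[0,0,0],[0,0,0],[0,0,0],[0,0,0],[0,0,0]], linear=[[1.6,-0.3,-6],[3.1,-0.5,-11.5],[4.7,-0.8,-17.5],[6,-1,-22],[6,-1,-22]], fingers=[1,1,1,1,1])

```text
clock: 24.8
tool_pos: [0.6318, -0.3366, 0.1065]
ee_rot: [0.049, 0.234, -1.213]
ft_force: [-11.5, 11.3, 26.2]
finger_gap: 0.0171
```

send_rows(angular=[[0,0,0],[0,0,0],[0,0,0]], linear=[[-2.5,0.5,10],[-5,0.8,20],[-5,0.8,20]], fingers=[1,1,1])

```text
clock: 25.1
tool_pos: [0.6305, -0.3352, 0.1164]
ee_rot: [0.047, 0.261, -1.209]
ft_force: [-1.1, 0.7, -1.5]
finger_gap: 0.0173
```

Run:
```python
from h import *
crop(cv2.imread("pics/side0.png")[:,:,::-1],(300,140,375,180),10,"pics/s0r.png")
crop(cv2.imread("pics/top0.png")[:,:,::-1],(415,140,485,235),6,"pics/t0r.png")
```

```text
(no output)
```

View pics/s0r.png

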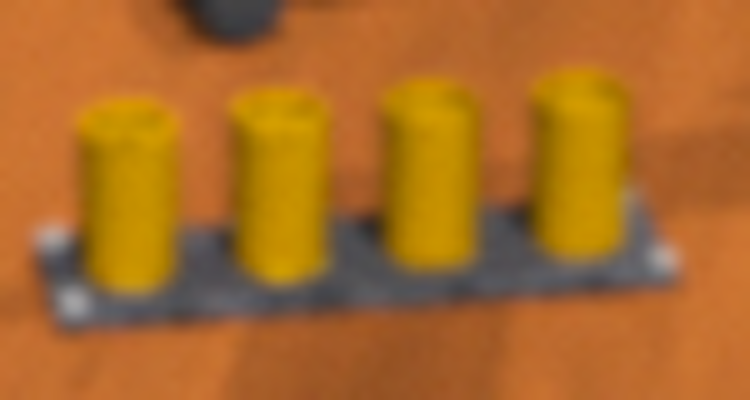

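View pics/t0r.png

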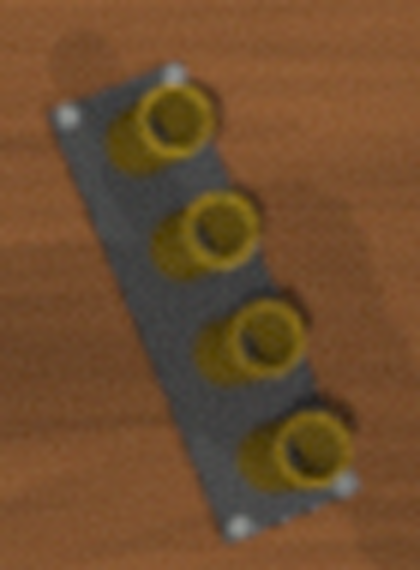

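Run:
```python
from up import *
S_=[(128,118),(280,108),(432,99),(582,89)];T_=[(176,120),(222,231),(268,338),(314,448)]
A=[]
for s,t in zip(S_,T_):
    tp=(t[0]/6+415-.42,t[1]/6+140-.42); sp=(s[0]/10+300-.45,s[1]/10+140-.45)
    P_,e=tri(sp,tp); o=onz("top",[tp],.064)[0]; os=onz("side",[sp],.064)[0]; A.append(o); print(P_.round(4),e.round(4),"top",o.round(4),"side",os.round(4))
A=np.array(A); print(A.mean(0), np.degrees(np.arctan2(*(A[0]-A[3])[[1,0]])),np.linalg.norm(A[0]-A[3]))
```

```text
[ 0.6314 -0.3372  0.0681] 0.0001 top [ 0.6322 -0.3385  0.064 ] side [ 0.6335 -0.3465  0.064 ]
[ 0.5807 -0.3558  0.068 ] 0.0006 top [ 0.581  -0.3572  0.064 ] side [ 0.5828 -0.365   0.064 ]
[ 0.531  -0.3749  0.0674] 0.0013 top [ 0.532 -0.376  0.064] side [ 0.5316 -0.3828  0.064 ]
[ 0.4808 -0.3937  0.0673] 0.0018 top [ 0.4819 -0.3948  0.064 ] side [ 0.4809 -0.4016  0.064 ]
[ 0.55675937 -0.36664703  0.064     ] 20.535701344121264 0.16054930383454694
```

```bash
sed -i 's/^RC=.*/RC=np.array([.556,-.3654]); U=yaw(20.5)[:2]; PIPE={1:-.081,2:-.027,3:.027,4:.081}/' p3.py
python3 - <<'E'
from up import *
p,r=pose(); print("down100",r.inv().apply([0,0,-100]), "-4v", r.inv().apply([-.0011,.004,0])*1000)
E
```

```text
down100 [ 25.81321847  -4.55917345 -96.50332476] -4v [-3.99047232  0.33570082 -1.08325234]
```

send_rows(angular=[[0,0,0],[0,0,0],[0,0,0],[0,0,0],[0,0,0],[0,0,0]], linear=[[-4,0.3,-1],[-2.4,0,-7],[-0.9,-0.2,-12.6],[0.6,-0.5,-18.5],[2,-0.7,-23.5],[2,-0.7,-23.5]], fingers=[1,1,1,1,1,1])

```text
clock: 25.7
tool_pos: [0.6291, -0.3307, 0.0903]
ee_rot: [0.044, 0.263, -1.209]
ft_force: [-0.3, -0.3, -2.0]
finger_gap: 0.0169
```

send_rows(angular=[[0,0,0],[0,0,0],[0,0,0]], linear=[[0.6,0,-2.5],[1.3,-0.2,-5],[1.3,-0.2,-5]], fingers=[1,1,1])

```text
clock: 26.0
tool_pos: [0.6295, -0.3308, 0.0865]
ee_rot: [0.046, 0.262, -1.208]
ft_force: [-0.3, 1.1, -1.7]
finger_gap: 0.0165
```

Run:
```python
from up import *
im=grab_frame("side"); crop(im,(290,90,350,180),8,"pics/s24.png")
im=grab_frame("top"); crop(im,(420,110,500,190),8,"pics/t24.png")
```

```text
(no output)
```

View pics/s24.png

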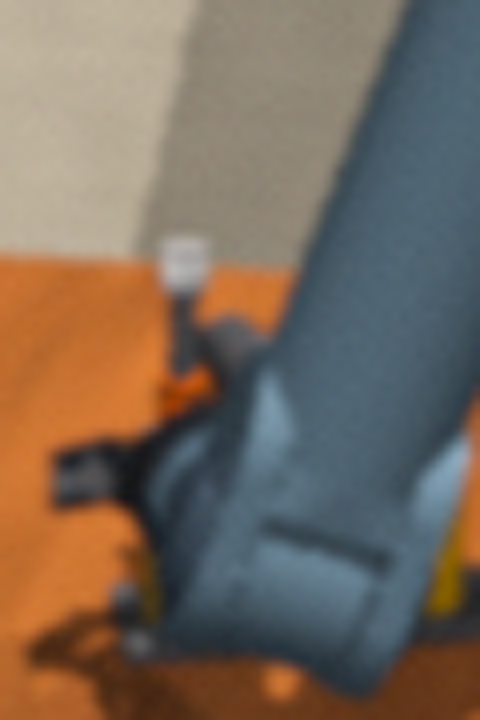

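View pics/t24.png

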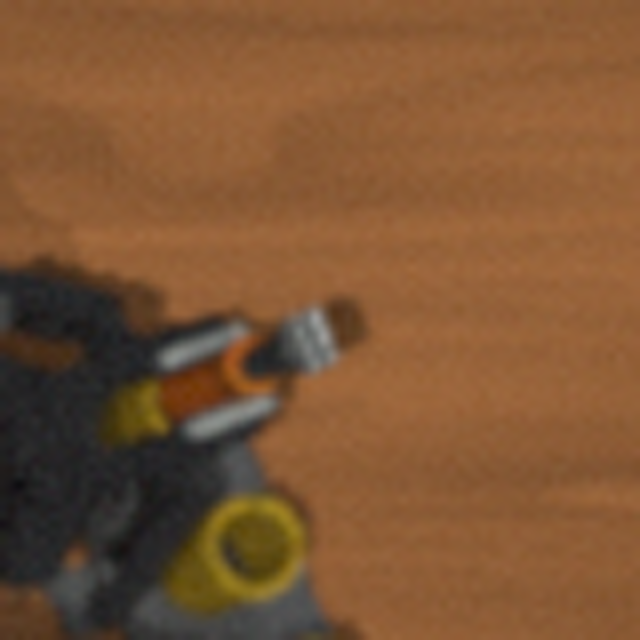

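send_rows(angular=[[0,0,0],[0,0,0],[0,0,0],[0,0,0]], linear=[[0.5,0,-2],[1,-0.2,-4],[1.5,-0.2,-6],[1.5,-0.2,-6]], fingers=[1,1,1,1])

```text
clock: 26.5
tool_pos: [0.6297, -0.3313, 0.0843]
ee_rot: [0.047, 0.253, -1.21]
ft_force: [-5.8, 4.6, 8.2]
finger_gap: 0.0169
```

send_rows(angular=[[0,0,0],[0,0,0],[0,0,0],[0,0,0],[0,0,0]], linear=[[-0.5,0,3],[-0.5,0,3],[-0.5,0,3],[-0.5,0,3],[-0.5,0,3]], fingers=[0.9,0.6,0.6,0.6,0.6])

```text
clock: 27.0
tool_pos: [0.63, -0.3311, 0.0838]
ee_rot: [0.047, 0.261, -1.208]
ft_force: [-0.8, -0.3, -0.2]
finger_gap: 0.0342
```

send_rows(angular=[[0,0,0],[0,0,0],[0,0,0],[0,0,0],[0,0,0],[0,0,0],[0,0,0]], linear=[[-10,0,0],[-25,0,0],[-45,0,0],[-70,0,10],[-80,0,40],[-90,0,80],[-90,0,100]], fingers=[0.6,0.6,0.6,0.6,0.6,0.6,0.6])

```text
clock: 27.7
tool_pos: [0.6048, -0.2721, 0.207]
ee_rot: [0.05, 0.26, -1.203]
ft_force: [0.8, 0.0, -0.6]
finger_gap: 0.0342
```

Run:
```python
from up import *
im=grab_frame("side"); crop(im,(270,70,390,190),5,"pics/s25.png")
im=grab_frame("top"); crop(im,(380,100,520,240),5,"pics/t25.png")
```

```text
(no output)
```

View pics/s25.png

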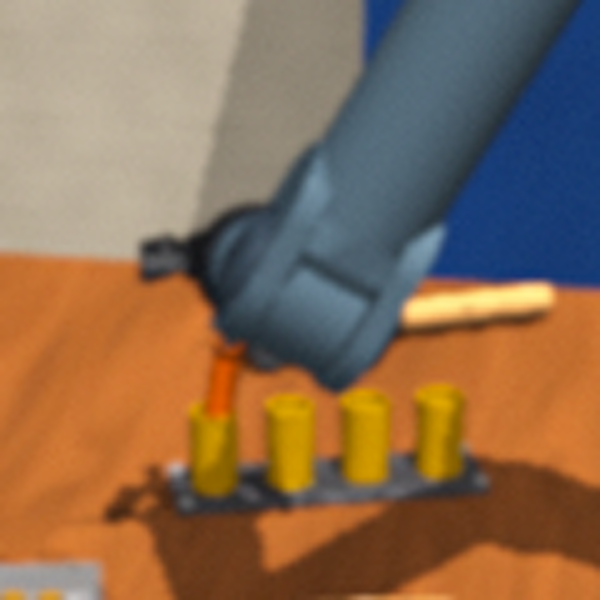

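View pics/t25.png

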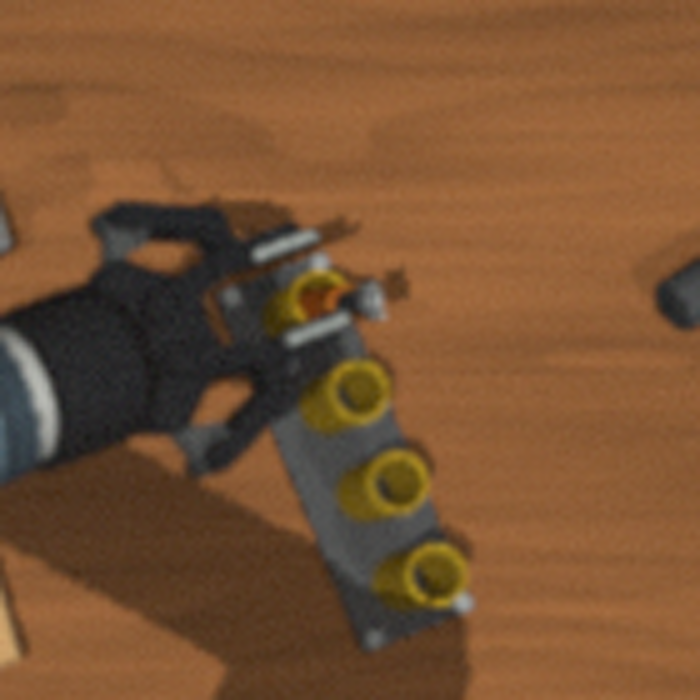

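Run:
```python
from up import *; from chis import chisels
im=grab_frame("top")
for o in chisels(im): print(*o)
crop(im,(170,100,350,240),4,"pics/t26.png")
q0=robot.read_state()["q"]
q,w,m=run(q0,[(*G(3,.18),"above"),(*G(3),"grasp"),(*G(3,.2),"lift"),(*K(1,.26),"hi"),(*K(1,.09),"in")],True); print(w,m)
plan(*G(3,.18))
```

```text
[0.5943 0.2048] 3.5 [14.4 66.8] case -0.0015 0.0667
[0.6031 0.1594] 5.6 [14.8 64.6] case 0.0029 0.0206
   above 18 [ 0.11  0.24 -0.54  1.93  0.35  0.69 -2.1 ] dq/row 0.13 err 0.0
   grasp 6 [-0.11  0.5  -0.3   2.03  0.69  0.37 -2.44] dq/row 0.06 err 0.0
   lift 6 [ 0.1   0.21 -0.52  1.91  0.31  0.73 -2.07] dq/row 0.08 err 0.0
   hi 18 [ 0.4   0.23 -0.2   2.3   1.85  1.   -0.93] dq/row 0.18 err 0.0
   in 5 [ 0.38  0.66 -0.18  2.28  2.09  1.2  -1.32] dq/row 0.09 err 0.0
5.3334990073905925e-06 0.1881141833070803
clock 27.85 gap 34.0 pos [ 0.6041 -0.2739  0.2055] F [-0.6  0.2  0.1]
linear [-396.7  147.4  -93.6] angular [ 99.43  62.72 -54.17] rows>= 15.1
q [ 0.092  0.542 -0.187  2.085  1.739  1.28  -1.07 ]
```

View pics/t26.png

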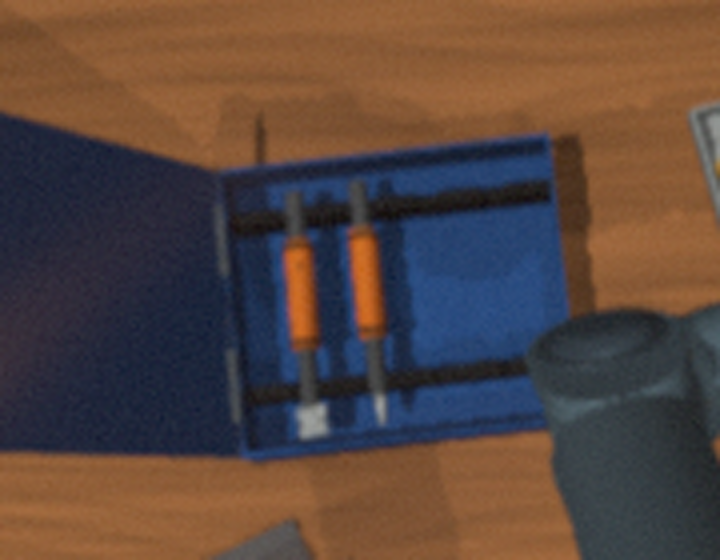

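send_rows(angular=[[6.2,3.9,-3.4],[12.4,7.8,-6.8],[18.6,11.8,-10.2],[24.9,15.7,-13.5],[31.1,19.6,-16.9],[37.3,23.5,-20.3],[43.5,27.4,-23.7],[49.7,31.4,-27.1],[55.9,35.3,-30.5],[62.1,39.2,-33.9]], linear=[[-25,9,4],[-50,18,8],[-74,28,8],[-99,37,4],[-124,46,0],[-149,55,-10],[-174,64,-20],[-198,74,-35],[-223,83,-50],[-248,92,-58]], fingers=[0.6,0.6,0.6,0.6,0.6,0.6,0.6,0.6,0.6,0.6])

```text
clock: 28.85
tool_pos: [0.6003, -0.0019, 0.2127]
ee_rot: [1.094, 1.118, -1.365]
ft_force: [-0.3, 0.9, -0.2]
finger_gap: 0.0339
```

Run:
```python
from up import *
plan(*G(3,.15))
```

```text
clock 28.85 gap 33.9 pos [ 0.6003 -0.0019  0.2127] F [-0.3  0.9 -0.2]
linear [ -52.6 -117.3  -98.6] angular [ 37.16  23.92 -19.9 ] rows>= 5.6
q [ 0.094  0.383 -0.458  1.8    0.679  1.163 -1.56 ]
```

send_rows(angular=[[6.2,4,-3.3],[12.4,8,-6.6],[18.6,12,-10],[24.8,16,-13.3],[31,20,-16.6],[37.2,23.9,-19.9],[37.2,23.9,-19.9],[37.2,23.9,-19.9]], linear=[[-9,-20,-16],[-18,-39,-33],[-26,-58,-49],[-35,-78,-66],[-44,-98,-82],[-53,-117,-99],[-53,-117,-99],[-53,-117,-99]], fingers=[0.6,0.6,0.6,0.6,0.6,0.6,0.6,0.6])

```text
clock: 29.65
tool_pos: [0.6019, 0.1562, 0.1957]
ee_rot: [3.119, 1.223, 0.081]
ft_force: [-0.6, 0.1, 0.9]
finger_gap: 0.0343
```

Run:
```python
from up import *
CH[3]=(.003,.0206)
plan(*G(3,.005))
im=grab_frame("top"); crop(im,(170,100,350,240),4,"pics/t27.png")
```

```text
clock 29.65 gap 34.3 pos [0.6019 0.1562 0.1957] F [-0.6  0.1  0.9]
linear [137.2  -4.1  50. ] angular [ 0.37  0.09 -0.33] rows>= 2.9
q [ 0.088  0.276 -0.512  1.955  0.4    0.645 -2.138]
```

View pics/t27.png

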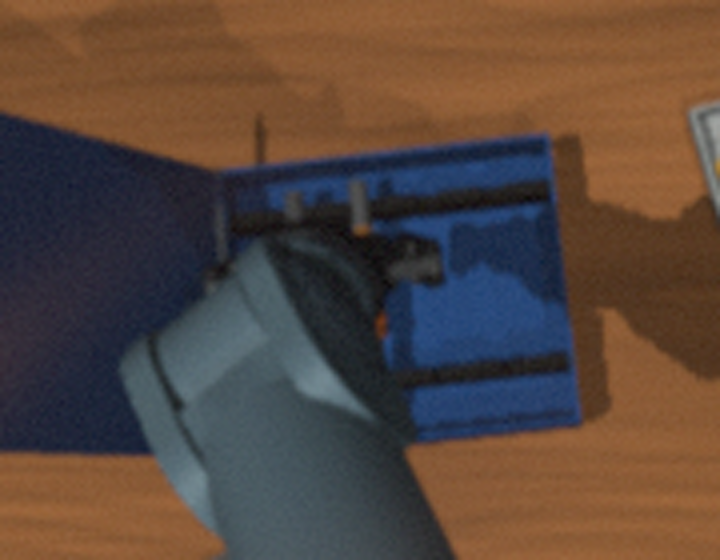

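send_rows(angular=[[0.4,0,-0.3],[0.4,0,-0.3],[0.4,0,-0.3],[0.4,0,-0.3],[0.4,0,-0.3],[0.4,0,-0.3]], linear=[[25,-2,9],[50,-4,18],[75,-4,27],[100,-4,36],[105,-4,38],[105,-4,38]], fingers=[0.6,0.6,0.6,0.6,0.6,0.6])

```text
clock: 30.3
tool_pos: [0.6035, 0.1585, 0.0845]
ee_rot: [-3.14, 1.221, 0.095]
ft_force: [-0.5, -0.0, -0.6]
finger_gap: 0.034
```

Run:
```python
from up import *
CH[3]=(.003,.0206)
plan(*G(3,.005)); 
im=grab_frame("top"); crop(im,(170,100,350,240),4,"pics/t28.png")
plan(*G(3,.005));
```

```text
clock 30.30 gap 34.0 pos [0.6035 0.1585 0.0845] F [-0.5 -0.  -0.6]
linear [32.  -0.9 14. ] angular [-0.26 -0.03 -0.06] rows>= 0.7
q [-0.035  0.438 -0.384  2.016  0.611  0.443 -2.357]
clock 30.35 gap 33.8 pos [0.6046 0.1592 0.086 ] F [-0.6 -0.5  0.8]
linear [33.  -0.2 15.7] angular [-0.27 -0.2   0.  ] rows>= 0.7
q [-0.034  0.436 -0.385  2.015  0.611  0.442 -2.357]
```

View pics/t28.png

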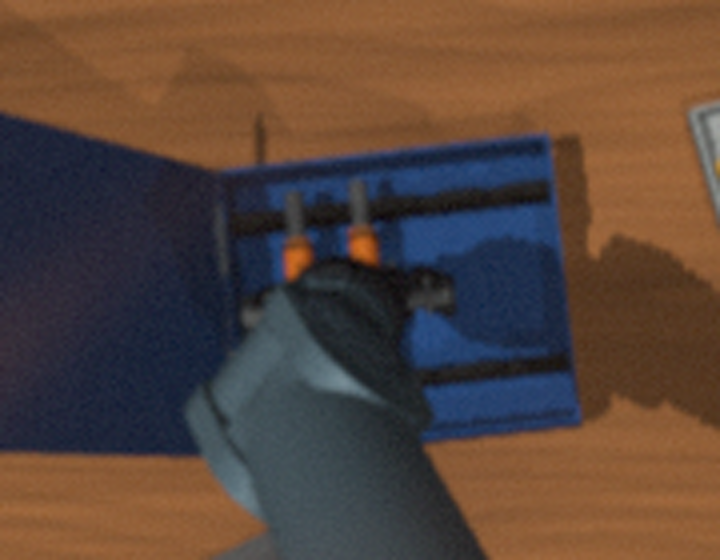

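send_rows(angular=[[0,0,0],[0,0,0],[0,0,0],[0,0,0],[0,0,0],[0,0,0],[0,0,0],[0,0,0],[0,0,0],[0,0,0]], linear=[[11,-0.5,5],[22,-0.5,10],[32,-0.5,14.5],[32,-0.5,14.5],[32,-0.5,14.5],[32,-0.5,14.5],[32,-0.5,14.5],[32,-0.5,14.5],[32,-0.5,14.5],[32,-0.5,14.5]], fingers=[0.6,0.6,0.6,0.6,0.8,1,1,1,1,1], force=110)

```text
clock: 31.35
tool_pos: [0.601, 0.1594, 0.0505]
ee_rot: [-3.137, 1.219, 0.097]
ft_force: [-0.7, -1.6, -1.3]
finger_gap: 0.0164
```

send_rows(angular=[[0,0,0],[0,0,0],[0,0,0],[0,0,0],[0,0,0],[0,0,0],[0,0,0],[0,0,0]], linear=[[-10,0,-4],[-30,0,-11],[-60,0,-22],[-95,0,-34],[-130,0,-46],[-165,0,-58],[-185,0,-65],[-185,0,-65]], fingers=[1,1,1,1,1,1,1,1])

```text
clock: 32.15
tool_pos: [0.6014, 0.1611, 0.253]
ee_rot: [-3.13, 1.207, 0.106]
ft_force: [1.6, 0.3, -1.2]
finger_gap: 0.0161
```

Run:
```python
from p3 import *
plan(*K(1,0.26))
im=grab_frame("side"); crop(im,(200,20,380,220),3,"pics/s29.png")
im=grab_frame("top"); crop(im,(170,100,350,240),4,"pics/t29.png")
```

```text
clock 32.15 gap 16.1 pos [0.6014 0.1611 0.253 ] F [ 1.6  0.3 -1.2]
linear [-72.7 535.5 159.1] angular [-103.12  -62.32   47.39] rows>= 15.1
q [ 0.14   0.203 -0.565  1.913  0.319  0.729 -2.078]
```

View pics/s29.png

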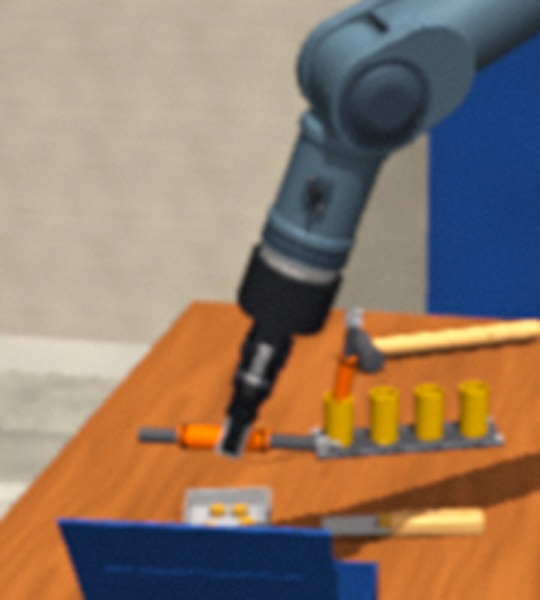

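View pics/t29.png

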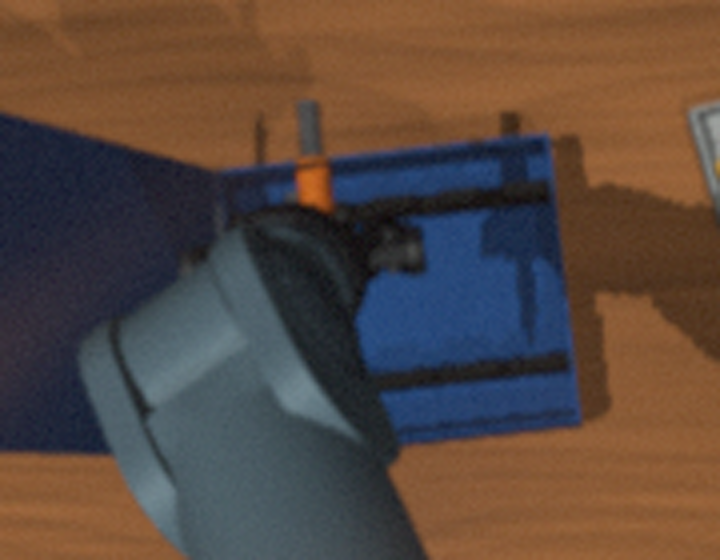

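send_rows(angular=[[-6.4,-3.9,3],[-12.9,-7.8,5.9],[-19.3,-11.7,8.9],[-25.8,-15.6,11.8],[-32.2,-19.5,14.8],[-38.7,-23.4,17.8],[-45.1,-27.3,20.7],[-51.6,-31.2,23.7],[-58,-35,26.7],[-64.5,-38.9,29.6]], linear=[[-9,33,10],[-18,67,20],[-27,100,30],[-36,134,40],[-45,167,50],[-50,201,60],[-52,234,70],[-54,268,80],[-56,301,90],[-58,335,100]], fingers=[1,1,1,1,1,1,1,1,1,1])

```text
clock: 33.25
tool_pos: [0.5154, -0.1853, 0.2631]
ee_rot: [0.543, 0.819, -1.443]
ft_force: [0.1, 0.1, -1.9]
finger_gap: 0.0161
```

Run:
```python
from p3 import *
plan(*K(1,0.26))
```

```text
clock 33.25 gap 16.1 pos [ 0.5154 -0.1853  0.2631] F [ 0.1  0.1 -1.9]
linear [135.2  20.1 154.9] angular [-37.66 -23.31  18.05] rows>= 5.6
q [ 0.297  0.199 -0.452  2.026  0.937  1.174 -1.055]
```

send_rows(angular=[[-6,-3.8,2.9],[-12.3,-7.6,5.9],[-18.6,-11.5,8.9],[-25,-15.5,11.9],[-31.3,-19.4,14.9],[-37.7,-23.3,18],[-37.7,-23.3,18],[-37.7,-23.3,18]], linear=[[22,3,25],[45,7,51],[67,10,77],[90,13,103],[112,17,129],[135,20,155],[135,20,155],[135,20,155]], fingers=[1,1,1,1,1,1,1,1])

```text
clock: 34.05
tool_pos: [0.4753, -0.3881, 0.2606]
ee_rot: [0.001, 0.355, -1.223]
ft_force: [1.0, -0.1, -2.0]
finger_gap: 0.0159
```

Run:
```python
from p3 import *
plan(*K(1,0.165)); p,r=pose(); print("down100",r.inv().apply([0,0,-100]))
im=grab_frame("side"); crop(im,(270,50,400,190),4,"pics/s30.png")
im=grab_frame("top"); crop(im,(390,130,520,250),5,"pics/t30.png")
```

```text
clock 34.05 gap 15.9 pos [ 0.4753 -0.3881  0.2606] F [ 1.  -0.1 -2. ]
linear [ 33.8   2.4 -87.2] angular [-0.21 -0.33  0.37] rows>= 1.9
q [ 0.444  0.233 -0.243  2.301  1.845  1.009 -0.92 ]
down100 [ 34.75110956  -0.11887634 -93.76751171]
```

View pics/s30.png

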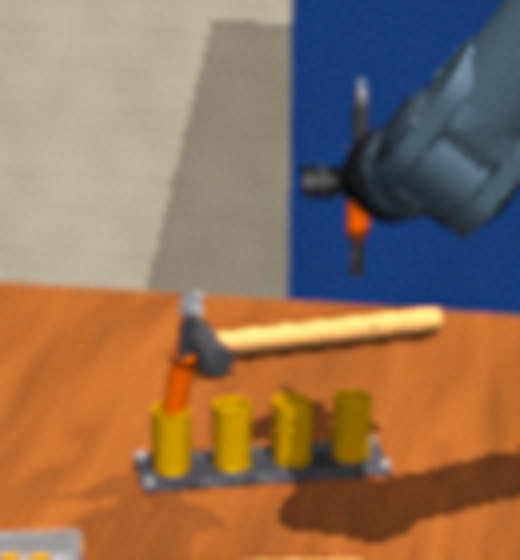

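View pics/t30.png

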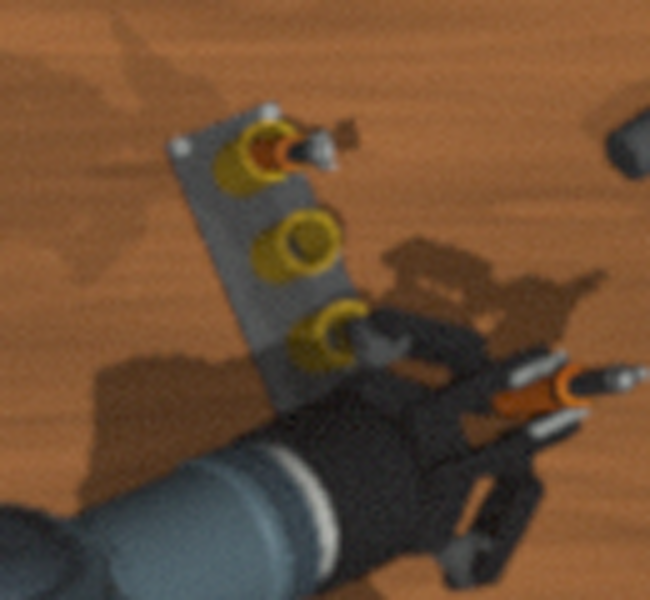

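Run:
```python
from up import *
check((362/4+270-.4,77/4+50-.4),(643/5+390-.4,374/5+130-.4),(357/4+270-.4,273/4+50-.4),1)
plan(*K(1,0.165))
```

```text
tip [ 0.481  -0.3977  0.3494] err 0.0033 grip [ 0.4805 -0.3917  0.261 ] pipe [ 0.4801 -0.3938] tip-grip [ 0.0005 -0.006   0.0884]
bottom on plane y=tip.y [ 0.4793 -0.3977  0.1795]
clock 34.15 gap 16.6 pos [ 0.4786 -0.3864  0.263 ] F [ 0.2  0.  -2.4]
linear [ 34.7  -1.5 -89.5] angular [-0.33 -0.15  0.08] rows>= 1.9
q [ 0.443  0.232 -0.246  2.297  1.846  1.01  -0.92 ]
```

Run:
```python
from up import *
p,r=pose(); print(r.inv().apply(np.array([-.0009,.0039,0])*1000),r.inv().apply(np.array([-.0009,.0039,-.095])*1000),r.inv().apply(np.array([-.0009,.0039,-.16])*1000))
```

```text
[-3.7277279   0.49603645 -1.37039869] [ 2.89959467e+01  2.45829122e-02 -9.05552565e+01] [  51.38582924   -0.29799056 -151.57647494]
```

send_rows(angular=[[0,0,0],[0,0,0],[0,0,0],[0,0,0],[0,0,0],[0,0,0],[0,0,0],[0,0,0]], linear=[[-3.7,0.5,-1.4],[3,0.4,-20],[10,0.3,-40],[17,0.2,-60],[24,0.1,-78],[29,0,-90.5],[29,0,-90.5],[29,0,-90.5]], fingers=[1,1,1,1,1,1,1,1])

```text
clock: 34.95
tool_pos: [0.4784, -0.3833, 0.1699]
ee_rot: [0.007, 0.348, -1.218]
ft_force: [0.0, 0.1, -1.8]
finger_gap: 0.0167
```

Run:
```python
from p3 import *
plan(*K(1,0.092)); 
im=grab_frame("side"); crop(im,(300,70,400,180),6,"pics/s31.png")
im=grab_frame("top"); crop(im,(420,150,520,250),6,"pics/t31.png")
```

```text
clock 34.95 gap 16.7 pos [ 0.4784 -0.3833  0.1699] F [ 0.   0.1 -1.8]
linear [ 30.4  -2.4 -69.7] angular [-0.41  0.04  0.08] rows>= 1.5
q [ 0.424  0.459 -0.236  2.31   1.992  1.13  -1.159]
```

View pics/s31.png

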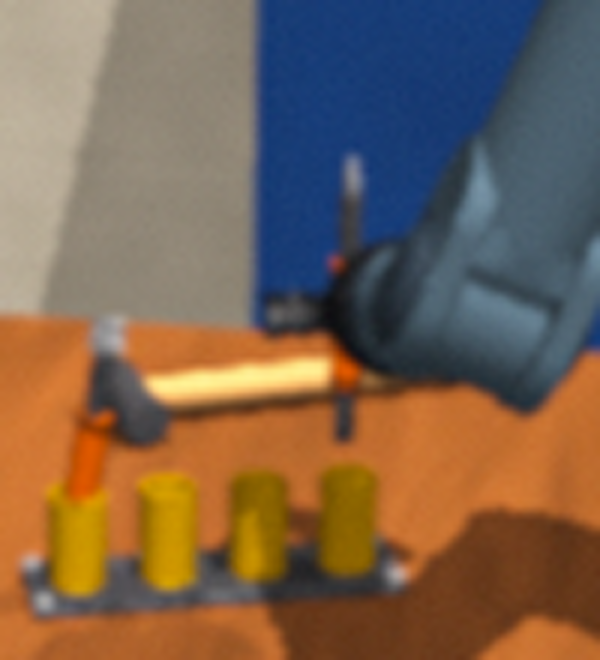

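View pics/t31.png

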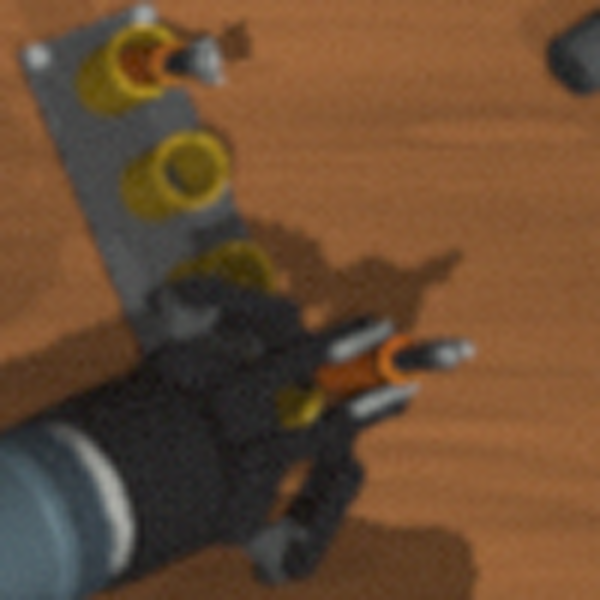

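Run:
```python
from up import *
check((353/6+300-.4,154/6+70-.4),(470/6+420-.4,350/6+150-.4),(344/6+300-.4,441/6+70-.4),1)
p,r=pose(); print(p,r.inv().apply([0,0,-100]),"u",r.inv().apply([*U,0]),"v",r.inv().apply(yaw(-69.5)))
```

```text
tip [ 0.4825 -0.3942  0.2605] err 0.0005 grip [ 0.4802 -0.3892  0.1688] pipe [ 0.4801 -0.3938] tip-grip [ 0.0024 -0.005   0.0917]
bottom on plane y=tip.y [ 0.4833 -0.3942  0.0872]
[ 0.47821449 -0.38386554  0.17083816] [ 34.01623632  -0.7235186  -94.03388851] u [-0.0051686   0.99994091 -0.00956349] v [0.94035251 0.00811337 0.34010487]
```

send_rows(angular=[[0,0,0],[0,0,0],[0,0,0],[0,0,0],[0,0,0],[0,0,0],[0,0,0],[0,0,0],[0,0,0]], linear=[[-0.8,-2.3,0],[2,-2.4,-8],[6,-2.5,-19],[10,-2.6,-30],[14,-2.7,-40],[17,-2.7,-49],[20,-2.8,-58],[22,-2.8,-63],[22,-2.8,-63]], fingers=[1,1,1,1,1,1,1,1,1])

```text
clock: 35.95
tool_pos: [0.4741, -0.3842, 0.1017]
ee_rot: [0.004, 0.35, -1.221]
ft_force: [0.6, 0.6, -2.1]
finger_gap: 0.0163
```

send_rows(angular=[[0,0,0],[0,0,0],[0,0,0],[0,0,0],[0,0,0]], linear=[[1.7,0,-4.7],[3,0,-8.5],[3.7,0,-10.3],[4.4,0,-12.2],[4.4,0,-12.2]], fingers=[1,1,1,1,1])

```text
clock: 36.45
tool_pos: [0.4748, -0.3848, 0.0913]
ee_rot: [0.006, 0.345, -1.221]
ft_force: [-0.8, 1.5, 3.4]
finger_gap: 0.0164
```

Light contact at the bottom. Release and back off.

send_rows(angular=[[0,0,0],[0,0,0],[0,0,0],[0,0,0],[0,0,0]], linear=[[0,0,0],[0,0,0],[0,0,0],[0,0,0],[0,0,0]], fingers=[0.9,0.6,0.6,0.6,0.6])

```text
clock: 36.95
tool_pos: [0.4745, -0.3843, 0.0897]
ee_rot: [0.006, 0.349, -1.22]
ft_force: [-0.4, -0.0, -1.2]
finger_gap: 0.034
```

send_rows(angular=[[0,0,0],[0,0,0],[0,0,0],[0,0,0],[0,0,0],[0,0,0],[0,0,0],[0,0,0]], linear=[[-10,0,0],[-25,0,0],[-45,0,0],[-70,0,10],[-80,0,40],[-90,0,80],[-90,0,100],[-90,0,100]], fingers=[0.6,0.6,0.6,0.6,0.6,0.6,0.6,0.6])

```text
clock: 37.75
tool_pos: [0.4577, -0.3367, 0.2187]
ee_rot: [0.011, 0.343, -1.218]
ft_force: [0.7, 0.2, 0.1]
finger_gap: 0.0345
```

Run:
```python
from up import *; from chis import chisels
im=grab_frame("top"); crop(im,(180,110,500,240),2.5,"pics/t32.png")
for o in chisels(im): print(*o)
im=grab_frame("side"); crop(im,(270,70,400,190),5,"pics/s32.png")
q0=robot.read_state()["q"]
q,w,m=run(q0,[(*G(4,.15),"above"),(*G(4),"grasp"),(*G(4,.2),"lift"),(*K(2,.26),"hi"),(*K(2,.09),"in")],True); print(w,m)
plan(*G(4,.18))
```

```text
[0.5928 0.2048] 4.2 [13.9 69.3] case -0.0029 0.0668
   above 18 [ 0.09  0.31 -0.62  1.93  0.5   0.68 -2.3 ] dq/row 0.17 err 0.0
   grasp 5 [-0.11  0.52 -0.4   2.01  0.82  0.43 -2.62] dq/row 0.07 err 0.0
   lift 6 [ 0.12  0.25 -0.64  1.89  0.41  0.76 -2.22] dq/row 0.08 err 0.0
   hi 19 [ 0.43  0.31 -0.3   2.2   1.8   1.07 -0.87] dq/row 0.15 err 0.0
   in 5 [ 0.39  0.7  -0.26  2.18  2.02  1.23 -1.23] dq/row 0.08 err 0.0
5.275754025138502e-06 0.16208233783876214
clock 37.85 gap 34.0 pos [ 0.4563 -0.3362  0.2148] F [-0.1  0.9 -0. ]
linear [-435.7  315.3 -149.9] angular [102.04  61.57 -47.9 ] rows>= 15.0
q [ 0.385  0.308 -0.312  2.38   1.836  1.145 -1.069]
```

View pics/s32.png

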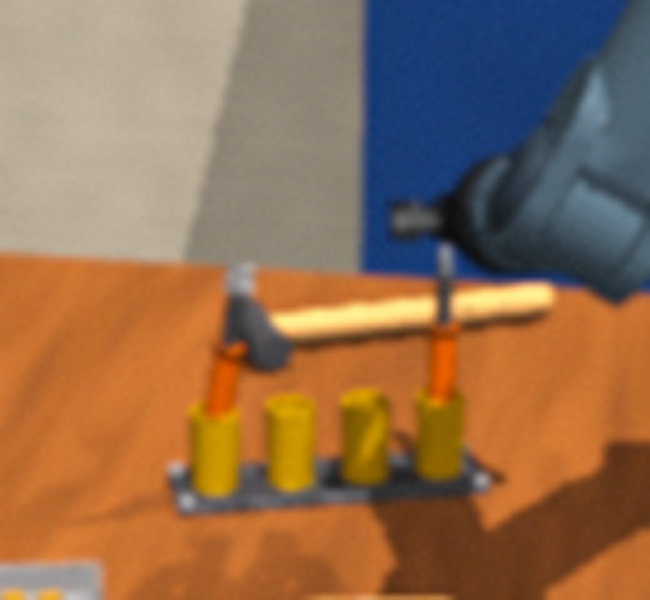

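View pics/t32.png

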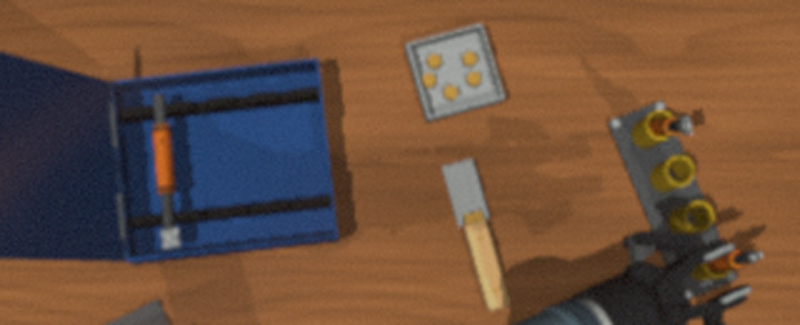

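send_rows(angular=[[0,0,0],[6.4,3.9,-3],[12.8,7.7,-6],[19.1,11.5,-9],[25.5,15.4,-12],[31.9,19.3,-15],[38.3,23.1,-18],[44.7,27,-21],[51,30.8,-24],[57.4,34.7,-27]], linear=[[-25,0,15],[-45,15,20],[-75,35,20],[-102,55,15],[-130,75,5],[-157,95,-8],[-184,115,-20],[-212,138,-35],[-239,158,-50],[-270,178,-65]], fingers=[0.6,0.6,0.6,0.6,0.6,0.6,0.6,0.6,0.6,0.6])

```text
clock: 38.85
tool_pos: [0.5286, -0.0151, 0.2439]
ee_rot: [0.924, 1.076, -1.411]
ft_force: [0.5, -0.2, 0.3]
finger_gap: 0.034
```

```bash
sed -i 's/4:(.001,.0665)/4:(-.001,.0667)/' p3.py
python3 - <<'E'
from up import *
plan(*G(4,.16))
E
```

```text
clock 38.85 gap 34.0 pos [ 0.5286 -0.0151  0.2439] F [ 0.5 -0.2  0.3]
linear [ -63.7 -100.8 -199.4] angular [ 44.38  27.13 -20.6 ] rows>= 6.5
q [ 0.187  0.242 -0.567  1.93   0.661  1.211 -1.443]
```

send_rows(angular=[[6.3,3.9,-2.9],[12.7,7.7,-5.9],[19,11.6,-8.8],[25.4,15.5,-11.8],[31.7,19.4,-14.7],[38,23.2,-17.7],[44.4,27.1,-20.6],[44.4,27.1,-20.6],[44.4,27.1,-20.6]], linear=[[-12,-14,-28],[-24,-29,-57],[-34,-43,-85],[-44,-58,-114],[-52,-72,-142],[-60,-86,-171],[-64,-101,-199],[-64,-101,-199],[-64,-101,-199]], fingers=[0.6,0.6,0.6,0.6,0.6,0.6,0.6,0.6,0.6])

```text
clock: 39.75
tool_pos: [0.5905, 0.2028, 0.2042]
ee_rot: [3.122, 1.225, 0.085]
ft_force: [0.6, -0.8, 1.3]
finger_gap: 0.0339
```

Run:
```python
from up import *
plan(*G(4,.004))
```

```text
clock 39.75 gap 33.9 pos [0.5905 0.2028 0.2042] F [ 0.6 -0.8  1.3]
linear [147.2  -2.6  50.3] angular [ 0.45  0.22 -0.24] rows>= 3.1
q [ 0.061  0.285 -0.585  1.934  0.459  0.693 -2.262]
```

send_rows(angular=[[0.4,0,-0.3],[0.4,0,-0.3],[0.4,0,-0.3],[0.4,0,-0.3],[0.4,0,-0.3],[0.4,0,-0.3]], linear=[[25,-2,9],[50,-2.5,18],[75,-2.5,26],[100,-2.5,35],[112,-2.5,39],[112,-2.5,39]], fingers=[0.6,0.6,0.6,0.6,0.6,0.6])

```text
clock: 40.35
tool_pos: [0.593, 0.2033, 0.0858]
ee_rot: [-3.141, 1.224, 0.096]
ft_force: [-0.8, -0.2, -0.3]
finger_gap: 0.0341
```

Run:
```python
from up import *
plan(*G(4,.004)); 
im=grab_frame("top"); crop(im,(170,100,350,240),4,"pics/t33.png")
plan(*G(4,.004));
```

```text
clock 40.35 gap 34.1 pos [0.593  0.2033 0.0858] F [-0.8 -0.2 -0.3]
linear [34.9 -1.4 12.7] angular [-0.14  0.15 -0.03] rows>= 0.7
q [-0.067  0.454 -0.448  2.     0.695  0.49  -2.5  ]
clock 40.40 gap 34.2 pos [0.5942 0.2042 0.0877] F [-0.3 -0.   0.3]
linear [36.2 -0.5 14.7] angular [-0.14 -0.04  0.05] rows>= 0.8
q [-0.067  0.452 -0.449  1.999  0.695  0.49  -2.5  ]
```

View pics/t33.png

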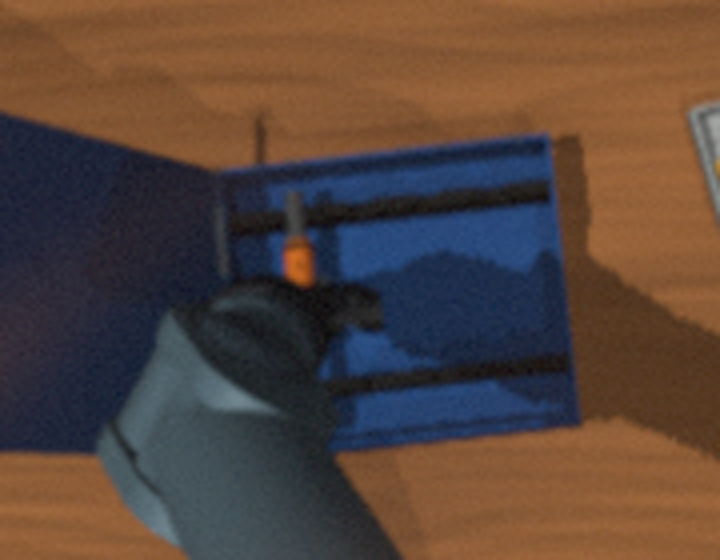

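send_rows(angular=[[0,0,0],[0,0,0],[0,0,0],[0,0,0],[0,0,0],[0,0,0],[0,0,0],[0,0,0],[0,0,0],[0,0,0]], linear=[[12,-0.7,5],[24,-0.7,10],[35.5,-0.7,14],[35.5,-0.7,14],[35.5,-0.7,14],[35.5,-0.7,14],[35.5,-0.7,14],[35.5,-0.7,14],[35.5,-0.7,14],[35.5,-0.7,14]], fingers=[0.6,0.6,0.6,0.6,0.8,1,1,1,1,1])

```text
clock: 41.4
tool_pos: [0.5943, 0.205, 0.0512]
ee_rot: [-3.136, 1.218, 0.1]
ft_force: [-2.8, -4.1, 6.1]
finger_gap: 0.0164
```

send_rows(angular=[[0,0,0],[0,0,0],[0,0,0],[0,0,0],[0,0,0],[0,0,0],[0,0,0],[0,0,0]], linear=[[-10,0,-4],[-30,0,-11],[-60,0,-22],[-95,0,-34],[-130,0,-46],[-165,0,-58],[-185,0,-65],[-185,0,-65]], fingers=[1,1,1,1,1,1,1,1])

```text
clock: 42.2
tool_pos: [0.5929, 0.2074, 0.2514]
ee_rot: [-3.125, 1.21, 0.114]
ft_force: [0.2, 0.4, -0.7]
finger_gap: 0.0165
```

Run:
```python
from p3 import *
plan(*K(2,0.26))
im=grab_frame("side"); crop(im,(200,20,380,220),3,"pics/s34.png")
```

```text
clock 42.20 gap 16.5 pos [0.5929 0.2074 0.2514] F [ 0.2  0.4 -0.7]
linear [-55.5 567.8 107.4] angular [-102.86  -62.4    47.53] rows>= 15.1
q [ 0.106  0.231 -0.631  1.894  0.392  0.755 -2.209]
```

View pics/s34.png

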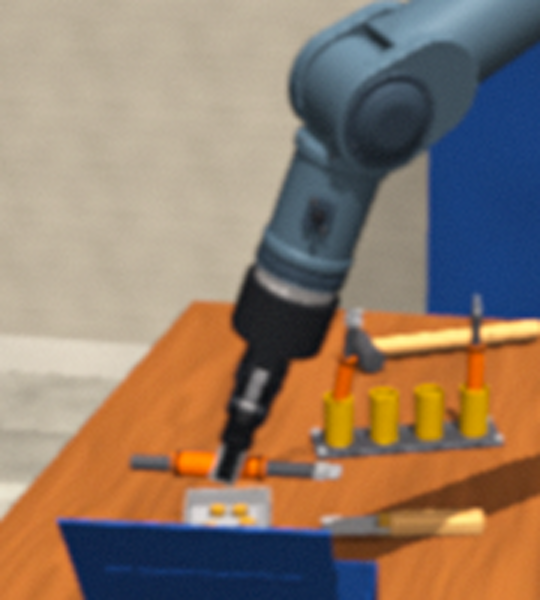

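send_rows(angular=[[-6.4,-3.9,3],[-12.9,-7.8,5.9],[-19.3,-11.7,8.9],[-25.8,-15.6,11.8],[-32.2,-19.5,14.8],[-38.7,-23.4,17.8],[-45.1,-27.3,20.7],[-51.6,-31.2,23.7],[-58,-35,26.7],[-64.5,-38.9,29.6]], linear=[[-9,35,8],[-18,70,17],[-27,106,25],[-36,142,34],[-44,177,42],[-50,213,51],[-54,248,60],[-58,284,68],[-62,320,76],[-66,355,85]], fingers=[1,1,1,1,1,1,1,1,1,1])

```text
clock: 43.25
tool_pos: [0.5219, -0.1591, 0.2752]
ee_rot: [0.541, 0.819, -1.442]
ft_force: [-0.1, 0.3, -1.6]
finger_gap: 0.0161
```

Run:
```python
from p3 import *
plan(*K(2,0.28))
```

```text
clock 43.25 gap 16.1 pos [ 0.5219 -0.1591  0.2752] F [-0.1  0.3 -1.6]
linear [138.1  64.1 145.7] angular [-37.54 -23.36  17.98] rows>= 5.6
q [ 0.311  0.206 -0.524  1.996  0.922  1.233 -1.067]
```

send_rows(angular=[[-6,-3.8,2.9],[-12.3,-7.6,5.9],[-18.6,-11.5,8.9],[-25,-15.5,11.9],[-31.3,-19.4,14.9],[-37.6,-23.3,18],[-37.6,-23.3,18],[-37.6,-23.3,18]], linear=[[23,11,24],[46,21,49],[69,32,73],[92,43,97],[115,53,121],[138,64,146],[138,64,146],[138,64,146]], fingers=[1,1,1,1,1,1,1,1])

```text
clock: 44.05
tool_pos: [0.526, -0.3694, 0.2805]
ee_rot: [0.002, 0.355, -1.221]
ft_force: [0.6, 0.6, -1.3]
finger_gap: 0.016
```

Run:
```python
from p3 import *
plan(*K(2,0.165)); p,r=pose(); print("down100",r.inv().apply([0,0,-100]))
im=grab_frame("side"); crop(im,(270,40,400,180),4,"pics/s35.png")
im=grab_frame("top"); crop(im,(390,120,520,240),5,"pics/t35.png")
```

```text
clock 44.05 gap 16.0 pos [ 0.526  -0.3694  0.2805] F [ 0.6  0.6 -1.3]
linear [  40.5    2.3 -106. ] angular [-0.19 -0.35  0.26] rows>= 2.3
q [ 0.447  0.267 -0.321  2.195  1.756  1.055 -0.82 ]
down100 [ 34.7728916   -0.16361953 -93.7593688 ]
```

View pics/s35.png

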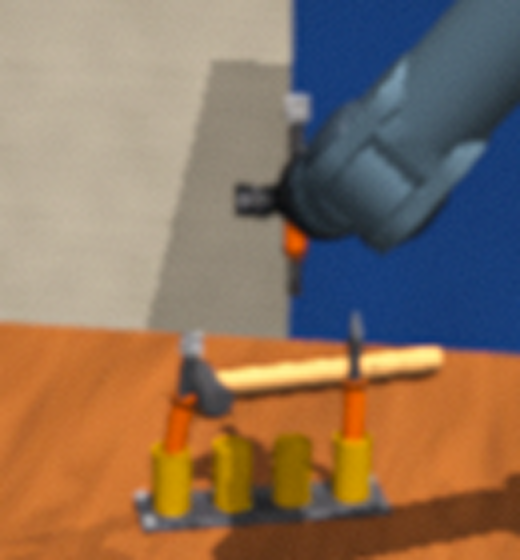

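View pics/t35.png

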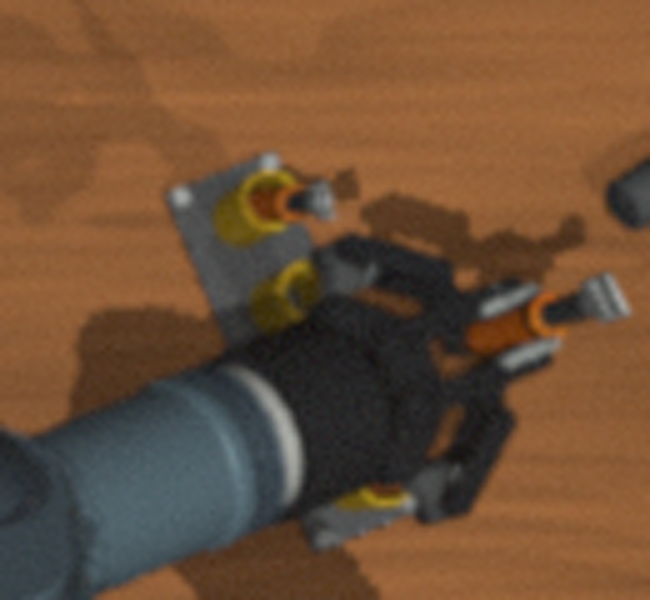

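Run:
```python
from up import *
check((298/4+270-.4,96/4+40-.4),(609/5+390-.4,296/5+120-.4),(293/4+270-.4,295/4+40-.4),2)
p,r=pose(); print("u",r.inv().apply([*U,0]),"v",r.inv().apply(yaw(-69.5)))
```

```text
tip [ 0.5308 -0.3766  0.3697] err 0.0028 grip [ 0.5308 -0.3727  0.2808] pipe [ 0.5307 -0.3749] tip-grip [ 0.     -0.0038  0.0889]
bottom on plane y=tip.y [ 0.5317 -0.3766  0.1996]
u [-0.00272424  0.99997414 -0.00665573] v [0.93849714 0.00485472 0.34525289]
```

send_rows(angular=[[0,0,0],[0,0,0],[0,0,0],[0,0,0],[0,0,0],[0,0,0],[0,0,0],[0,0,0]], linear=[[5,0,-18],[12,0,-38],[19,0,-57],[26,0,-76],[32,0,-92],[35,0,-99],[35,0,-99],[35,0,-99]], fingers=[1,1,1,1,1,1,1,1])

```text
clock: 44.95
tool_pos: [0.5296, -0.3673, 0.1804]
ee_rot: [0.008, 0.349, -1.217]
ft_force: [0.9, 1.3, -1.1]
finger_gap: 0.0161
```

Run:
```python
from p3 import *
plan(*K(2,0.092)); 
im=grab_frame("side"); crop(im,(290,70,390,180),6,"pics/s36.png")
im=grab_frame("top"); crop(im,(420,130,520,230),6,"pics/t36.png")
```

```text
clock 44.95 gap 16.1 pos [ 0.5296 -0.3673  0.1804] F [ 0.9  1.3 -1.1]
linear [ 31.2  -2.3 -80.5] angular [-0.45  0.03  0.01] rows>= 1.7
q [ 0.42   0.489 -0.302  2.209  1.914  1.156 -1.064]
```

View pics/s36.png

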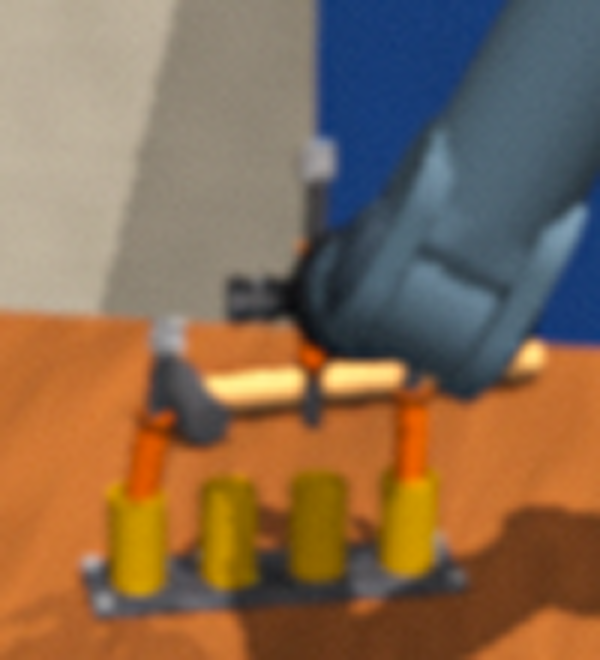

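View pics/t36.png

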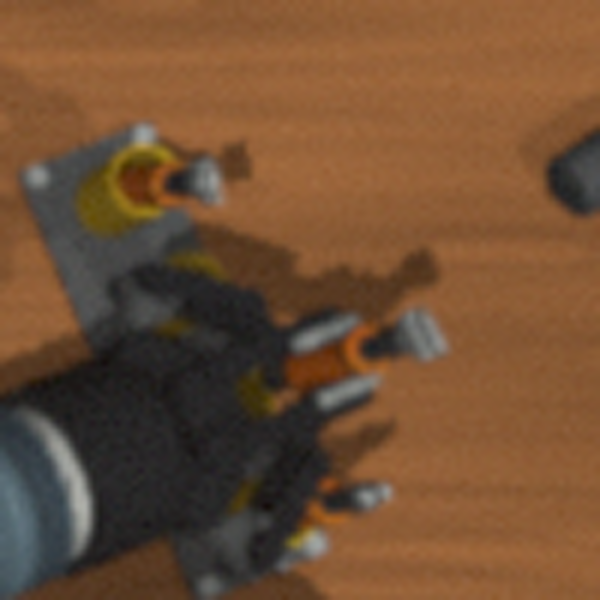

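Run:
```python
from up import *
check((319/6+290-.4,140/6+70-.4),(425/6+420-.4,334/6+130-.4),(312/6+290-.4,425/6+70-.4),2)
# neighbour punch tip
P,e=tri((421/6+290-.4,385/6+70-.4),(385/6+420-.4,492/6+130-.4)); print(P,e)
```

```text
tip [ 0.5326 -0.3749  0.2715] err 0.0002 grip [ 0.5315 -0.373   0.1791] pipe [ 0.5307 -0.3749] tip-grip [ 0.0011 -0.0018  0.0925]
bottom on plane y=tip.y [ 0.5348 -0.3749  0.1011]
[ 0.48147742 -0.42317203  0.11140831] 0.007167002547535053
```

send_rows(angular=[[0,0,0],[0,0,0],[0,0,0],[0,0,0],[0,0,0],[0,0,0],[0,0,0],[0,0,0],[0,0,0]], linear=[[-1,-2.8,0],[3,-2.8,-11],[7,-2.8,-22],[11,-2.8,-33],[15,-2.8,-44],[19,-2.8,-55],[23,-2.9,-65],[26.5,-2.9,-75],[26.5,-2.9,-75]], fingers=[1,1,1,1,1,1,1,1,1])

```text
clock: 45.95
tool_pos: [0.5254, -0.3675, 0.0978]
ee_rot: [0.004, 0.352, -1.219]
ft_force: [-0.1, 1.1, -0.8]
finger_gap: 0.0163
```

send_rows(angular=[[0,0,0],[0,0,0],[0,0,0],[0,0,0],[0,0,0]], linear=[[1.4,0,-4],[2.8,0,-7.5],[3.8,0,-10],[4.4,0,-12],[4.4,0,-12]], fingers=[1,1,1,1,1])

```text
clock: 46.45
tool_pos: [0.5269, -0.3674, 0.0906]
ee_rot: [0.008, 0.342, -1.217]
ft_force: [-6.6, 10.2, 9.9]
finger_gap: 0.0164
```

send_rows(angular=[[0,0,0],[0,0,0],[0,0,0],[0,0,0],[0,0,0]], linear=[[-0.5,0,2],[-0.5,0,2],[-0.5,0,2],[-0.5,0,2],[-0.5,0,2]], fingers=[0.9,0.62,0.62,0.62,0.62])

```text
clock: 46.95
tool_pos: [0.5263, -0.369, 0.0898]
ee_rot: [0.007, 0.348, -1.219]
ft_force: [0.3, 0.1, 0.1]
finger_gap: 0.0323
```

send_rows(angular=[[0,0,0],[0,0,0],[0,0,0],[0,0,0],[0,0,0],[0,0,0],[0,0,0],[0,0,0]], linear=[[-10,0,0],[-25,0,0],[-45,0,0],[-75,0,10],[-95,0,40],[-110,0,80],[-125,0,110],[-125,0,110]], fingers=[0.62,0.62,0.62,0.62,0.62,0.62,0.62,0.62])

```text
clock: 47.75
tool_pos: [0.5001, -0.2918, 0.2416]
ee_rot: [0.015, 0.342, -1.213]
ft_force: [0.0, -0.6, -0.1]
finger_gap: 0.0326
```

Run:
```python
from up import *; from chis import chisels
im=grab_frame("top"); crop(im,(180,110,500,240),2.5,"pics/t37.png")
print(pose()[0])
im=grab_frame("side"); crop(im,(230,70,400,290),2.7,"pics/s37.png")
```

```text
[ 0.49897396 -0.2920266   0.23877561]
```

View pics/s37.png

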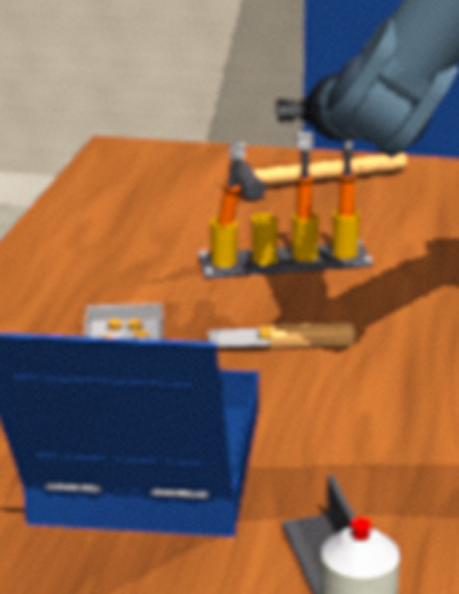

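View pics/t37.png

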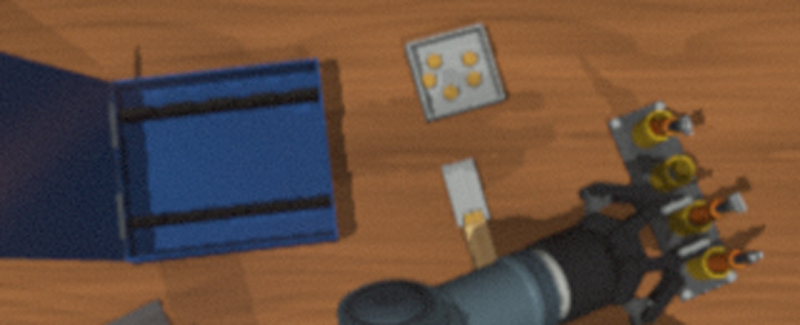

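```bash
cat > p4.py <<'E'
from p3 import *
TIP=.038
def D(y,ztip,s=1,x=0.): return cw(x,y,ztip+TIP),frame([0,0,-1],s*cx)
E
python3 - <<'E'
from p4 import *
q0=robot.read_state()["q"]
for s in(1,-1):
    w=[(np.array([.5,-.2,.36]),frame([0,0,-1],s*cx),"up"),(*D(.29,.34,s),"behind hi"),(*D(.29,.22,s),"behind")]
    for th in (60,40,20,0):
        t=np.radians(th); w.append((*D(.115-.2*np.cos(t)+.004*np.sin(t)+.011,.05+.2*np.sin(t)+.004*np.cos(t),s),f"th{th}"))
    q,wr,m=run(q0,w,True); print(s,wr,m)
print("spray",onz("top",[(155,267)],.16), "angle",onz("top",[(228,247)],.03))
plan(w[0][0],frame([0,0,-1],cx))
E
```

```text
up 10 [ 0.66  0.12 -0.38  1.72  0.05  1.31  0.36] dq/row 0.21 err 0.0
   behind hi 21 [-0.26  0.53 -0.68  1.23  0.32  1.49 -0.8 ] dq/row 0.06 err 0.0
   behind 4 [-0.26  0.6  -0.66  1.39  0.37  1.28 -0.84] dq/row 0.05 err 0.0
   th60 8 [ 0.17  0.4  -0.65  1.63  0.26  1.19 -0.43] dq/row 0.06 err 0.0
   th40 2 [ 0.24  0.42 -0.62  1.69  0.27  1.11 -0.36] dq/row 0.04 err 0.0
   th20 2 [ 0.27  0.48 -0.59  1.75  0.31  1.   -0.33] dq/row 0.05 err 0.0
   th0 2 [ 0.26  0.57 -0.55  1.78  0.37  0.89 -0.35] dq/row 0.06 err 0.0
1 7.33180735059996e-06 0.2388576328429921
   up 24 [-1.47 -0.41  1.39  1.85  0.55  1.39  2.85] dq/row 0.77 err 0.0563
   behind hi 21 [-2.56 -0.41  1.57  1.69  0.51  1.23  2.18] dq/row 0.09 err 0.1117
   behind 4 [-2.5  -0.41  1.57  1.9   0.57  1.01  2.12] dq/row 0.06 err 0.1475
   th60 8 [-2.13 -0.41  1.57  1.92  0.51  1.1   2.51] dq/row 0.05 err 0.1351
   th40 2 [-2.02 -0.41  1.57  2.    0.54  1.02  2.57] dq/row 0.05 err 0.0906
   th20 2 [-1.94 -0.41  1.57  2.1   0.59  0.9   2.57] dq/row 0.06 err 0.1179
   th0 2 [-1.89 -0.41  1.57  2.2   0.66  0.79  2.52] dq/row 0.06 err 0.1572
-1 0.15716900682172635 5.551115123125783e-17
spray [[0.35950722 0.40609201 0.16      ]] angle [[0.4052491  0.25366493 0.03      ]]
clock 47.85 gap 32.4 pos [ 0.498  -0.2924  0.2366] F [-0.1  0.6 -0.1]
linear [-122.9   34.7   86.3] angular [12.4  69.59 -9.29] rows>= 8.3
q [ 0.357  0.313 -0.412  2.297  1.709  1.214 -0.973]
```

send_rows(angular=[[1.3,7.5,-1],[2.7,15,-2],[4,22.5,-3],[5.3,30,-4],[6.7,37.5,-5],[8,45,-6],[9.3,52.5,-7],[10.7,60,-8],[12.4,69.6,-9.3],[12.4,69.6,-9.3]], linear=[[-20,3,20],[-37,7,35],[-52,11,45],[-65,15,53],[-78,19,60],[-90,23,67],[-102,27,74],[-113,31,80],[-123,35,86],[-123,35,86]], fingers=[0.8,1,1,1,1,1,1,1,1,1])

```text
clock: 48.85
tool_pos: [0.5009, -0.2037, 0.3578]
ee_rot: [-2.259, 1.566, 2.545]
ft_force: [-1.7, -1.6, -0.6]
finger_gap: -0.0001
```

Run:
```python
from p4 import *
plan(*D(.29,.34))
```

```text
clock 48.85 gap -0.1 pos [ 0.5009 -0.2037  0.3578] F [-1.7 -1.6 -0.6]
linear [ -18.8  130.  -621.7] angular [-0.4  -0.17  0.21] rows>= 12.7
q [ 0.639  0.125 -0.358  1.716  0.043  1.314  0.364]
```

send_rows(angular=[[0,0,0],[0,0,0],[0,0,0],[0,0,0],[0,0,0],[0,0,0],[0,0,0],[0,0,0],[0,0,0],[0,0,0]], linear=[[-4,7,-30],[-8,15,-70],[-12,23,-110],[-16,31,-150],[-19,40,-190],[-19,48,-230],[-19,57,-270],[-19,65,-310],[-19,73,-350],[-19,82,-390]], fingers=[1,1,1,1,1,1,1,1,1,1])

```text
clock: 49.85
tool_pos: [0.5432, 0.1969, 0.3749]
ee_rot: [-1.139, 1.565, -2.613]
ft_force: [1.3, -0.5, 0.4]
finger_gap: -0.0
```

send_rows(angular=[[0,0,0],[0,0,0],[0,0,0],[0,0,0],[0,0,0],[0,0,0],[0,0,0],[0,0,0]], linear=[[0,8,-40],[0,16,-80],[0,24,-120],[0,32,-160],[0,40,-200],[0,48,-232],[0,48,-232],[0,48,-232]], fingers=[1,1,1,1,1,1,1,1])

```text
clock: 50.65
tool_pos: [0.5684, 0.4319, 0.3746]
ee_rot: [-1.149, 1.565, -2.619]
ft_force: [-0.1, -0.2, -0.4]
finger_gap: 0.0001
```

Run:
```python
from p4 import *
plan(*D(.29,.22))
im=grab_frame("side"); crop(im,(180,40,400,290),2.4,"pics/s38.png")
```

```text
clock 50.65 gap 0.1 pos [0.5684 0.4319 0.3746] F [-0.1 -0.2 -0.4]
linear [116.6   5.8   4.9] angular [0.13 0.15 0.32] rows>= 2.3
q [-0.263  0.536 -0.696  1.234  0.332  1.491 -0.815]
```

View pics/s38.png

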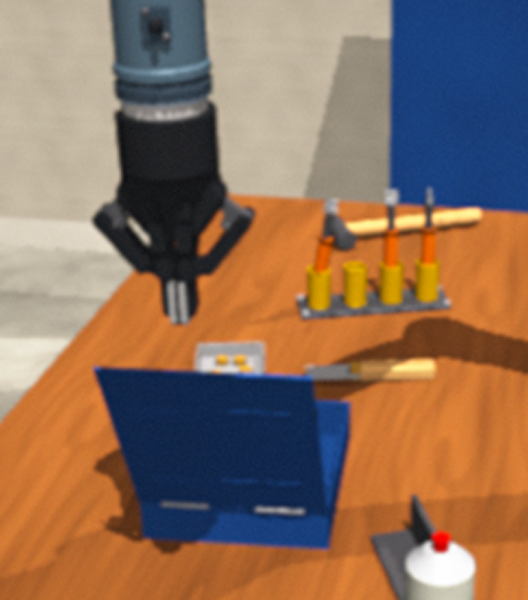

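send_rows(angular=[[0,0,0],[0,0,0],[0,0,0],[0,0,0],[0,0,0],[0,0,0]], linear=[[20,3,0],[45,6,0],[75,6,0],[105,6,0],[117,6,0],[117,6,0]], fingers=[1,1,1,1,1,1])

```text
clock: 51.3
tool_pos: [0.5758, 0.4283, 0.2579]
ee_rot: [-0.976, 1.564, -2.452]
ft_force: [0.5, -0.0, 0.6]
finger_gap: 0.0
```

Run:
```python
from p4 import *
plan(*D(.115-.2*np.cos(np.radians(62))+.015,.225))
im=grab_frame("side"); crop(im,(180,40,400,290),2.4,"pics/s39.png")
im=grab_frame("top"); crop(im,(120,90,340,270),3,"pics/t39.png")
```

```text
clock 51.30 gap 0.0 pos [0.5758 0.4283 0.2579] F [ 0.5 -0.   0.6]
linear [ -4.1  -1.1 254.8] angular [-0.2   0.22  0.33] rows>= 5.1
q [-0.253  0.606 -0.67   1.375  0.375  1.296 -0.845]
```

View pics/s39.png

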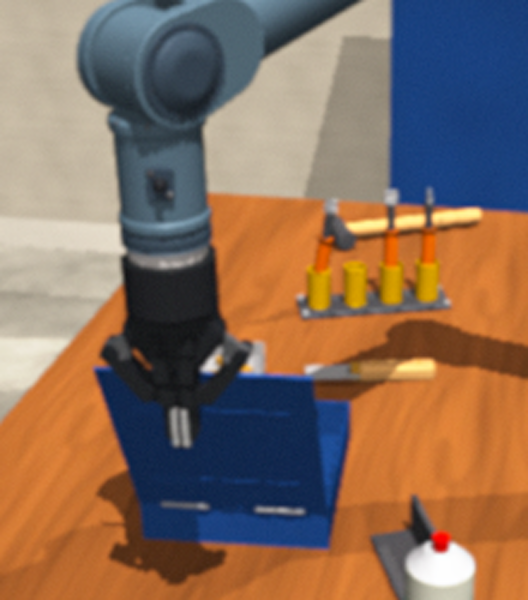

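View pics/t39.png

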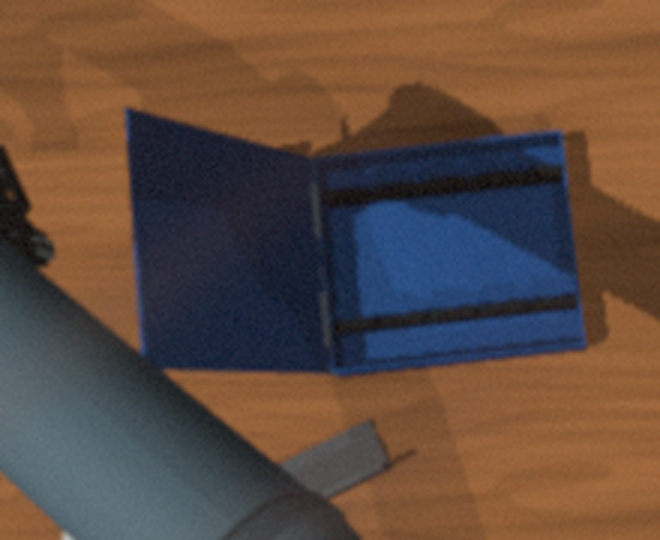

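send_rows(angular=[[0,0,0],[0,0,0],[0,0,0],[0,0,0],[0,0,0],[0,0,0],[0,0,0],[0,0,0],[0,0,0],[0,0,0]], linear=[[-3,0,15],[-5,0,33],[-5,0,51],[-5,0,69],[-5,0,87],[-5,0,105],[-5,0,123],[-5,0,141],[-5,0,159],[-5,0,170]], fingers=[1,1,1,1,1,1,1,1,1,1])

```text
clock: 52.4
tool_pos: [0.5937, 0.2605, 0.2677]
ee_rot: [2.188, 1.569, 0.711]
ft_force: [1.0, 1.9, 1.1]
finger_gap: -0.0002
```

Run:
```python
from p4 import *
plan(*D(.115-.2*np.cos(np.radians(62))+.015,.225))
im=grab_frame("side"); crop(im,(180,40,400,290),2.4,"pics/s40.png")
```

```text
clock 52.40 gap -0.2 pos [0.5937 0.2605 0.2677] F [1.  1.9 1.1]
linear [ 4.6 -3.  86.1] angular [-0.21 -0.06 -0.08] rows>= 1.7
q [ 0.036  0.456 -0.679  1.562  0.298  1.227 -0.6  ]
```

View pics/s40.png

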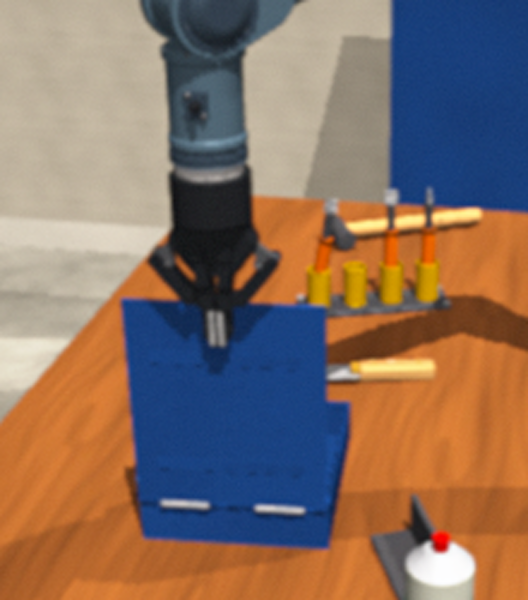

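send_rows(angular=[[0,0,0],[0,0,0],[0,0,0],[0,0,0],[0,0,0],[0,0,0],[0,0,0],[0,0,0],[0,0,0],[0,0,0]], linear=[[1,-3,17],[2,-3,35],[3,-3,52],[4,-3,70],[5,-3,86],[14,-3,102],[27,-3,121],[39,-3,134],[51,-3,146],[65,-3,157]], fingers=[1,1,1,1,1,1,1,1,1,1])

```text
clock: 53.45
tool_pos: [0.6043, 0.1041, 0.1993]
ee_rot: [-1.611, 1.568, -3.086]
ft_force: [-0.3, 0.2, 0.5]
finger_gap: -0.0001
```

Run:
```python
from p4 import *
p,_=pose(); d=p-case0; print("case y corner",d@cy-.011,"tip z",p[2]-.038)
plan(*D(-.085+.011,.054))
im=grab_frame("side"); crop(im,(180,40,400,290),2.4,"pics/s41.png")
```

```text
case y corner -0.045556290290139426 tip z 0.16126439674481646
clock 53.45 gap -0.1 pos [0.6043 0.1041 0.1993] F [-0.3  0.2  0.5]
linear [107.3   1.7  39.5] angular [-0.12 -0.01  0.15] rows>= 2.3
q [ 0.263  0.447 -0.63   1.714  0.293  1.078 -0.365]
```

View pics/s41.png

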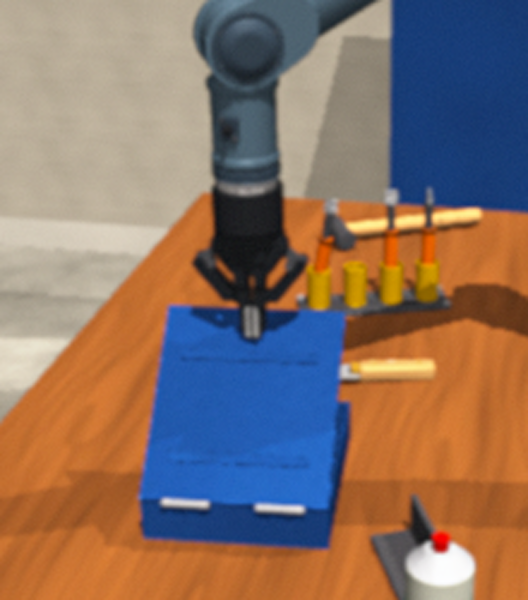

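send_rows(angular=[[0,0,0],[0,0,0],[0,0,0],[0,0,0],[0,0,0],[0,0,0],[0,0,0],[0,0,0]], linear=[[13,0,9],[27,0,17],[42,0,24],[57,0,30],[72,0,35],[88,0,38],[102,0,39],[102,0,39]], fingers=[1,1,1,1,1,1,1,1])

```text
clock: 54.3
tool_pos: [0.6055, 0.0662, 0.0953]
ee_rot: [-1.633, 1.563, -3.108]
ft_force: [-0.2, 0.9, -0.3]
finger_gap: -0.0001
```

send_rows(angular=[[0,0,0],[0,0,0],[0,0,0],[0,0,0],[0,0,0]], linear=[[2,0,0],[4,0,0],[6,0,0],[8,0,0],[8,0,0]], fingers=[1,1,1,1,1])

```text
clock: 54.8
tool_pos: [0.6081, 0.067, 0.0908]
ee_rot: [-2.008, 1.569, 2.801]
ft_force: [-0.3, 0.4, 0.5]
finger_gap: -0.0002
```

send_rows(angular=[[0,0,0],[0,0,0],[0,0,0],[0,0,0],[0,0,0]], linear=[[2,0,0],[4,0,0],[5,0,0],[6,0,0],[6,0,0]], fingers=[1,1,1,1,1])

```text
clock: 55.3
tool_pos: [0.6077, 0.0667, 0.0843]
ee_rot: [-1.767, 1.568, 3.042]
ft_force: [0.3, -0.2, -1.1]
finger_gap: -0.0
```

Run:
```python
from p4 import *
print(pose()[0])
im=grab_frame("side"); crop(im,(220,120,380,280),3.6,"pics/s42.png")
```

```text
[0.60771698 0.06667115 0.08434014]
```

View pics/s42.png

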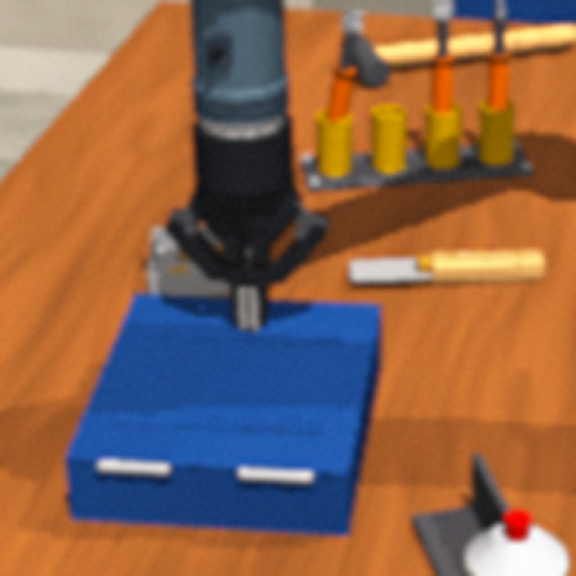

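send_rows(angular=[[0,0,0],[0,0,0],[0,0,0],[0,0,0],[0,0,0]], linear=[[2,0,0],[4,0,0],[6,0,0],[8,0,0],[8,0,0]], fingers=[1,1,1,1,1])

```text
clock: 55.85
tool_pos: [0.6079, 0.0667, 0.079]
ee_rot: [-1.205, 1.567, -2.68]
ft_force: [-4.8, -1.6, 14.6]
finger_gap: 0.0003
```

send_rows(angular=[[0,0,0],[0,0,0],[0,0,0],[0,0,0],[0,0,0],[0,0,0],[0,0,0],[0,0,0]], linear=[[-10,0,0],[-40,0,0],[-80,0,0],[-120,0,0],[-160,0,0],[-190,-40,0],[-200,-80,0],[-200,-120,0]], fingers=[1,1,1,1,1,1,1,1])

```text
clock: 56.65
tool_pos: [0.4892, 0.0561, 0.2791]
ee_rot: [1.84, 1.568, 0.366]
ft_force: [-0.5, 0.4, 0.1]
finger_gap: -0.0001
```

Run:
```python
from p4 import *
im=grab_frame("side"); cv2.imwrite("pics/s43f.png",im[:,:,::-1]); crop(im,(220,100,400,350),2.3,"pics/s43.png")
im=grab_frame("top"); cv2.imwrite("pics/t43f.png",im[:,:,::-1]); crop(im,(130,100,490,290),2.2,"pics/t43.png")
```

```text
(no output)
```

View pics/s43.png

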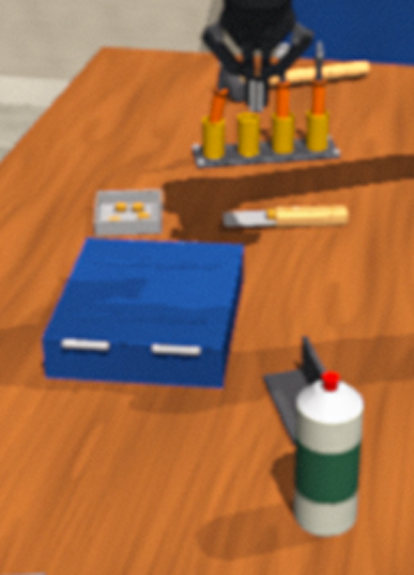

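View pics/t43.png

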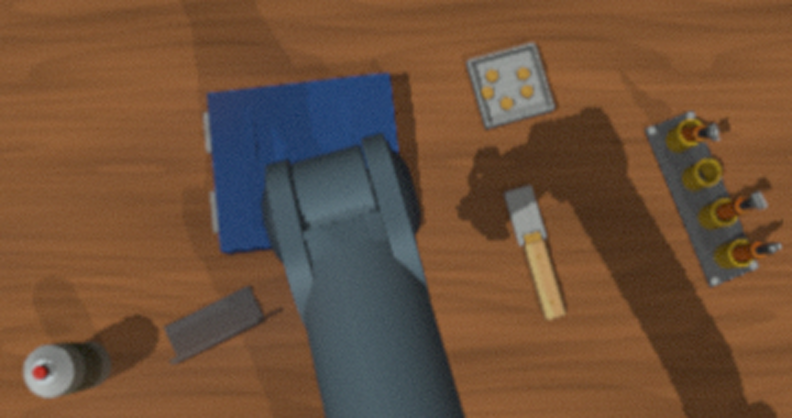

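Run:
```python
from p4 import *
for n,f,regs in(("side","s43f",{"case":(235,200,330,270),"tray":(255,178,297,205),"spray+angle":(335,245,385,335)}),("top","t43f",{"tray":(340,115,388,162),"angle":(200,225,252,265),"spray":(135,250,170,285)})):
    a=cv2.imread(f"pics/{n}0.png").astype(np.float32);b=cv2.imread(f"pics/{f}.png").astype(np.float32)
    for k,(x0,y0,x1,y1) in regs.items():
        A=cv2.cvtColor(a[y0:y1,x0:x1].astype(np.uint8),6).astype(np.float32);B=cv2.cvtColor(b[y0:y1,x0:x1].astype(np.uint8),6).astype(np.float32)
        print(n,k,"shift px",np.round(cv2.phaseCorrelate(A,B,cv2.createHanningWindow(A.shape[::-1],cv2.CV_32F))[0],2))
im=cv2.imread("pics/s43f.png"); hsv=cv2.cvtColor(im,cv2.COLOR_BGR2HSV); h0=cv2.cvtColor(cv2.imread("pics/side0.png"),cv2.COLOR_BGR2HSV)
for h in(h0,hsv):
    m=cv2.inRange(h,(100,120,40),(125,255,255)); m[:195]=0; m[290:]=0; c=max(cv2.findContours(m,0,1)[0],key=cv2.contourArea); print(cv2.boundingRect(c),cv2.contourArea(c))
```

```text
side case shift px [-0.08  0.06]
side tray shift px [0.56 0.22]
side spray+angle shift px [-0.   -0.03]
top tray shift px [-0.11  0.  ]
top angle shift px [-0.1  -0.02]
top spray shift px [-0.19 -0.08]
(239, 204, 86, 64) 4463.5
(239, 204, 86, 64) 4477.0
```

send_rows(angular=[[0,0,0],[0,0,0],[0,0,0],[0,0,0],[0,0,0]], linear=[[-30,0,0],[-70,0,0],[-110,0,0],[-140,0,0],[-140,0,0]], fingers=[1,1,1,1,1])

```text
clock: 57.25
tool_pos: [0.4919, 0.0561, 0.4222]
ee_rot: [1.569, 1.562, 0.094]
ft_force: [0.5, 0.7, 0.0]
finger_gap: -0.0002
```

Run:
```python
from p4 import *
im=grab_frame("side"); crop(im,(290,110,380,180),8,"pics/s44.png")
im=grab_frame("top"); crop(im,(410,140,500,240),6,"pics/t44.png")
```

```text
(no output)
```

View pics/s44.png

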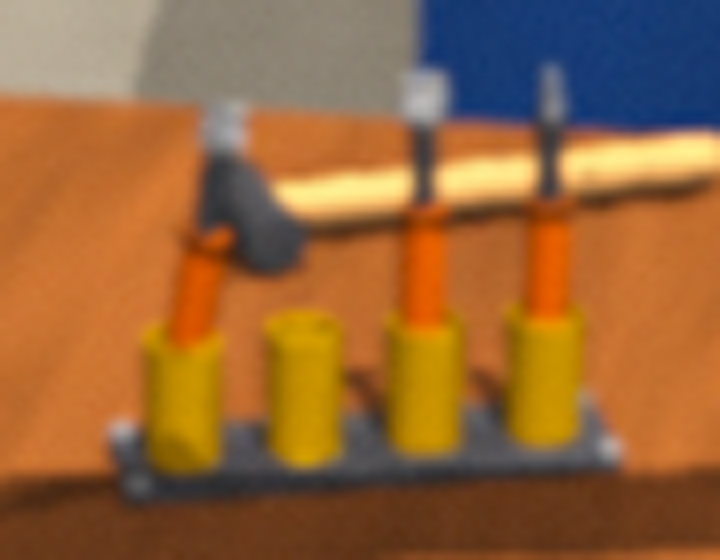

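View pics/t44.png

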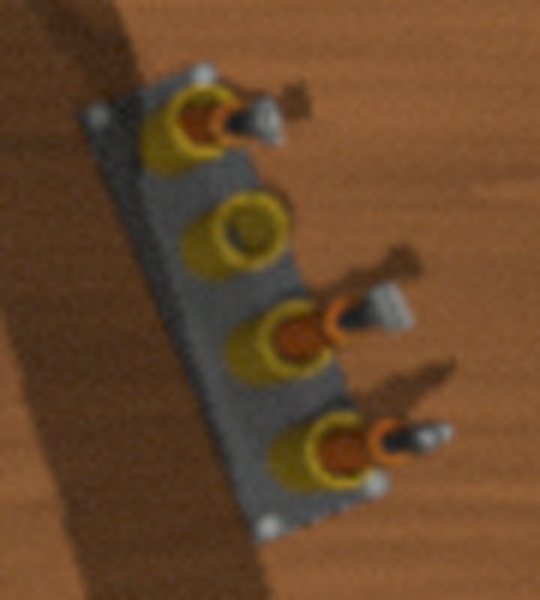

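Run:
```python
from p4 import *
for s,t in (((225,104),(270,118)),((428,70),(396,305)),((552,68),(442,435))):
    print(tri((s[0]/8+290-.44,s[1]/8+110-.44),(t[0]/6+410-.42,t[1]/6+140-.42)))
```

```text
(array([ 0.60973083, -0.32849828,  0.17860475]), np.float64(0.0009901998409391564))
(array([ 0.53145807, -0.3756188 ,  0.18223191]), np.float64(0.0016062138218701514))
(array([ 0.47947492, -0.3925626 ,  0.18055433]), np.float64(0.00030293423096715))
```

Run:
```python
from plant import robot
print(robot.hand_in(), robot.read_state()["clock"])
```

```text
the job is handed in; nothing more can be done
the job is handed in; nothing more can be done
```

The job is done and handed in at about 57 s of the 210 s allowed. I pried the lid open to its stop with the scraper blade in the slot, then laid the scraper flat at its original spot, clear of the case. The case held three tools. They now stand head down:

| Tool | Pipe |
|---|---|
| chisel1 | 4 |
| centre punch (chisel3) | 1 |
| chisel4 | 2 |

I then shut the lid with the closed fingertips.

**Last checks:**
- **Seating:** the three tips measure about 0.175–0.178 m high after correcting a 4 mm camera bias; a fully seated tool gives 0.176 m. The one in pipe 4 leans roughly 10° within the pipe, and the other two are near vertical.
- **Lid:** pressing down met a firm stop (14.6 N) at lid-top height, and the case outline in the side view matches the start.
- **Bystanders:** image comparison puts the spray can and steel angle within 0.2 px of their start. The tray is too in the top view. In the side view it read a 0.6 px shift, which I put down to a shadow.

**What went wrong on the way:**
- The blade first met the case wall at about 14 N, so I raised it 2 mm and it went in.
- The first chisel caught on the pipe rim twice, at up to 39 N of vertical force on the tool. I corrected its tilt and re-measured the pipe position, and it then slid in.

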